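# Open the brushing booth's sash to its mark and load the dish

## Robot

A 6-joint arm with a two-finger parallel gripper is mounted at the origin on the work surface; the furniture and walls round the work are solid. World frame = base frame: x ahead of the robot, y to its left, z up, the work surface at z = 0. Lengths are in m, angles in rad, forces in N, time in s.
With the tool pointing down it reaches from about 0.35 to 0.85 m from the base axis. Payload 8.1 kg.
Tool frame: the origin (TCP) lies on the centre line of the jaws, within the pads' length; the fingertips stand env.tip_extent ahead of it and the grasp point (between the pads) lies 2 mm behind it (env.tip_extent is the distance from the TCP to the fingertips, in m); x points along the fingers, y is the direction in which the jaws open and shut, and the axes are right-handed (so a half turn about x gives the same grasp; the last joint's range is limited). The gripper opens to 85 mm and grips with 20 to 120 N. Pads are 22 mm wide; open, the fingers measure 114 mm over their backs; the gripper's body (76 mm by 85 mm) begins 54 mm behind the grasp point. The pads swing forward as they close: fully open they stand 13 mm farther back than shut.
Start: joints at [1.147, 0.13, 1.488, -0, 1.523, -0.085], TCP at [0.199, 0.566, 0.248] pointing down, gripper open.
Joint ranges: [-2.96, 2.96], [-0.89, 2.26], [0.02, 2.5], [-1.34, 4.48], [0, 2.73], [-2.66, 2.66]. Speed limits (rad/s): [2.39, 2.39, 2.79, 3.14, 3.14, 3.14].

## Interface

Orientations are given as a unit quaternion [x, y, z, w].
In Python, from cell import env gives the robot as it stands.
- The arm moves only by the tool play_rows, never from a script. Its arguments are lists of equal length, an entry for each row: "dp": the shift along the tool's x, y, z in m, a list of three; "yaw": the turn about the tool's x in degrees; "grip": the finger opening in m, from 0 to 0.0854. A call has 1 to 10 rows; each row is the pose to reach, as a shift and turn from the pose commanded when the call began, along the tool's axes at that moment; what a row does not reach only later rows make up. A row lasts 1/12 s, in which the tool goes at most 41.7 mm and 7.16 degrees, less where a joint would pass 70% of its speed; a pose out of reach is approached as far as the arm can. A call with a gripper value outside its range is refused whole. The fingers move at their own pace and stop on an object; "force" is the grip in N (left out, the last holds). Time passes only in rows, so rows that repeat a pose let the fingers close. It gives the time, the measured TCP pose, the force and the opening at its end, in the units of the state.
- env.read_state(): the state, without advancing time (a new reading comes with each control period).
- env.get_image(name): name is "scene" or "top" or "wrist"; returns the picture (420x560x3 uint8, red, green, blue); there is no depth.
- env.camera_model(name): a dict with "intrinsics" (3x3 intrinsics, pixels), "R" (3x3) and "t" (3): a world point X has camera coordinates R X + t; the wrist camera has in their place "mount" (4x4, takes a point from camera to tool coordinates, whose origin is the TCP and whose axes are the tool frame's). Camera axes: x right, y down, z forward; pixel columns grow to the right and rows downward; lengths in m; the calibration is good to about 2 mm. A picture is of the moment at which its call begins: read the wrist's pose just before it. camera_model takes no time and is no camera call.
- env.finish_job(): hands the job in, once; it reports no verdict.
The state is a dict: "time": time; "joint_positions": joint angles; "joint_vel": joint speeds; "joint_torque": joint torques, N m; "eef_pos": TCP position; "tcp_rot": TCP orientation; "force": force on the tool from outside, world axes, zero at the start; "torque": the same for the moment, N m; "width": finger opening in m.
Only numpy, scipy, OpenCV 4.12 (cv2) and the standard library are available. Lean on these libraries where they do the work, as an engineer would, in place of code of your own. Each camera call takes 0.05 s, during which the arm holds its last target.

## Task

Push the booth's sash gently up by the lip along its lower edge to the height mark, until the roller catch at the top has it and it stays up when you let go. Then slide the white dish with its stone wholly into the booth under the raised sash, leaving the stone in the dish and the things round about alone.

Things in the scene. Friction and masses are not known exactly. Their poses are not given: they have to be found in the camera images.
- booth: dust booth of plywood with a clear roof, fixed on the worktop: 320 mm wide (its y), 280 mm deep (its x), 226 mm high; the worktop is its floor. Origin: on the worktop, middle of the front opening; x axis points level into the booth, y to the left seen from the robot, z up. The opening is 250 mm wide between two aluminium stiles 450 mm tall; 270 mm deep to the back wall
- sash: clear pane in an aluminium frame, 252 x 170 x 10 mm, sliding straight up and down between the stiles, 7 mm in front of the booth's origin. Origin: middle of its lower edge, 50 mm above the worktop when down. A counterspring bears half its weight: it takes 3 to 5 N to push up, and sinks back by itself if let go below the catch. It must never be pushed with more than 20 N
- tongue (a point): centre of the round steel head (7 mm across) of the tongue on the sash's top edge, 188 mm above the sash's underside. Rising between two spring rollers on the head bar it first meets about 6 N more, which eases to nothing 5 mm further up, where it snaps through; 6 mm above that, rubber buffers (10 N per mm) end the travel. Let down then, the sash sinks 1 to 3 mm and hangs on the rollers
- lip_edge (a point): middle of the front lower edge of the sash's lift lip: an aluminium ledge 160 mm wide (along the booth's y), 10 mm thick, standing 38 mm out from the sash towards the robot; flat underside with a grippy rubber strip, level with the sash's underside. This point lies 50 mm in front of the booth's origin. Free space under the lip when the sash is down: 50 mm
- mark (a point): the height mark: middle of the lower edge of a small dark steel plate (58 mm wide, 22 mm high) clipped to the front of the right stile, 24 mm in front of the booth's origin. It shows the height for the underside of the lip only roughly: the catch holds the sash within 14 mm above or below it, to be found by feel
- dish: shallow white dish, 132 mm (its x) by 182 mm (its y), 24 mm high, open on top, 0.15 kg, loose on the worktop in front of the booth. Origin: centre of its underside; x points roughly into the booth. It carries the stone
- dish_near_left (a point): point on the outer face of the dish's long side that faces the robot, 12 mm above the worktop, 80 mm to the left of the side's middle
- dish_near_right (a point): the same, 80 mm to the right of the side's middle
- stone: ochre stone 60 x 69 mm, 54 mm tall, 0.34 kg, lying loose in the middle of the dish; origin at the centre of its underside
- film_can: bystander: white film can with a grey lid, 34 mm across, 51 mm tall, standing to the left of the dish; origin at the centre of its underside
- lens: bystander: black hand lens, 62 x 146 x 12 mm, lying to the right of the dish; origin at the centre of its underside
Mind the look-alikes: they are no part of the job. Of the things that look like the dish, the larger one is meant.

How it is judged:
On the way, in this order (a step that is already met when the one before it is completed fails the run):
1. the sash hangs in its catch at the height mark (lip underside within 17 mm of the mark), still, with the robot off it (z of lip_edge in the frame of mark between -0.017 and 0.017 m and linear speed of sash below 0.01 m/s and contact force between each of the fingers, the arm and sash below 0.1 N), for 0.4 s.
2. the whole near side of the dish is inside the booth's front plane (x of each of dish_near_left, dish_near_right in the frame of booth above 0 m), for 0.2 s.
At the end, for the whole second after the job is handed in: The sash hangs still in its catch with the underside of its lip within 17 mm of the height mark, and the dish stands level and still on the worktop wholly behind the booth's front plane with the stone still in it (all of step 2 and z of lip_edge in the frame of mark between -0.017 and 0.017 m and linear speed of sash below 0.01 m/s and x of dish in the frame of booth between 0.05 and 0.25 m and angle between dish's own z axis and vertical below 0.1 rad and linear speed of dish below 0.02 m/s and horizontal distance between stone and dish below 0.07 m and z of stone in the frame of dish below 0.05 m); the robot touches nothing.
It fails at once if the sash is pushed with more than 20 N (contact force between any of the fingers, the arm and sash above 20 N).
It fails at once if the stone leaves the dish (horizontal distance between stone and dish above 0.07 m or z of stone in the frame of dish above 0.05 m).
It fails at once if a bystander (film can, hand lens) is moved by more than 20 mm (distance of any of film_can, lens from where it was at the start of the episode above 0.02 m).
It also fails if it takes over 72 s, if anything falls off the work surface, if the arm or the gripper's body presses on something with over 40 N, if the wrist force passes 120 N, or if a joint passes its speed limit or range.

## Working session

There is one attempt and no reset: what is moved stays moved. The work goes in short steps, Python scripts to look and compute and a tool call to move; the robot and the scene stay as the last step left them, time stands still between calls to the robot, and variables do not carry over. Pictures are saved under pics/ and viewed, and the job is handed in when it is done.

Besides the shell and the picture viewer there is one more tool, called after "Request:" in YAML: its name, and indented under it one key for each argument. play_rows: Moves the arm, as the interface text tells. Its arguments: {"type":"object","properties":{"dp":{"type":"array"},"yaw":{"type":"array"},"grip":{"type":"array"},"force":{"type":"number"}},"required":["dp","yaw","grip"]}

```bash
mkdir -p pics; ls
cat > h.py <<'E'
import numpy as np, cv2
from cell import env
from scipy.spatial.transform import Rotation as Rn
def save(name,f):
    im=env.get_image(name); cv2.imwrite(f'pics/{f}.png',im[:,:,::-1]); return im
def st():
    s=env.read_state(); print({k:np.round(s[k],4).tolist() for k in ('time','joint_positions','eef_pos','tcp_rot','force','width')}); return s
def ray(name,uv,s=None):
    m=env.camera_model(name); K=np.array(m['intrinsics']); d=np.linalg.inv(K)@np.array([uv[0],uv[1],1.])
    if 'mount' in m:
        s=s or env.read_state(); M=np.array(m['mount']); R=Rn.from_quat(s['tcp_rot']).as_matrix()
        return R@M[:3,3]+np.array(s['eef_pos']), R@M[:3,:3]@d
    R=np.array(m['R']);t=np.array(m['t']); return -R.T@t, R.T@d
def atz(name,uv,z):
    o,d=ray(name,uv); return o+d*(z-o[2])/d[2]
def proj(name,X):
    m=env.camera_model(name);K=np.array(m['intrinsics']); p=K@(np.array(m['R'])@np.array(X)+np.array(m['t'])); return p[:2]/p[2]
def tri(obs):
    A=np.zeros((3,3));b=np.zeros(3)
    for n,uv in obs:
        o,d=ray(n,uv); d=d/np.linalg.norm(d); P=np.eye(3)-np.outer(d,d); A+=P;b+=P@o
    x=np.linalg.solve(A,b)
    return x
E
python3 - <<'E'
from h import *
s=st(); print(env.tip_extent)
for n in ('scene','top','wrist'): save(n,n+'0'); print(n,env.camera_model(n))
E
```

```text
pics
{'time': 0.0, 'joint_positions': [1.1466, 0.1311, 1.4893, -0.0, 1.523, -0.0854], 'eef_pos': [0.1992, 0.5654, 0.2473], 'tcp_rot': [0.1186, 0.6971, -0.1198, 0.6968], 'force': [0.5686, -0.0691, 0.2636], 'width': 0.0855}
0.017
scene {'intrinsics': array([[526.05563136,   0.        , 274.91159934],
       [  0.        , 526.05563136, 220.6749788 ],
       [  0.        ,   0.        ,   1.        ]]), 'R': array([[ 0.67047126, -0.74180728, -0.01379311],
       [-0.40272436, -0.34825689, -0.84648108],
       [ 0.62312229,  0.57309606, -0.5322401 ]]), 't': array([-0.39921492,  0.37206648,  0.94053174])}
top {'intrinsics': array([[441.77033037,   0.        , 279.29494058],
       [  0.        , 441.77033037, 203.05369858],
       [  0.        ,   0.        ,   1.        ]]), 'R': array([[ 0.0289076 , -0.99952269,  0.01089688],
       [-0.98303021, -0.03040288, -0.18090678],
       [ 0.18115173, -0.00548238, -0.98343988]]), 't': array([-0.03375416,  0.59279535,  1.09227091])}
wrist {'intrinsics': array([[296.76051051,   0.        , 271.89147825],
       [  0.        , 296.76051051, 206.34275169],
       [  0.        ,   0.        ,   1.        ]]), 'mount': array([[-2.73568910e-04, -2.85553987e-01,  9.58362586e-01,
        -1.26395661e-01],
       [ 9.99999700e-01, -7.72906499e-04,  5.51589723e-05,
        -9.02174704e-05],
       [ 7.24973806e-04,  9.58362313e-01,  2.85554113e-01,
        -7.25392406e-02],
       [ 0.00000000e+00,  0.00000000e+00,  0.00000000e+00,
         1.00000000e+00]])}
```

View pics/scene0.png

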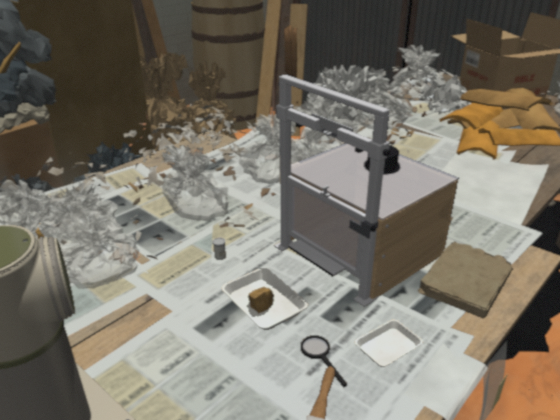

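View pics/top0.png

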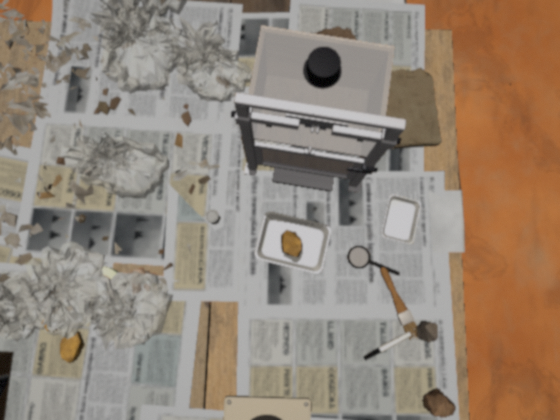

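View pics/wrist0.png

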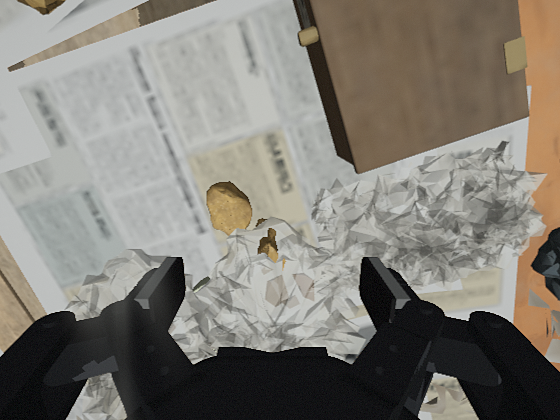

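The scene view shows the booth and stiles around (285-385, 80-290). The dish with its stone is at (263, 298), the film can at (219, 248), the lens at (320, 350) and a smaller look-alike dish at (388, 344). In the top view the dish centre is near (293, 243) and the lip near (303, 180). I'll zoom in next.

Run:
```python
import cv2
a=cv2.imread('pics/top0.png'); b=cv2.imread('pics/scene0.png')
cv2.imwrite('pics/tz.png',cv2.resize(a[80:280,200:420],None,fx=3.6,fy=3,interpolation=3) if 0 else cv2.resize(a[85:280,200:420],None,fx=3,fy=3,interpolation=3))
cv2.imwrite('pics/sz.png',cv2.resize(b[70:330,200:460],None,fx=2.3,fy=2.3,interpolation=3))
```

```text
(no output)
```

View pics/tz.png

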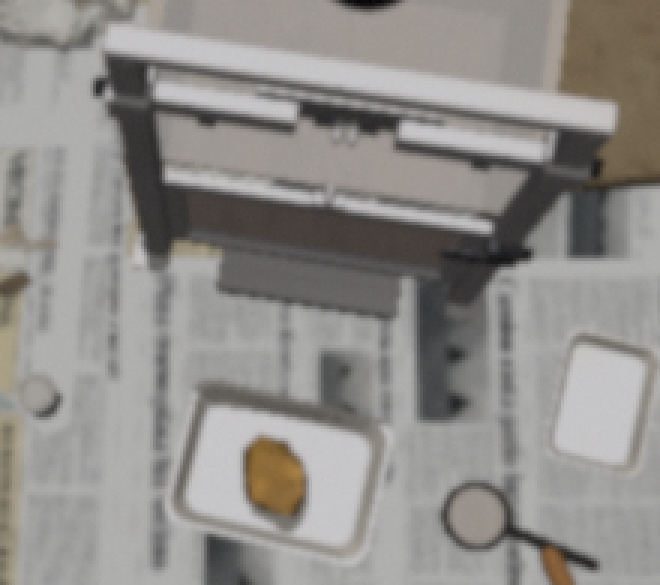

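View pics/sz.png

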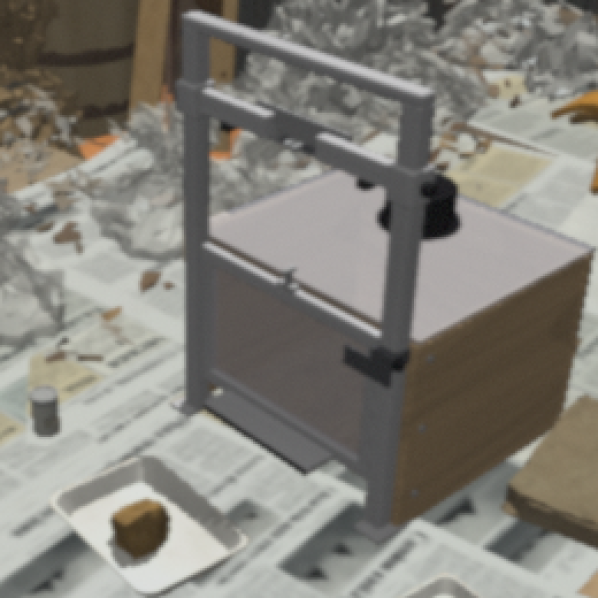

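Run:
```python
from h import *
for n in('scene','top'): print(n,ray(n,(0,0))[0].round(3))
tz=lambda u,v:(200+u/3,85+v/3); sz=lambda u,v:(200+u/2.3,70+v/2.3)
for z in (.05,.06):
  for p in ((218,288),(395,317)): print('lipfront top',z,atz('top',tz(*p),z).round(4))
  print('lip R scene',atz('scene',sz(306,470),z).round(4))
print('roof BL,BR top',atz('top',(263,28),.226).round(3),atz('top',(391,45),.226).round(3))
print('roof BR scene',atz('scene',sz(592,250),.226).round(3), 'bottom BR',atz('scene',sz(556,430),0).round(3))
print('stone/dish')
for p in ((195,383),(388,430),(357,562),(172,514)): print('rim',atz('top',tz(*p),.024).round(4))
for p in ((50,496),(135,457),(246,543),(145,592)): print('rim sc',atz('scene',sz(*p),.024).round(4))
print('can',atz('top',tz(38,395),.051).round(3)); print('lens',atz('top',tz(475,515),.01).round(3),atz('top',tz(598,566),.01).round(3))
```

```text
scene [-0.169 -0.706  0.81 ]
top [ 0.386 -0.01   1.182]
lipfront top 0.05 [0.6527 0.0031 0.05  ]
lipfront top 0.05 [ 0.6316 -0.1523  0.05  ]
lip R scene [ 0.6356 -0.1472  0.05  ]
lipfront top 0.06 [0.6503 0.003  0.06  ]
lipfront top 0.06 [ 0.6294 -0.1511  0.06  ]
lip R scene [ 0.625  -0.1546  0.06  ]
roof BL,BR top [0.983 0.036 0.226] [ 0.949 -0.268  0.226]
roof BR scene [ 0.936 -0.278  0.226] bottom BR [ 0.931 -0.278  0.   ]
stone/dish
rim [0.572 0.021 0.024]
rim [ 0.5354 -0.1502  0.024 ]
rim [ 0.4197 -0.1244  0.024 ]
rim [0.4562 0.0369 0.024 ]
rim sc [0.4569 0.0429 0.024 ]
rim sc [0.5615 0.0225 0.024 ]
rim sc [ 0.5331 -0.153   0.024 ]
rim sc [ 0.4194 -0.1256  0.024 ]
can [0.553 0.155 0.051]
lens [ 0.464 -0.229  0.01 ] [ 0.423 -0.337  0.01 ]
```

Request:
play_rows:
  dp:
    - [-0.04, 0, 0]
    - [-0.08, 0, 0]
    - [-0.12, 0, 0.02]
    - [-0.16, 0, 0.04]
    - [-0.2, 0, 0.06]
    - [-0.24, 0, 0.08]
    - [-0.28, 0, 0.1]
    - [-0.32, 0, 0.1]
    - [-0.36, 0, 0.1]
    - [-0.4, 0, 0.1]
  yaw: [0, 0, 0, 0, 0, 0, 0, 0, 0, 0]
  grip: [0.04, 0.04, 0.04, 0.04, 0.04, 0.04, 0.04, 0.04, 0.04, 0.04]

```text
time: 0.98
eef_pos: [0.2943, 0.5323, 0.6282]
tcp_rot: [0.121, 0.696, -0.119, 0.697]
force: [1.2, 0.1, 1.1]
width: 0.0399
```

```bash
python3 -c "
from h import *
s=st(); print(Rn.from_quat(s['tcp_rot']).as_matrix().round(3))"
```

```text
{'time': 0.9833, 'joint_positions': [0.9815, 0.4176, 0.4289, -0.0001, 2.2921, -0.2493], 'eef_pos': [0.2943, 0.5323, 0.6282], 'tcp_rot': [0.1206, 0.6965, -0.1187, 0.6974], 'force': [1.2108, 0.1476, 1.087], 'width': 0.0399}
[[ 0.002  0.334  0.943]
 [ 0.002  0.943 -0.334]
 [-1.     0.003  0.001]]
```

Request:
play_rows:
  dp:
    - [-0.04, 0, 0]
    - [-0.08, 0, 0]
    - [-0.12, 0, 0]
    - [-0.16, 0, 0]
    - [-0.2, 0, 0]
    - [-0.24, 0, 0]
    - [-0.28, 0, 0]
    - [-0.3, 0, 0]
  yaw: [0, 0, 0, 0, 0, 0, 0, 0]
  grip: [0.04, 0.04, 0.04, 0.04, 0.04, 0.04, 0.04, 0.04]

```text
time: 1.65
eef_pos: [0.256, 0.4647, 0.7352]
tcp_rot: [0.128, 0.694, -0.11, 0.7]
force: [-0.2, -0.0, 0.4]
width: 0.0402
```

```bash
python3 -c "
from h import *
s=st(); print(Rn.from_quat(s['tcp_rot']).as_matrix().round(3))"
```

```text
{'time': 1.65, 'joint_positions': [0.9692, 0.5156, 0.0224, 0.0041, 2.5762, -0.2594], 'eef_pos': [0.256, 0.4647, 0.7352], 'tcp_rot': [0.1283, 0.6936, -0.1101, 0.7003], 'force': [-0.2431, -0.0099, 0.3553], 'width': 0.0402}
[[ 0.014  0.332  0.943]
 [ 0.024  0.943 -0.332]
 [-1.     0.027  0.005]]
```

Request:
play_rows:
  dp:
    - [0, 0, 0]
    - [0, 0, 0]
    - [0, 0, 0]
  yaw: [0, 0, 0]
  grip: [0.04, 0.04, 0.04]

```text
time: 1.9
eef_pos: [0.2573, 0.4668, 0.7324]
tcp_rot: [0.127, 0.694, -0.111, 0.7]
force: [-0.1, -0.4, -1.1]
width: 0.0401
```

```bash
python3 -c "
from h import *
s=st(); print(Rn.from_quat(s['tcp_rot']).as_matrix().round(4))"
```

```text
{'time': 1.9, 'joint_positions': [0.9693, 0.5202, 0.0235, 0.0041, 2.5747, -0.2591], 'eef_pos': [0.2573, 0.4668, 0.7324], 'tcp_rot': [0.127, 0.6942, -0.1114, 0.6997], 'force': [-0.0818, -0.3837, -1.0525], 'width': 0.0401}
[[ 0.0114  0.3323  0.9431]
 [ 0.0204  0.9429 -0.3325]
 [-0.9997  0.023   0.0039]]
```

Request:
play_rows:
  dp:
    - [0, 0.3, 0.05]
    - [0, 0.3, 0.05]
    - [0, 0.3, 0.05]
    - [0, 0.3, 0.05]
  yaw: [0, 0, 0, 0]
  grip: [0.04, 0.04, 0.04, 0.04]

```text
time: 2.23
eef_pos: [0.3034, 0.5502, 0.663]
tcp_rot: [0.133, 0.692, -0.105, 0.702]
force: [-0.9, 0.1, -0.6]
width: 0.0403
```

```bash
python3 -c "
from h import *
s=st(); print(Rn.from_quat(s['tcp_rot']).as_matrix().round(4))"
```

```text
{'time': 2.2333, 'joint_positions': [0.9832, 0.6419, 0.0248, 0.0058, 2.433, -0.2443], 'eef_pos': [0.3034, 0.5502, 0.663], 'tcp_rot': [0.1332, 0.6921, -0.1051, 0.7016], 'force': [-0.915, 0.0946, -0.6496], 'width': 0.0403}
[[ 0.02    0.3319  0.9431]
 [ 0.0369  0.9424 -0.3325]
 [-0.9991  0.0414  0.0066]]
```

```bash
cat > kin.py <<'E'
import numpy as np
from scipy.optimize import least_squares
from scipy.spatial.transform import Rotation as Rn
S=[([1.1466,.1311,1.4893,0,1.523,-.0854],[.1992,.5654,.2473],[0.1186,0.6971,-0.1198,0.6968]),
([.9815,.4176,.4289,-.0001,2.2921,-.2493],[.2943,.5323,.6282],[0.1206,0.6965,-0.1187,0.6974]),
([.9693,.5202,.0235,.0041,2.5747,-.2591],[.2573,.4668,.7324],[0.127,0.6942,-0.1114,0.6997]),
([.9832,.6419,.0248,.0058,2.433,-.2443],[.3034,.5502,.663],[0.1332,0.6921,-0.1051,0.7016])]
RY=lambda a:Rn.from_rotvec([0,a,0]); RZ=lambda a:Rn.from_rotvec([0,0,a])
# arm frame zero: all up along z, bends about +y (outward = +x)
def fk(q,p,s4=1,s6=1):
    h,a1,off,L1,a3,L2,d=p
    R=RZ(q[0]); t=R.apply([a1,off,h])
    R=R*RY(q[1]); t=t+R.apply([0,0,L1])
    R=R*RY(q[2]); t=t+R.apply([a3,0,L2])
    R=R*RZ(s4*q[3])*RY(q[4]); 
    R=R*RZ(s6*q[5]); t=t+R.apply([0,0,d])
    return t,R   # R z axis = tool x
def toolR(R,phi):
    # tool x = R z ; 
    B=np.array([[0,0,1],[0,1,0],[-1,0,0]]).T  # columns tool axes in R frame
    Z=R.as_matrix()
    M=Z@Rn.from_rotvec([0,0,phi]).as_matrix()
    return np.column_stack([M[:,2],M[:,1],-M[:,0]])
if __name__=='__main__':
    f=lambda p:np.concatenate([fk(q,p)[0]-np.array(x) for q,x,_ in S])
    r=least_squares(f,[.35,.03,.05,.4,0.0,.4,.25]); print(r.x.round(4),r.fun.round(4))
    for q,x,qq in S:
        t,R=fk(q,r.x); print('x model',R.as_matrix()[:,2].round(3),'y',R.as_matrix()[:,1].round(3), 'meas x',Rn.from_quat(qq).as_matrix()[:,0].round(3),'y',Rn.from_quat(qq).as_matrix()[:,1].round(3),'z',Rn.from_quat(qq).as_matrix()[:,2].round(3))
E
python3 kin.py
```

```text
[ 3.133e-01 -1.000e-04  5.120e-02  3.694e-01  6.160e-02  5.534e-01
  3.434e-01] [-0.      0.     -0.     -0.     -0.      0.      0.0001 -0.     -0.
 -0.     -0.      0.    ]
x model [-0.001 -0.002 -1.   ] y [-0.943  0.332  0.   ] meas x [-0.001 -0.002 -1.   ] y [ 0.332  0.943 -0.002] z [ 0.943 -0.332 -0.   ]
x model [ 0.002  0.002 -1.   ] y [-0.943  0.334 -0.001] meas x [ 0.002  0.002 -1.   ] y [0.334 0.943 0.003] z [ 0.943 -0.334  0.001]
x model [ 0.011  0.02  -1.   ] y [-0.943  0.333 -0.004] meas x [ 0.011  0.02  -1.   ] y [0.332 0.943 0.023] z [ 0.943 -0.332  0.004]
x model [ 0.02   0.037 -0.999] y [-0.943  0.332 -0.007] meas x [ 0.02   0.037 -0.999] y [0.332 0.942 0.041] z [ 0.943 -0.332  0.007]
```

```bash
cat > sim.py <<'E'
from kin import *
P=[.3133,0,.0512,.3694,.0616,.5534,.3434]
lo=np.array([-2.96,-.89,.02,-1.34,0,-2.66]);hi=np.array([2.96,2.26,2.5,4.48,2.73,2.66])
S4=1
def tool(q):
    t,R=fk(q,P,S4); M=R.as_matrix(); return t,np.column_stack([M[:,2],-M[:,0],-M[:,1]])
def ik(t,M,q0,w,clip=True):
    def f(q):
        a,B=tool(q); e=Rn.from_matrix(M@B.T).as_rotvec(); return np.concatenate([a-t,w*e])
    q0=np.clip(q0,lo+1e-6,hi-1e-6)
    r=least_squares(f,q0,bounds=(lo,hi),xtol=1e-10,ftol=1e-12); return r.x
def call(q,rows,w,mode='step'):
    # rows list of (dp,yawdeg)
    t0,M0=tool(q)
    for dp,yaw in rows:
        tt=t0+M0@np.array(dp); MM=M0@Rn.from_rotvec([np.deg2rad(yaw),0,0]).as_matrix()
        t,M=tool(q)
        if mode=='step':
            e=tt-t; n=np.linalg.norm(e); tt=t+e*min(1,.0417/max(n,1e-9))
            rv=Rn.from_matrix(MM@M.T).as_rotvec(); n=np.linalg.norm(rv); MM=Rn.from_rotvec(rv*min(1,.125/max(n,1e-9))).as_matrix()@M
        q=ik(tt,MM,q,w)
    return q
def rep(q): t,M=tool(q); return np.round(q,3),t.round(3),M[:,0].round(3),'tilt',np.rad2deg(np.arccos(-M[2,0])).round(2)
E
python3 - <<'E'
from sim import *
q0=np.array([.9815,.4176,.4289,0,2.2921,-.2493])
t,M=tool(q0); q0=ik(t+[0,0,.02],M,q0,1)
for mode in('step','full'):
  for w in(.1,.2,.3,.5,.8,1.2):
    q=call(q0,[((-.04*i,0,0),0) for i in range(1,8)]+[((-.3,0,0),0)],w,mode); print(mode,w,*rep(q))
    q=call(q,[((0,.3,.05),0)]*4,w,mode); print('      ',w,*rep(q))
E
```

```text
step 0.1 [ 0.922  0.313  0.02   0.114  2.007 -0.217] [0.292 0.528 0.93 ] [ 0.349  0.63  -0.694] tilt 46.09
       0.1 [ 0.934  0.351  0.02   0.123  1.569 -0.213] [0.343 0.62  1.031] [ 0.452  0.817 -0.358] tilt 69.01
step 0.2 [ 0.948  0.405  0.02   0.063  2.314 -0.232] [0.275 0.497 0.816] [ 0.19   0.344 -0.92 ] tilt 23.14
       0.2 [ 0.959  0.464  0.02   0.069  2.033 -0.221] [0.33  0.596 0.827] [ 0.284  0.513 -0.81 ] tilt 35.88
step 0.3 [ 0.963  0.487  0.02   0.017  2.536 -0.253] [0.257 0.466 0.752] [ 0.048  0.086 -0.995] tilt 5.64
       0.3 [ 0.976  0.586  0.02   0.023  2.348 -0.237] [0.308 0.557 0.703] [ 0.09   0.163 -0.982] tilt 10.74
step 0.5 [ 0.966  0.507  0.02   0.006  2.58  -0.26 ] [0.254 0.46  0.741] [ 0.017  0.031 -0.999] tilt 2.02
       0.5 [ 0.98   0.622  0.02   0.008  2.433 -0.244] [0.301 0.544 0.677] [ 0.033  0.058 -0.998] tilt 3.83
step 0.8 [ 9.670e-01  5.130e-01  2.000e-02  2.000e-03  2.594e+00 -2.620e-01] [0.253 0.458 0.737] [ 0.008  0.013 -1.   ] tilt 0.88
       0.8 [ 0.981  0.634  0.02   0.003  2.46  -0.247] [0.298 0.539 0.669] [ 0.014  0.024 -1.   ] tilt 1.58
s
[... 850 characters left out ...]
217] [0.37  0.669 0.85 ] [ 0.355  0.641 -0.681] tilt 47.11
full 0.5 [ 0.953  0.433  0.02   0.032  2.52  -0.25 ] [0.248 0.449 0.781] [ 0.082  0.147 -0.986] tilt 9.71
       0.5 [ 0.979  0.608  0.02   0.037  2.152 -0.226] [0.343 0.621 0.707] [ 0.172  0.31  -0.935] tilt 20.77
full 0.8 [ 0.958  0.457  0.02   0.014  2.596 -0.261] [0.241 0.436 0.765] [ 0.033  0.059 -0.998] tilt 3.9
       0.8 [ 0.984  0.667  0.02   0.015  2.311 -0.235] [0.328 0.594 0.653] [ 0.07   0.125 -0.99 ] tilt 8.25
full 1.2 [ 0.96   0.466  0.02   0.006  2.624 -0.266] [0.238 0.431 0.76 ] [ 0.016  0.028 -0.999] tilt 1.82
       1.2 [ 0.986  0.689  0.02   0.007  2.368 -0.239] [0.322 0.583 0.635] [ 0.032  0.057 -0.998] tilt 3.71
```

```bash
cat > t1.py <<'E'
from sim import *
import sys
w=.62
down=lambda yaw: np.column_stack([[0,0,-1],[np.sin(yaw),np.cos(yaw),0],[np.cos(yaw),-np.sin(yaw),0]])
for az,r,z in ((50,.45,.3),(50,.45,.45),(50,.6,.3),(50,.4,.3),(50,.6,.15)):
  for sgn in(-1,1):
    a=np.deg2rad(az); q=np.array([a,-.3,1.9,0,1.5,0.])
    # set J6 at limit: choose heading such that q6=sgn*2.66: heading=q1-90-q6
    for it in range(3):
        hd=q[0]-np.pi/2-sgn*2.62
        M=np.column_stack([[0,0,-1],[-np.sin(hd),np.cos(hd),0],[np.cos(hd),np.sin(hd),0]])
        q=ik(np.array([r*np.cos(a),r*np.sin(a),z]),M,np.array([q[0],q[1],q[2],0,q[4],sgn*2.6]),w)
    print('start',az,r,z,sgn,*rep(q))
    for k in range(4):
        q=call(q,[((0,0,0),sgn*7*i) for i in range(1,11)],w); print(k,*rep(q))
E
python3 t1.py
```

```text
start 50 0.45 0.3 -1 [ 0.759 -0.3    1.801 -0.     1.641 -2.63 ] [0.289 0.345 0.3  ] [ 0. -0. -1.] tilt nan
0 [ 1.328 -0.347  1.895 -0.201  1.593 -2.66 ] [0.12  0.412 0.275] [ 0.194 -0.048 -0.98 ] tilt 11.52
1 [ 1.906 -0.326  2.013 -0.375  1.58  -2.66 ] [-0.056  0.387  0.221] [ 0.385  0.009 -0.923] tilt 22.62
2 [ 2.459 -0.215  2.124 -0.458  1.576 -2.66 ] [-0.184  0.28   0.143] [ 0.513  0.153 -0.845] tilt 32.38
3 [ 2.96  -0.011  2.21  -0.459  1.507 -2.66 ] [-0.222  0.143  0.046] [ 0.546  0.349 -0.762] tilt 40.39
start 50 0.45 0.3 1 [ 0.759 -0.3    1.801  0.     1.641  2.62 ] [0.289 0.345 0.3  ] [-0.  0. -1.] tilt 0.0
0 [ 0.143 -0.534  2.021  0.189  1.659  2.66 ] [0.346 0.167 0.279] [-0.033  0.184 -0.982] tilt 10.77
1 [-0.619 -0.782  2.253  0.295  1.828  2.66 ] [ 0.282 -0.02   0.244] [ 0.032  0.322 -0.946] tilt 18.9
2 [-1.471 -0.89   2.366  0.179  2.041  2.66 ] [ 0.119 -0.132  0.222] [ 0.122  0.382 -0.916] tilt 23.63
3 [-2.303 -0.89   2.371 -0.101  2.101  2.66 ] [-0.067 -0.106  0.225] [ 0.22   0.376 -0.9  ] tilt 25.8
start 50 0.45 0.45 -1 [ 0.759 -0.263  1.499 -0.     1.905 -2.63 ] [0.
[... 3494 characters left out ...]
0.297 -0.543] tilt 57.1
start 50 0.6 0.15 1 [0.787 0.195 1.598 0.    1.348 2.62 ] [0.386 0.46  0.15 ] [-0.  0. -1.] tilt 0.0
0 [0.416 0.062 1.84  0.315 1.214 2.66 ] [0.433 0.356 0.115] [-0.08   0.282 -0.956] tilt 17.02
1 [0.059 0.06  2.098 0.68  1.084 2.66 ] [0.437 0.268 0.039] [-0.024  0.555 -0.832] tilt 33.74
2 [-0.181  0.284  2.301  1.129  0.928  2.66 ] [ 0.401  0.231 -0.071] [ 0.156  0.707 -0.69 ] tilt 46.4
3 [-0.287  0.693  2.412  1.728  0.903  2.66 ] [ 0.325  0.235 -0.169] [ 0.359  0.703 -0.614] tilt 52.1sim.py:23: RuntimeWarning: invalid value encountered in arccos
  def rep(q): t,M=tool(q); return np.round(q,3),t.round(3),M[:,0].round(3),'tilt',np.rad2deg(np.arccos(-M[2,0])).round(2)
```

```bash
cat > t2.py <<'E'
from sim import *
psi=np.deg2rad(-7.3)
O=np.array([.6916,-.0806,0]);X=np.array([np.cos(psi),np.sin(psi),0]);Y=np.array([-np.sin(psi),np.cos(psi),0]);Z=np.array([0,0,1.])
def Mt(beta,flip,az=psi):
    X_=np.array([np.cos(az),np.sin(az),0]);Y_=np.array([-np.sin(az),np.cos(az),0])
    b=np.deg2rad(beta); x=np.cos(b)*X_-np.sin(b)*Z; y=flip*Y_; return np.column_stack([x,y,np.cross(x,y)])
if __name__=='__main__':
  for beta in (15,25,35,45):
    for flip in (1,-1):
      M=Mt(beta,flip)
      for nm,tip in (('liplow',O-.03*X+.025*Z),('lipmid',O-.03*X+.1*Z),('liphigh',O-.03*X+.17*Z),('dish0',O-.28*X+.012*Z),('dish1',O+.02*X+.012*Z)):
        tcp=tip-.017*M[:,0]; best=None
        for q0 in ([-.1,-.3,2,0,1,1.5],[-.1,-.3,2,0,.5,-1.5],[-.1,-.3,2,3.1,.5,-1.5],[-.1,-.3,2,3.1,.5,1.5]):
            q=ik(tcp,M,q0,1.); t,B=tool(q); e=np.linalg.norm(t-tcp)+np.linalg.norm(B-M)
            if best is None or e<best[0]-1e-6: best=(e,q)
        print(beta,flip,nm,round(best[0],4),best[1].round(2))
E
python3 t2.py
```

```text
15 1 liplow 0.0 [-0.26  0.42  2.31  2.97  0.9   1.64]
15 1 lipmid 0.0 [-0.26  0.12  2.41  2.94  0.7   1.69]
15 1 liphigh 0.0 [-0.26 -0.16  2.46  2.85  0.48  1.79]
15 1 dish0 0.115 [-0.6   0.95  2.5   2.68  1.61  1.43]
15 1 dish1 0.0 [-0.25  0.53  2.18  2.99  0.87  1.64]
15 -1 liplow 0.0 [-0.26  0.42  2.31  2.97  0.9  -1.5 ]
15 -1 lipmid 0.0 [-0.26  0.12  2.41  2.94  0.7  -1.45]
15 -1 liphigh 0.0 [-0.26 -0.16  2.46  2.85  0.48 -1.35]
15 -1 dish0 0.115 [-0.6   0.95  2.5   2.68  1.61 -1.71]
15 -1 dish1 0.0 [-0.25  0.53  2.18  2.99  0.87 -1.51]
25 1 liplow 0.0 [-0.26  0.23  2.33  2.92  0.56  1.7 ]
25 1 lipmid 0.0 [-0.26 -0.05  2.39  2.8   0.35  1.84]
25 1 liphigh 0.0 [-0.26 -0.27  2.41  2.38  0.17  2.27]
25 1 dish0 0.1658 [-0.38  0.72  2.5   2.9   1.24  1.55]
25 1 dish1 0.0 [-0.24  0.36  2.19  2.95  0.55  1.69]
25 -1 liplow 0.0 [-0.26  0.23  2.33  2.92  0.56 -1.44]
25 -1 lipmid 0.0 [-0.26 -0.05  2.39  2.8   0.35 -1.3 ]
25 -1 liphigh 0.0 [-0.26 -0.27  2.41  2.38  0.17 -0.87]
25 -1 dish0 0.1658 [-0.38  0.72  2.5   2.9   1.24 -1.59]
25 -1 dish1 0.0 [-0.24  0.36  2.19  2.95  0.55 -1.45]
35 1
[... 396 characters left out ...]
.0 [-0.24 -0.3   2.3   0.5   0.2   1.01]
35 -1 dish0 0.1598 [-0.27  0.31  2.5   2.95  0.63 -1.5 ]
35 -1 dish1 0.0 [-0.23  0.25  2.15  2.78  0.24 -1.27]
45 1 liplow 0.0 [-0.23  0.06  2.2   0.68  0.12 -2.32]
45 1 lipmid 0.0 [-0.23 -0.12  2.2   0.27  0.28 -1.9 ]
45 1 liphigh 0.0 [-0.23 -0.25  2.17  0.17  0.45 -1.8 ]
45 1 dish0 0.1646 [-0.23 -0.09  2.5   1.97  0.08  2.66]
45 1 dish1 0.0 [-0.22  0.22  2.07  0.71  0.1  -2.34]
45 -1 liplow 0.0 [-0.23  0.06  2.2   0.68  0.12  0.82]
45 -1 lipmid 0.0 [-0.23 -0.12  2.2   0.27  0.28  1.24]
45 -1 liphigh 0.0 [-0.23 -0.25  2.17  0.17  0.45  1.34]
45 -1 dish0 0.1701 [-0.25 -0.13  2.5   1.34  0.08  0.15]
45 -1 dish1 0.0 [-0.22  0.22  2.07  0.71  0.1   0.8 ]
```

```bash
cat > t3.py <<'E'
from t2 import *
def solve(tip,M):
    tcp=tip-.017*M[:,0]; best=(9,None)
    for q0 in ([-.1,-.3,2.3,0,.3,-1.5],[-.1,-.3,2.3,0,.5,1.5],[-.1,-.3,2.3,3.1,.5,-1.5],[-.1,-.3,2.3,3.1,.5,1.5]):
        q=ik(tcp,M,q0,1.); t,B=tool(q); e=np.linalg.norm(t-tcp)+np.linalg.norm(B-M)
        if e<best[0]: best=(e,q)
        if e<1e-3: break
    return best
for beta in (20,30,40,50,60,70,80):
    M=Mt(beta,-1); out=[]
    for bx in np.arange(-.28,0.03,.02):
        e,q=solve(O+bx*X+.014*Z,M)
        if e<2e-3: out.append((round(bx,2),q.round(2).tolist()))
    print(beta,'min',out[0] if out else None,'max',out[-1] if out else None)
E
python3 t3.py
```

```text
20 min (np.float64(-0.1), [-0.3, 0.25, 2.49, 2.92, 0.83, -1.48]) max (np.float64(0.02), [-0.24, 0.43, 2.19, 2.98, 0.71, -1.48])
30 min (np.float64(-0.1), [-0.28, 0.03, 2.5, 2.83, 0.45, -1.37]) max (np.float64(0.02), [-0.23, 0.29, 2.18, 2.89, 0.39, -1.39])
40 min (np.float64(-0.12), [-0.27, -0.15, 2.5, 2.17, 0.13, -0.7]) max (np.float64(0.02), [-0.23, 0.22, 2.12, 2.28, 0.1, -0.78])
50 min (np.float64(-0.14), [-0.26, -0.23, 2.45, 0.36, 0.24, 1.12]) max (np.float64(0.02), [-0.22, 0.21, 2.01, 0.25, 0.23, 1.26])
60 min (np.float64(-0.2), [-0.26, -0.38, 2.47, 0.14, 0.53, 1.33]) max (np.float64(0.02), [-0.21, 0.26, 1.86, 0.09, 0.5, 1.43])
70 min (np.float64(-0.26), [-0.27, -0.47, 2.48, 0.07, 0.79, 1.39]) max (np.float64(0.02), [-0.2, 0.35, 1.7, 0.04, 0.75, 1.48])
80 min (np.float64(-0.28), [-0.25, -0.34, 2.35, 0.03, 0.96, 1.43]) max (np.float64(0.02), [-0.19, 0.47, 1.51, 0.01, 0.99, 1.5])
```

```bash
nproc
cat > plan.py <<'E'
from t2 import *
from multiprocessing import Pool
import sys
W=.62
def g_of(beta,az=-7.3):
    b=np.deg2rad(beta);a=np.deg2rad(az); return np.array([np.cos(b)*np.cos(a),np.cos(b)*np.sin(a),-np.sin(b)])
def safe(q,zmin):
    t,M=tool(q); wr=t-.3434*M[:,0]
    pen=0
    pen+=max(0,zmin-t[2])*20+max(0,.25-wr[2])*10
    r=np.hypot(*t[:2]); pen+=max(0,.33-r)*10
    if t[2]<.55: pen+=max(0,t[0]-.5)*10
    pen+=max(0,-.02-t[0])*10+max(0,t[1]-.62)*10+max(0,-.62-t[1])*10
    return pen
def run(a):
    q,D,y,n,zmin=a
    rows=[(tuple(np.array(D)*i/n),y*i/n) for i in range(1,n+1)]
    q2=call(q,rows,W); return q2
def cost(q,g,zmin):
    t,M=tool(q); return np.arccos(np.clip(M[:,0]@g,-1,1))+safe(q,zmin)
def greedy(q,g,ncall,n=10,N=160,zmin=.2,pool=None,seed=0):
    rng=np.random.default_rng(seed); best=None
    for k in range(ncall):
        cands=[(q,np.round(np.r_[rng.normal(0,.12,3)].clip(-.3,.3),2),rng.choice([-70,70,-70,70,0]),n,zmin) for _ in range(N)]
        res=pool.map(run,cands); c=[cost(r,g,zmin) for r in res]; i=int(np.argmin(c))
        q=res[i]; print(k,cands[i][1],cands[i][2],'cost',round(c[i],3),*rep(q),flush=True)
        if c[i]<.03: break
    return q
E
cat > t4.py <<'E'
from plan import *
if __name__=='__main__':
    pool=Pool(); 
    for az,r,z in ((55,.6,.35),(70,.6,.3)):
        a=np.deg2rad(az); q=np.array([a,-.3,1.9,0,1.5,-2.6]); hd=q[0]-np.pi/2+2.62
        M=np.column_stack([[0,0,-1],[-np.sin(hd),np.cos(hd),0],[np.cos(hd),np.sin(hd),0]])
        q=ik(np.array([r*np.cos(a),r*np.sin(a),z]),M,q,W); print('start',*rep(q))
        greedy(q,g_of(47),7,pool=pool)
E
time OMP_NUM_THREADS=1 python3 t4.py
```

```text
4
start [ 0.901  0.115  1.322 -0.009  1.705 -2.66 ] [0.334 0.499 0.35 ] [ 0.007 -0.005 -1.   ] tilt 0.5
0 [ 0.12  0.02 -0.07] -70 cost 0.499 [ 1.31  -0.046  1.737 -0.253  1.435 -2.66 ] [0.17  0.505 0.222] [ 0.245 -0.045 -0.969] tilt 14.42
1 [-0.14 -0.13 -0.21] -70 cost 0.272 [ 1.761 -0.107  1.866 -0.49   1.48  -2.66 ] [0.019 0.479 0.214] [ 0.474  0.015 -0.88 ] tilt 28.32
2 [-0.07 -0.07 -0.07] 0 cost 0.244 [ 1.767 -0.036  1.667 -0.521  1.597 -2.66 ] [0.018 0.522 0.291] [ 0.503  0.021 -0.864] tilt 30.24
3 [ 0.09  0.01 -0.1 ] 0 cost 0.208 [ 1.638 -0.135  1.877 -0.575  1.442 -2.66 ] [0.101 0.488 0.235] [ 0.539  0.022 -0.842] tilt 32.62
4 [ 0.01 -0.06 -0.24] 0 cost 0.171 [ 1.578 -0.163  1.89  -0.621  1.427 -2.66 ] [0.143 0.484 0.25 ] [ 0.576  0.021 -0.817] tilt 35.17
5 [ 0.08  0.02 -0.1 ] 0 cost 0.132 [ 1.434 -0.233  2.056 -0.687  1.276 -2.66 ] [0.219 0.443 0.204] [ 0.614  0.014 -0.789] tilt 37.9
6 [-0.14  0.01 -0.15] 0 cost 0.106 [ 1.586 -0.437  2.002 -0.696  1.579 -2.66 ] [0.163 0.399 0.326] [ 0.641  0.007 -0.768] tilt 39.87
start [ 1.163  0.118  1.409 -0.01   1.615 -2.66 ] [0.194 0.569
[... 314 characters left out ...]
.1  -0.15 -0.14] 0 cost 0.41 [ 1.473  0.108  1.446 -0.346  1.535 -2.66 ] [0.125 0.602 0.306] [ 0.342  0.018 -0.939] tilt 20.04
3 [-0.04 -0.05 -0.23] -70 cost 0.246 [ 1.834 -0.059  1.825 -0.604  1.453 -2.66 ] [0.009 0.514 0.231] [ 0.555  0.105 -0.825] tilt 34.42
4 [ 0.01  0.   -0.16] 0 cost 0.226 [ 1.78  -0.175  1.918 -0.65   1.448 -2.66 ] [0.055 0.487 0.247] [ 0.59  0.11 -0.8 ] tilt 36.9
5 [ 0.04  0.07 -0.16] 0 cost 0.207 [ 1.725 -0.414  2.149 -0.693  1.433 -2.66 ] [0.104 0.412 0.234] [ 0.624  0.108 -0.774] tilt 39.29
6 [ 0.09  0.14 -0.13] 70 cost 0.177 [ 1.267 -0.89   2.489 -0.642  1.285 -1.889] [0.245 0.294 0.202] [ 0.626  0.077 -0.776] tilt 39.08
real	3m7.557s
user	10m42.596s
sys	0m0.788s
```

Request:
play_rows:
  dp:
    - [0.016, -0.005, 0.007]
    - [0.033, -0.01, 0.015]
    - [0.05, -0.015, 0.022]
    - [0.066, -0.02, 0.03]
    - [0.083, -0.025, 0.037]
    - [0.1, -0.03, 0.045]
    - [0.115, -0.035, 0.052]
    - [0.132, -0.04, 0.06]
    - [0.148, -0.045, 0.067]
    - [0.165, -0.05, 0.075]
  yaw: [-7, -14, -21, -28, -35, -42, -49, -56, -63, -70]
  grip: [0.04, 0.04, 0.04, 0.04, 0.04, 0.04, 0.04, 0.04, 0.04, 0.04]

```text
time: 3.07
eef_pos: [0.3603, 0.4826, 0.4977]
tcp_rot: [-0.273, 0.636, 0.292, 0.66]
force: [0.3, 0.8, 0.3]
width: 0.0398
```

Request:
play_rows:
  dp:
    - [0.016, -0.009, -0.002]
    - [0.033, -0.018, -0.004]
    - [0.05, -0.026, -0.006]
    - [0.066, -0.035, -0.008]
    - [0.083, -0.044, -0.01]
    - [0.1, -0.053, -0.012]
    - [0.115, -0.061, -0.014]
    - [0.132, -0.07, -0.016]
    - [0.148, -0.079, -0.018]
    - [0.165, -0.088, -0.02]
  yaw: [-7, -14, -21, -28, -35, -42, -49, -56, -63, -70]
  grip: [0.04, 0.04, 0.04, 0.04, 0.04, 0.04, 0.04, 0.04, 0.04, 0.04]

```text
time: 3.9
eef_pos: [0.3739, 0.4523, 0.3299]
tcp_rot: [0.593, -0.397, -0.558, -0.424]
force: [-1.1, 0.5, 0.3]
width: 0.0402
```

Run:
```python
from h import *
from sim import *
s=st(); print(rep(np.array(s['joint_positions']))); print(tool(s['joint_positions'])[1].round(3)); print(Rn.from_quat(s['tcp_rot']).as_matrix().round(3))
```

```text
{'time': 3.9, 'joint_positions': [0.8189, 0.0364, 1.4414, -0.0442, 1.619, -2.6573], 'eef_pos': [0.3739, 0.4523, 0.3299], 'tcp_rot': [0.5929, -0.3968, -0.5578, -0.4241], 'force': [-1.0839, 0.513, 0.2539], 'width': 0.0402}
(array([ 0.819,  0.036,  1.441, -0.044,  1.619, -2.657]), array([0.374, 0.452, 0.33 ]), array([ 0.063,  0.003, -0.998]), 'tilt', np.float64(3.6))
[[ 0.063 -0.944 -0.325]
 [ 0.003 -0.325  0.946]
 [-0.998 -0.06  -0.018]]
[[ 0.063 -0.944 -0.325]
 [ 0.003 -0.325  0.946]
 [-0.998 -0.06  -0.018]]
```

```bash
cat > opt.py <<'E'
from plan import *
from h import env
def wd(M,v): return M.T@np.array(v)
if __name__=='__main__':
    q=np.array(env.read_state()['joint_positions']); t,M=tool(q)
    c=[];lab=[]
    for v in ((0,0,0),(.1,-.1,-.05),(.2,-.2,0),(.3,-.3,0),(.3,-.3,-.1),(.3,0,0),(.3,0,-.1),(.2,-.3,-.1),(.3,-.2,.1),(0,-.3,0)):
        for y in(-70,): c.append((q,wd(M,v),y,10,.2)); lab.append((v,y))
    with Pool(4) as p: r=p.map(run,c)
    for l,x in zip(lab,r): a=rep(x); print(l,a[0],a[1],a[2],a[4],'az',np.rad2deg(np.arctan2(a[2][1],a[2][0])).round(1))
E
OMP_NUM_THREADS=1 python3 opt.py
```

```text
((0, 0, 0), -70) [ 1.244 -0.026  1.604 -0.29   1.519 -2.66 ] [0.224 0.514 0.288] [ 0.285 -0.049 -0.957] 16.79 az -9.8
((0.1, -0.1, -0.05), -70) [ 1.221 -0.068  1.738 -0.313  1.429 -2.66 ] [0.234 0.485 0.239] [ 0.303 -0.06  -0.951] 17.99 az -11.2
((0.2, -0.2, 0), -70) [ 1.226 -0.112  1.734 -0.305  1.479 -2.66 ] [0.225 0.475 0.263] [ 0.296 -0.061 -0.953] 17.58 az -11.6
((0.3, -0.3, 0), -70) [ 1.218 -0.128  1.763 -0.31   1.467 -2.66 ] [0.228 0.466 0.256] [ 0.299 -0.064 -0.952] 17.83 az -12.1
((0.3, -0.3, -0.1), -70) [ 1.2   -0.099  1.833 -0.33   1.367 -2.66 ] [0.241 0.46  0.205] [ 0.314 -0.069 -0.947] 18.75 az -12.4
((0.3, 0, 0), -70) [ 1.161  0.19   1.43  -0.303  1.455 -2.66 ] [0.302 0.57  0.26 ] [ 0.299 -0.055 -0.953] 17.71 az -10.4
((0.3, 0, -0.1), -70) [ 1.145  0.222  1.507 -0.33   1.345 -2.66 ] [0.318 0.563 0.201] [ 0.319 -0.061 -0.946] 18.96 az -10.8
((0.2, -0.3, -0.1), -70) [ 1.234 -0.185  1.904 -0.322  1.391 -2.66 ] [0.212 0.438 0.208] [ 0.307 -0.066 -0.949] 18.29 az -12.1
((0.3, -0.2, 0.1), -70) [ 1.213 -0.048  1.588 -0.288  1.554 -2.66 ] [0.237 0.502 0.309] [ 0.283 -0.056 -0.958] 16.75 az -11.2
((0, -0.3, 0), -70) [ 1.358 -0.438  1.963 -0.274  1.604 -2.66 ] [0.126 0.385 0.281] [ 0.267 -0.047 -0.963] 15.72 az -10.0
```

Request:
play_rows:
  dp:
    - [0, -0.013, -0.025]
    - [0, -0.026, -0.05]
    - [0, -0.039, -0.075]
    - [0, -0.052, -0.1]
    - [0, -0.065, -0.125]
    - [0, -0.078, -0.15]
    - [0, -0.091, -0.175]
    - [0, -0.104, -0.2]
    - [0, -0.117, -0.225]
    - [0, -0.13, -0.25]
  yaw: [-7, -14, -21, -28, -35, -42, -49, -56, -63, -70]
  grip: [0.04, 0.04, 0.04, 0.04, 0.04, 0.04, 0.04, 0.04, 0.04, 0.04]

```text
time: 4.73
eef_pos: [0.2432, 0.4737, 0.272]
tcp_rot: [0.749, -0.259, -0.528, -0.305]
force: [0.3, 0.3, 0.3]
width: 0.0398
```

```bash
python3 - <<'E'
from h import *
from sim import *
s=st(); print(rep(np.array(s['joint_positions']))); print(tool(s['joint_positions'])[1].round(3))
E
OMP_NUM_THREADS=1 python3 opt.py
```

```text
{'time': 4.7333, 'joint_positions': [1.2032, -0.1033, 1.713, -0.3167, 1.4852, -2.6569], 'eef_pos': [0.2432, 0.4737, 0.272], 'tcp_rot': [0.7486, -0.2594, -0.5284, -0.3051], 'force': [0.3247, 0.3322, 0.2874], 'width': 0.0398}
(array([ 1.203, -0.103,  1.713, -0.317,  1.485, -2.657]), array([0.242, 0.474, 0.272]), array([ 0.307, -0.066, -0.949]), 'tilt', np.float64(18.3))
[[ 0.307 -0.711 -0.633]
 [-0.066 -0.679  0.731]
 [-0.949 -0.183 -0.256]]
((0, 0, 0), -70) [ 1.626 -0.068  1.897 -0.569  1.415 -2.66 ] [0.105 0.48  0.191] [ 0.535 -0.032 -0.844] 32.39 az -3.4
((0.1, -0.1, -0.05), -70) [ 1.573 -0.126  2.083 -0.607  1.292 -2.66 ] [0.136 0.429 0.127] [ 0.549 -0.041 -0.835] 33.4 az -4.3
((0.2, -0.2, 0), -70) [ 1.61  -0.219  2.139 -0.587  1.346 -2.66 ] [0.119 0.4   0.138] [ 0.542 -0.048 -0.839] 32.96 az -5.1
((0.3, -0.3, 0), -70) [ 1.605 -0.252  2.2   -0.591  1.324 -2.66 ] [0.121 0.38  0.122] [ 0.542 -0.052 -0.839] 33.01 az -5.5
((0.3, -0.3, -0.1), -70) [ 1.531 -0.167  2.25  -0.64   1.176 -2.66 ] [0.153 0.375 0.066] [ 0.549 -0.049 -0.834] 33.48 az -5.1
((0.3, 0, 0), -70) [ 1.483  0.071  1.905 -0.648  1.221 -2.66 ] [0.188 0.503 0.124] [ 0.567 -0.03  -0.823] 34.58 az -3.0
((0.3, 0, -0.1), -70) [ 1.416  0.15   1.942 -0.701  1.088 -2.66 ] [0.225 0.498 0.069] [ 0.574 -0.024 -0.818] 35.08 az -2.4
((0.2, -0.3, -0.1), -70) [ 1.599 -0.259  2.293 -0.601  1.249 -2.66 ] [0.123 0.354 0.079] [ 0.538 -0.052 -0.841] 32.71 az -5.5
((0.3, -0.2, 0.1), -70) [ 1.615 -0.204  2.057 -0.578  1.405 -2.66 ] [0.115 0.421 0.174] [ 0.541 -0.047 -0.84 ] 32.91 az -5.0
((0, -0.3, 0), -70) [ 1.859 -0.594  2.292 -0.472  1.644 -2.66 ] [0.023 0.289 0.189] [ 0.487 -0.048 -0.872] 29.32 az -5.6
```

```bash
cat > opt2.py <<'E'
import sys,ast
from opt import *
if __name__=='__main__':
    L=ast.literal_eval(sys.argv[1]); q=np.array(env.read_state()['joint_positions']); t,M=tool(q)
    c=[(q,wd(M,v),y,n,.2) for v,y,n in L]
    with Pool(4) as p: r=p.map(run,c)
    for l,k,x in zip(L,c,r):
        a=rep(x); m=tool(x)[1]; print(l,'dp',k[1].round(3),'->',a[0],a[1],'x',a[2],'y',m[:,1].round(2),a[4],'az',np.rad2deg(np.arctan2(a[2][1],a[2][0])).round(1))
E
OMP_NUM_THREADS=1 python3 opt2.py "[((.3,-.2,.2),-70,10),((.3,0,.2),-70,10),((.3,0,.3),-70,10),((.2,-.15,.15),0,10),((.2,-.15,.1),0,5),((.25,0,.15),0,10),((.2,0,.15),0,5)]"
```

```text
((0.3, -0.2, 0.2), -70, 10) dp [-0.085 -0.114 -0.387] -> [ 1.668 -0.246  1.994 -0.548  1.517 -2.66 ] [0.087 0.421 0.222] x [ 0.527 -0.046 -0.849] y [-0.28 -0.95 -0.12] 31.93 az -5.0
((0.3, 0, 0.2), -70, 10) dp [-0.098 -0.25  -0.241] -> [ 1.596 -0.036  1.806 -0.572  1.451 -2.66 ] [0.121 0.504 0.224] x [ 0.539 -0.035 -0.842] y [-0.31 -0.94 -0.16] 32.66 az -3.7
((0.3, 0, 0.3), -70, 10) dp [-0.193 -0.268 -0.267] -> [ 1.642 -0.068  1.751 -0.545  1.546 -2.66 ] [0.091 0.501 0.266] x [ 0.522 -0.034 -0.852] y [-0.32 -0.93 -0.16] 31.52 az -3.7
((0.2, -0.15, 0.15), 0, 10) dp [-0.071 -0.068 -0.275] -> [ 1.182 -0.216  1.714 -0.351  1.585 -2.66 ] [0.25  0.434 0.331] x [ 0.338 -0.081 -0.938] y [-0.74 -0.64 -0.21] 20.35 az -13.5
((0.2, -0.15, 0.1), 0, 5) dp [-0.024 -0.059 -0.262] -> [ 1.158 -0.193  1.759 -0.352  1.514 -2.66 ] [0.263 0.435 0.295] x [ 0.34  -0.082 -0.937] y [-0.74 -0.64 -0.21] 20.48 az -13.6
((0.25, 0, 0.15), 0, 10) dp [-0.066 -0.205 -0.197] -> [ 1.166  0.065  1.449 -0.35   1.562 -2.66 ] [0.298 0.527 0.33 ] x [ 0.34  -0.078 -0.937] y [-0.74 -0.63 -0.22] 20.41 az -12.9
((0.2, 0, 0.15), 0, 5) dp [-0.081 -0.17  -0.165] -> [ 1.175  0.009  1.499 -0.348  1.571 -2.66 ] [0.284 0.509 0.334] x [ 0.337 -0.077 -0.938] y [-0.74 -0.64 -0.21] 20.23 az -12.9
```

```bash
python3 - <<'E'
from h import *
s=dict(eef_pos=[.1992,.5654,.2473],tcp_rot=[0.1186,0.6971,-0.1198,0.6968])
for uv in((355,170),(525,115),(300,0)):
    o,d=ray('wrist',uv,s)
    for z in (0,.1): print(uv,z,(o+d*(z-o[2])/d[2]).round(3))
E
OMP_NUM_THREADS=1 python3 opt2.py "[((.3,-.2,.15),-35,5),((.3,-.2,.15),-70,7),((.3,-.2,.15),-56,8)]"
```

```text
(355, 170) 0 [0.225 0.667 0.   ]
(355, 170) 0.1 [0.2   0.647 0.1  ]
(525, 115) 0 [0.228 0.877 0.   ]
(525, 115) 0.1 [0.202 0.8   0.1  ]
(300, 0) 0 [0.024 0.659 0.   ]
(300, 0) 0.1 [0.053 0.64  0.1  ]
((0.3, -0.2, 0.15), -35, 5) dp [-0.037 -0.105 -0.374] -> [ 1.428 -0.176  1.857 -0.459  1.493 -2.66 ] [0.167 0.452 0.247] x [ 0.434 -0.084 -0.897] y [-0.51 -0.84 -0.17] 26.26 az -11.0
((0.3, -0.2, 0.15), -70, 7) dp [-0.037 -0.105 -0.374] -> [ 1.524 -0.198  1.945 -0.551  1.469 -2.66 ] [0.148 0.438 0.225] x [ 0.518 -0.072 -0.853] y [-0.39 -0.91 -0.16] 31.51 az -7.9
((0.3, -0.2, 0.15), -56, 8) dp [-0.037 -0.105 -0.374] -> [ 1.556 -0.209  1.956 -0.522  1.478 -2.66 ] [0.126 0.435 0.22 ] x [ 0.495 -0.067 -0.866] y [-0.37 -0.92 -0.14] 29.99 az -7.7
```

Request:
play_rows:
  dp:
    - [-0.006, -0.015, -0.053]
    - [-0.011, -0.03, -0.106]
    - [-0.017, -0.045, -0.16]
    - [-0.023, -0.06, -0.21]
    - [-0.028, -0.075, -0.265]
    - [-0.034, -0.09, -0.32]
    - [-0.04, -0.1, -0.37]
  yaw: [-10, -20, -30, -40, -50, -60, -70]
  grip: [0.04, 0.04, 0.04, 0.04, 0.04, 0.04, 0.04]

```text
time: 5.32
eef_pos: [0.1605, 0.4376, 0.2307]
tcp_rot: [0.856, -0.139, -0.466, -0.176]
force: [0.4, 1.0, 0.3]
width: 0.0395
```

```bash
python3 - <<'E'
from h import *
from sim import *
s=st(); print(rep(np.array(s['joint_positions']))); print(tool(s['joint_positions'])[1].round(3))
E
OMP_NUM_THREADS=1 python3 opt2.py "[((.3,-.2,.15),-70,7),((.3,0,.15),-70,7),((.2,-.05,.2),70,10),((.15,-.05,.1),70,10),((.25,-.1,.2),40,8)]"
```

```text
{'time': 5.3167, 'joint_positions': [1.5094, -0.201, 1.9424, -0.5628, 1.4684, -2.657], 'eef_pos': [0.1605, 0.4376, 0.2307], 'tcp_rot': [0.856, -0.1391, -0.4659, -0.1755], 'force': [0.3719, 0.9505, 0.3379], 'width': 0.0395}
(array([ 1.509, -0.201,  1.942, -0.563,  1.468, -2.657]), array([0.158, 0.438, 0.23 ]), array([ 0.527, -0.075, -0.846]), 'tilt', np.float64(32.17))
[[ 0.527 -0.402 -0.749]
 [-0.075 -0.9    0.43 ]
 [-0.846 -0.171 -0.504]]
((0.3, -0.2, 0.15), -70, 7) dp [ 0.046  0.034 -0.386] -> [ 1.819 -0.226  2.238 -0.743  1.455 -2.66 ] [0.095 0.354 0.137] x [ 0.702 -0.036 -0.711] y [-0.03 -1.    0.02] 44.7 az -2.9
((0.3, 0, 0.15), -70, 7) dp [ 0.031 -0.146 -0.3  ] -> [ 1.722 -0.034  2.074 -0.801  1.365 -2.66 ] [0.126 0.434 0.137] x [ 0.714 -0.018 -0.7  ] y [-0.04 -1.   -0.02] 45.56 az -1.4
((0.2, -0.05, 0.2), 70, 10) dp [-0.06  -0.07  -0.272] -> [ 1.052 -0.295  1.658 -0.518  1.553 -2.022] [0.358 0.388 0.43 ] x [ 0.527 -0.075 -0.846] y [-0.84  0.1  -0.53] 32.17 az -8.1
((0.15, -0.05, 0.1), 70, 10) dp [-0.002 -0.032 -0.184] -> [ 1.154 -0.348  1.879 -0.541  1.458 -1.849] [0.308 0.388 0.33 ] x [ 0.527 -0.075 -0.846] y [-0.84  0.1  -0.53] 32.17 az -8.1
((0.25, -0.1, 0.2), 40, 8) dp [-0.03  -0.045 -0.331] -> [ 0.918 -0.36   1.723 -0.485  1.49  -2.66 ] [0.398 0.342 0.422] x [ 0.528 -0.075 -0.846] y [-0.79 -0.41 -0.46] 32.2 az -8.1
```

```bash
cat > seq.py <<'E'
import sys,ast
from opt import *
# sequences of calls: list of lists
def runseq(a):
    q,L=a
    for v,y,n in L:
        t,M=tool(q); q=run((q,wd(M,v),y,n,.2))
    return q
if __name__=='__main__':
    S=ast.literal_eval(sys.argv[1]); q=np.array(env.read_state()['joint_positions'])
    with Pool(4) as p: r=p.map(runseq,[(q,L) for L in S])
    for L,x in zip(S,r):
        a=rep(x); m=tool(x)[1]; print(L,'->',a[0],a[1],'x',a[2],'y',m[:,1].round(2),a[4],'az',np.rad2deg(np.arctan2(a[2][1],a[2][0])).round(1))
E
OMP_NUM_THREADS=1 python3 seq.py "[[((.2,-.1,.05),40,8),((.3,-.2,.15),-90,9)],[((.2,-.1,.05),40,8),((.3,0,.15),-90,9)],[((.2,0,.05),40,8),((.3,0,.15),-90,9)],[((.2,-.2,.05),40,8),((.3,0,.15),-90,9)],[((.15,.0,.0),30,8),((.3,0,.1),-90,9)],[((.15,-.2,.05),30,8),((.3,0,.1),-90,9)]]"
```

```text
[((0.2, -0.1, 0.05), 40, 8), ((0.3, -0.2, 0.15), -90, 9)] -> [ 1.141 -0.203  2.151 -0.945  1.153 -2.66 ] [0.384 0.351 0.191] x [ 0.748 -0.146 -0.647] y [-0.39 -0.89 -0.25] 49.66 az -11.0
[((0.2, -0.1, 0.05), 40, 8), ((0.3, 0, 0.15), -90, 9)] -> [ 1.135 -0.039  1.957 -0.947  1.142 -2.66 ] [0.419 0.42  0.216] x [ 0.758 -0.122 -0.641] y [-0.38 -0.88 -0.28] 50.12 az -9.1
[((0.2, 0, 0.05), 40, 8), ((0.3, 0, 0.15), -90, 9)] -> [ 1.161  0.094  1.794 -0.931  1.149 -2.66 ] [0.429 0.486 0.228] x [ 0.759 -0.091 -0.645] y [-0.37 -0.88 -0.31] 49.81 az -6.8
[((0.2, -0.2, 0.05), 40, 8), ((0.3, 0, 0.15), -90, 9)] -> [ 1.125 -0.162  2.098 -0.949  1.159 -2.66 ] [0.399 0.361 0.202] x [ 0.751 -0.156 -0.641] y [-0.4  -0.88 -0.25] 50.1 az -11.7
[((0.15, 0.0, 0.0), 30, 8), ((0.3, 0, 0.1), -90, 9)] -> [ 1.205  0.12   1.947 -1.015  1.045 -2.66 ] [0.395 0.469 0.143] x [ 0.766 -0.053 -0.64 ] y [-0.22 -0.96 -0.19] 50.18 az -4.0
[((0.15, -0.2, 0.05), 30, 8), ((0.3, 0, 0.1), -90, 9)] -> [ 1.301 -0.188  2.201 -0.942  1.223 -2.66 ] [0.317 0.358 0.162] x [ 0.752 -0.133 -0.645] y [-0.29 -0.95 -0.14] 49.8 az -10.0
```

Request:
play_rows:
  dp:
    - [0.008, -0.011, -0.022]
    - [0.016, -0.022, -0.044]
    - [0.024, -0.033, -0.066]
    - [0.032, -0.044, -0.088]
    - [0.04, -0.055, -0.11]
    - [0.048, -0.066, -0.132]
    - [0.056, -0.077, -0.154]
    - [0.063, -0.089, -0.175]
  yaw: [5, 10, 15, 20, 25, 30, 35, 40]
  grip: [0.04, 0.04, 0.04, 0.04, 0.04, 0.04, 0.04, 0.04]

```text
time: 5.98
eef_pos: [0.3625, 0.4366, 0.2808]
tcp_rot: [0.743, -0.292, -0.39, -0.46]
force: [0.1, 0.2, 0.8]
width: 0.0401
```

```bash
python3 - <<'E'
from h import *
from sim import *
s=st(); print(rep(np.array(s['joint_positions']))); print(tool(s['joint_positions'])[1].round(3))
E
OMP_NUM_THREADS=1 python3 opt2.py "[((.3,0,.15),-90,9),((.3,0,.15),-80,8),((.3,0,.15),-70,7),((.3,0.1,.2),-70,7)]"
```

```text
{'time': 5.9833, 'joint_positions': [1.0972, -0.142, 1.797, -0.5441, 1.3255, -2.3507], 'eef_pos': [0.3625, 0.4366, 0.2808], 'tcp_rot': [0.7425, -0.2924, -0.3897, -0.4597], 'force': [0.08, 0.2291, 0.7919], 'width': 0.0401}
(array([ 1.097, -0.142,  1.797, -0.544,  1.326, -2.351]), array([0.36 , 0.437, 0.28 ]), array([ 0.525, -0.076, -0.847]), 'tilt', np.float64(32.06))
[[ 0.525 -0.792 -0.31 ]
 [-0.076 -0.406  0.911]
 [-0.847 -0.455 -0.274]]
((0.3, 0, 0.15), -90, 9) dp [ 0.03  -0.306 -0.134] -> [ 1.157  0.095  1.79  -0.928  1.15  -2.66 ] [0.431 0.485 0.229] x [ 0.757 -0.094 -0.647] y [-0.37 -0.88 -0.31] 49.69 az -7.1
((0.3, 0, 0.15), -80, 8) dp [ 0.03  -0.306 -0.134] -> [ 1.143  0.092  1.747 -0.872  1.182 -2.66 ] [0.433 0.487 0.243] x [ 0.731 -0.105 -0.674] y [-0.43 -0.84 -0.33] 47.59 az -8.2
((0.3, 0, 0.15), -70, 7) dp [ 0.03  -0.306 -0.134] -> [ 1.132  0.087  1.712 -0.818  1.213 -2.66 ] [0.431 0.488 0.255] x [ 0.702 -0.112 -0.703] y [-0.48 -0.81 -0.35] 45.33 az -9.1
((0.3, 0.1, 0.2), -70, 7) dp [-0.019 -0.369 -0.057] -> [ 1.185  0.161  1.58  -0.793  1.278 -2.66 ] [0.415 0.536 0.279] x [ 0.696 -0.099 -0.711] y [-0.48 -0.8  -0.36] 44.65 az -8.1
```

Request:
play_rows:
  dp:
    - [-0.003, -0.053, -0.008]
    - [-0.005, -0.105, -0.016]
    - [-0.008, -0.158, -0.024]
    - [-0.011, -0.211, -0.033]
    - [-0.014, -0.264, -0.041]
    - [-0.016, -0.316, -0.049]
    - [-0.019, -0.369, -0.057]
  yaw: [-10, -20, -30, -40, -50, -60, -70]
  grip: [0.04, 0.04, 0.04, 0.04, 0.04, 0.04, 0.04]

```text
time: 6.57
eef_pos: [0.4233, 0.536, 0.2843]
tcp_rot: [0.882, -0.164, -0.349, -0.272]
force: [-0.7, 0.2, 0.1]
width: 0.0403
```

Run:
```python
from h import *
from sim import *
s=st(); q=np.array(s['joint_positions']); print(rep(q)); M=tool(q)[1]; print(M.round(3)); print('az',np.rad2deg(np.arctan2(M[1,0],M[0,0])))
```

```text
{'time': 6.5667, 'joint_positions': [1.1811, 0.1634, 1.5748, -0.8019, 1.2758, -2.657], 'eef_pos': [0.4233, 0.536, 0.2843], 'tcp_rot': [0.8817, -0.1636, -0.349, -0.272], 'force': [-0.6513, 0.2409, 0.0599], 'width': 0.0403}
(array([ 1.181,  0.163,  1.575, -0.802,  1.276, -2.657]), array([0.42 , 0.536, 0.283]), array([ 0.703, -0.099, -0.704]), 'tilt', np.float64(45.22))
[[ 0.703 -0.478 -0.526]
 [-0.099 -0.799  0.594]
 [-0.704 -0.365 -0.608]]
az -7.98520824254583
```

```bash
cat > seqv.py <<'E'
import sys,ast
from seq import *
if __name__=='__main__':
    L=ast.literal_eval(sys.argv[1]); s=env.read_state(); q=np.array(s['joint_positions'])
    for v,y,n in L:
        t,M=tool(q); d=wd(M,v); q=run((q,d,y,n,.2)); a=rep(q); m=tool(q)[1]; t2=a[1]
        print(v,y,n,'dp',d.round(3),'->',a[0],'t',t2,'err',np.linalg.norm(t2-t-np.array(v)).round(4),'x',a[2],'y',m[:,1].round(3))
E
python3 seqv.py "[((.02,-.2,.05),70,10),((.03,-.2,0),70,10),((.03,-.15,0),70,10),((.03,-.046,-.1),70,10),((0,0,-.1),49,7)]"
```

```text
(0.02, -0.2, 0.05) 70 10 dp [-0.001  0.132 -0.16 ] -> [ 0.956 -0.369  1.979 -0.74   1.211 -1.699] t [0.44  0.336 0.333] err 0.0005 x [ 0.703 -0.099 -0.704] y [-0.658  0.285 -0.697]
(0.03, -0.2, 0) 70 10 dp [ 0.041 -0.077 -0.183] -> [ 0.459 -0.843  2.275 -0.474  1.067 -1.037] t [0.47  0.136 0.333] err 0.0005 x [ 0.703 -0.099 -0.704] y [ 0.028  0.993 -0.111]
(0.03, -0.15, 0) 70 10 dp [ 0.036 -0.148  0.013] -> [-0.108 -0.89   2.293 -0.029  0.958 -0.467] t [ 0.512 -0.013  0.334] err 0.0118 x [ 0.697 -0.1   -0.71 ] y [0.683 0.394 0.615]
(0.03, -0.046, -0.1) 70 10 dp [ 0.097 -0.059  0.014] -> [-0.249 -0.729  2.39   0.116  0.705  0.549] t [ 0.542 -0.059  0.234] err 0.0006 x [ 0.697 -0.1   -0.71 ] y [ 0.439 -0.724  0.533]
(0, 0, -0.1) 49 7 dp [ 0.071 -0.053  0.046] -> [-0.249 -0.571  2.49   0.173  0.45   1.337] t [ 0.542 -0.059  0.134] err 0.0006 x [ 0.697 -0.1   -0.71 ] y [-0.14  -0.99   0.002]
```

```bash
python3 seqv.py "[((.04,-.2,-.02),70,10),((.04,-.2,0),70,10),((.03,-.15,-.03),70,10),((.002,-.046,-.05),70,10),((0,0,-.05),49,7)]"
```

```text
(0.04, -0.2, -0.02) 70 10 dp [ 0.062  0.148 -0.128] -> [ 0.918 -0.29   2.046 -0.777  1.078 -1.619] t [0.46  0.336 0.263] err 0.0005 x [ 0.703 -0.099 -0.704] y [-0.658  0.285 -0.697]
(0.04, -0.2, 0) 70 10 dp [ 0.048 -0.083 -0.18 ] -> [ 0.416 -0.724  2.337 -0.504  0.886 -0.98 ] t [0.5   0.136 0.263] err 0.0005 x [ 0.703 -0.099 -0.704] y [ 0.028  0.993 -0.111]
(0.03, -0.15, -0.03) 70 10 dp [ 0.057 -0.145 -0.008] -> [-0.108 -0.793  2.429 -0.034  0.717 -0.458] t [ 0.53  -0.014  0.233] err 0.0005 x [ 0.703 -0.099 -0.704] y [0.677 0.395 0.621]
(0.002, -0.046, -0.05) 70 10 dp [ 0.041 -0.048  0.025] -> [-0.264 -0.722  2.484  0.157  0.6    0.497] t [ 0.532 -0.06   0.183] err 0.0005 x [ 0.703 -0.099 -0.704] y [ 0.435 -0.723  0.536]
(0, 0, -0.05) 49 7 dp [ 0.035 -0.027  0.023] -> [-0.259 -0.589  2.5    0.192  0.457  1.313] t [ 0.539 -0.06   0.134] err 0.0068 x [ 0.699 -0.098 -0.708] y [-0.139 -0.99   0.   ]
```

Request:
play_rows:
  dp:
    - [0.006, 0.015, -0.013]
    - [0.012, 0.03, -0.026]
    - [0.019, 0.045, -0.039]
    - [0.025, 0.059, -0.052]
    - [0.031, 0.074, -0.064]
    - [0.037, 0.089, -0.077]
    - [0.043, 0.104, -0.09]
    - [0.05, 0.119, -0.103]
    - [0.056, 0.133, -0.115]
    - [0.062, 0.148, -0.128]
  yaw: [7, 14, 21, 28, 35, 42, 49, 56, 63, 70]
  grip: [0, 0, 0, 0, 0, 0, 0, 0, 0, 0]
  force: 20

```text
time: 7.4
eef_pos: [0.463, 0.3335, 0.2641]
tcp_rot: [-0.563, 0.336, 0.191, 0.731]
force: [0.4, -0.4, -0.6]
width: 0.0
```

Request:
play_rows:
  dp:
    - [0.005, -0.008, -0.018]
    - [0.01, -0.017, -0.036]
    - [0.014, -0.025, -0.054]
    - [0.019, -0.033, -0.072]
    - [0.024, -0.042, -0.09]
    - [0.029, -0.05, -0.108]
    - [0.034, -0.058, -0.126]
    - [0.038, -0.066, -0.144]
    - [0.043, -0.075, -0.162]
    - [0.048, -0.083, -0.18]
  yaw: [7, 14, 21, 28, 35, 42, 49, 56, 63, 70]
  grip: [0, 0, 0, 0, 0, 0, 0, 0, 0, 0]

```text
time: 8.23
eef_pos: [0.5024, 0.1334, 0.2639]
tcp_rot: [-0.042, 0.385, -0.036, 0.921]
force: [-0.2, 0.6, -0.7]
width: -0.0001
```

```bash
python3 - <<'E'
from h import *
from sim import *
s=st(); q=np.array(s['joint_positions']); print(rep(q)); print(Rn.from_quat(s['tcp_rot']).as_matrix().round(3))
E
python3 seqv.py "[((.04,-.15,-.03),70,10),((.012,-.046,-.05),70,10),((0,0,-.05),49,7)]"
```

```text
{'time': 8.2333, 'joint_positions': [0.4089, -0.7322, 2.3422, -0.497, 0.8872, -0.9819], 'eef_pos': [0.5024, 0.1334, 0.2639], 'tcp_rot': [-0.0418, 0.3846, -0.0362, 0.9214], 'force': [-0.1709, 0.5682, -0.6659], 'width': -0.0001}
(array([ 0.409, -0.732,  2.342, -0.497,  0.887, -0.982]), array([0.499, 0.134, 0.262]), array([ 0.702, -0.099, -0.706]), 'tilt', np.float64(45.11))
[[ 0.702  0.035  0.712]
 [-0.099  0.994  0.049]
 [-0.706 -0.105  0.701]]
(0.04, -0.15, -0.03) 70 10 dp [ 0.064 -0.145  0.   ] -> [-0.113 -0.75   2.407 -0.03   0.698 -0.456] t [ 0.539 -0.016  0.232] err 0.0005 x [ 0.702 -0.099 -0.706] y [0.681 0.386 0.623]
(0.012, -0.046, -0.05) 70 10 dp [ 0.048 -0.041  0.028] -> [-0.256 -0.628  2.431  0.155  0.56   0.51 ] t [ 0.551 -0.062  0.182] err 0.0005 x [ 0.702 -0.099 -0.706] y [ 0.431 -0.73   0.531]
(0, 0, -0.05) 49 7 dp [ 0.035 -0.027  0.023] -> [-0.256 -0.529  2.47   0.2    0.425  1.314] t [ 0.551 -0.062  0.132] err 0.0005 x [ 0.702 -0.099 -0.706] y [-0.145 -0.989 -0.006]
```

Request:
play_rows:
  dp:
    - [0.006, -0.015, 0]
    - [0.013, -0.029, 0]
    - [0.019, -0.044, 0]
    - [0.026, -0.058, 0]
    - [0.032, -0.073, 0]
    - [0.038, -0.087, 0]
    - [0.045, -0.102, 0]
    - [0.051, -0.116, 0]
    - [0.058, -0.13, 0]
    - [0.064, -0.145, 0]
  yaw: [7, 14, 21, 28, 35, 42, 49, 56, 63, 70]
  grip: [0, 0, 0, 0, 0, 0, 0, 0, 0, 0]

```text
time: 9.07
eef_pos: [0.5428, -0.017, 0.2341]
tcp_rot: [0.495, 0.294, -0.251, 0.778]
force: [-0.1, 0.8, -0.6]
width: -0.0
```

Request:
play_rows:
  dp:
    - [0.005, -0.004, 0.003]
    - [0.01, -0.008, 0.006]
    - [0.014, -0.012, 0.008]
    - [0.019, -0.016, 0.011]
    - [0.024, -0.02, 0.014]
    - [0.029, -0.025, 0.017]
    - [0.034, -0.029, 0.02]
    - [0.038, -0.033, 0.022]
    - [0.043, -0.037, 0.025]
    - [0.048, -0.041, 0.028]
  yaw: [7, 14, 21, 28, 35, 42, 49, 56, 63, 70]
  grip: [0, 0, 0, 0, 0, 0, 0, 0, 0, 0]

```text
time: 9.9
eef_pos: [0.5544, -0.0628, 0.1842]
tcp_rot: [0.852, 0.098, -0.374, 0.354]
force: [0.4, 0.5, 0.5]
width: 0.0002
```

Request:
play_rows:
  dp:
    - [0.005, -0.004, 0.003]
    - [0.01, -0.008, 0.007]
    - [0.015, -0.012, 0.01]
    - [0.02, -0.015, 0.013]
    - [0.025, -0.019, 0.016]
    - [0.03, -0.023, 0.02]
    - [0.035, -0.027, 0.023]
  yaw: [7, 14, 21, 28, 35, 42, 49]
  grip: [0, 0, 0, 0, 0, 0, 0]

```text
time: 10.48
eef_pos: [0.5541, -0.0621, 0.1343]
tcp_rot: [0.922, -0.066, -0.381, -0.031]
force: [-0.1, 0.0, -0.1]
width: 0.0
```

Run:
```python
from h import *
from t2 import *
s=st(); M=Rn.from_quat(s['tcp_rot']).as_matrix(); print(M.round(3)); p=np.array(s['eef_pos'])-O; print('b',(p@X).round(4),(p@Y).round(4),p[2].round(4))
save('scene','s1'); save('wrist','w1'); save('top','t1')
```

```text
{'time': 10.4833, 'joint_positions': [-0.2542, -0.5311, 2.4695, 0.1958, 0.4272, 1.3206], 'eef_pos': [0.5541, -0.0621, 0.1343], 'tcp_rot': [0.9217, -0.0664, -0.381, -0.031], 'force': [-0.123, 0.0042, -0.0763], 'width': 0.0}
[[ 0.701 -0.146 -0.698]
 [-0.099 -0.989  0.108]
 [-0.706 -0.007 -0.708]]
b -0.1387 0.0009 0.1343
```

View pics/s1.png

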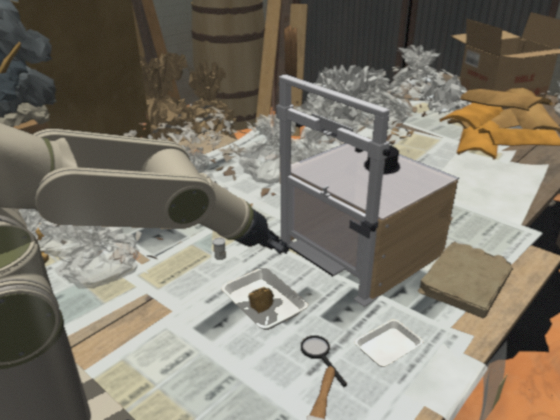

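View pics/w1.png

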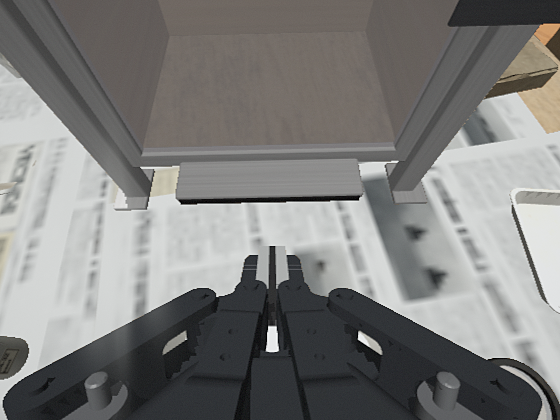

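Run:
```python
from h import *
from t2 import *
im=cv2.imread('pics/w1.png'); cv2.imwrite('pics/w1z.png',cv2.resize(im[130:340,150:400],None,fx=3,fy=2.8,interpolation=3))
for uv in ((177,196),(177,203),(362,194),(362,200),(270,203)):
  for z in(.05,.06):
    P=atz('wrist',uv,z)-O; print(uv,z,(P@X).round(4),(P@Y).round(4))
```

```text
(177, 196) 0.05 -0.0434 0.083
(177, 196) 0.06 -0.0493 0.0793
(177, 203) 0.05 -0.0504 0.082
(177, 203) 0.06 -0.056 0.0784
(362, 194) 0.05 -0.0436 -0.0798
(362, 194) 0.06 -0.0495 -0.0762
(362, 200) 0.05 -0.0497 -0.0788
(362, 200) 0.06 -0.0553 -0.0753
(270, 203) 0.05 -0.0516 0.0014
(270, 203) 0.06 -0.0571 0.0014
```

View pics/w1z.png

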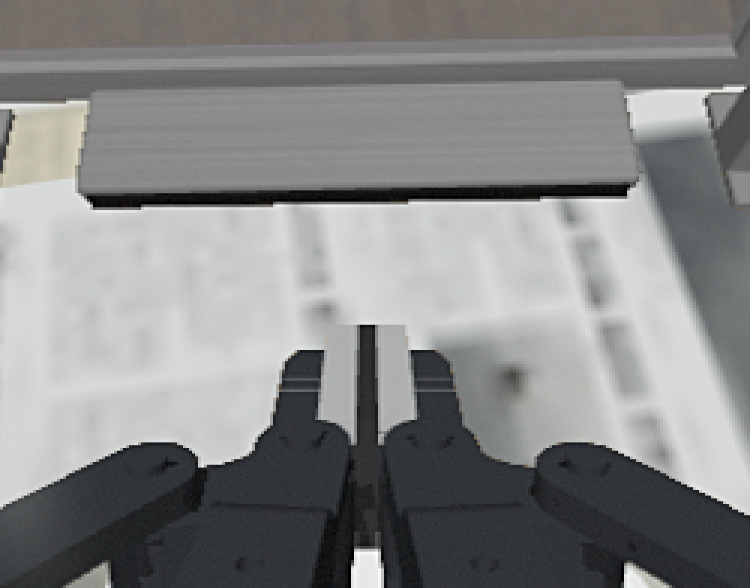

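Run:
```python
from opt import *
q=np.array(env.read_state()['joint_positions']); t,M=tool(q)
for i in (3,6,10): 
    z=call(q,[((.0138*k,0,.015),0) for k in range(1,i+1)],W); print(rep(z))
for k in range(1,10):
    t,M=tool(z); z=call(z,[(tuple(M.T@np.array([0,0,.016])),0)],W); print(rep(z)[0],rep(z)[1],rep(z)[2])
```

```text
(array([-0.248, -0.349,  2.432,  0.272,  0.286,  1.233]), array([ 0.569, -0.064,  0.093]), array([ 0.7  , -0.098, -0.707]), 'tilt', np.float64(44.98))
(array([-0.239, -0.16 ,  2.351,  0.396,  0.182,  1.111]), array([ 0.598, -0.068,  0.063]), array([ 0.7  , -0.098, -0.707]), 'tilt', np.float64(44.98))
(array([-0.229,  0.063,  2.237,  0.825,  0.086,  0.685]), array([ 0.637, -0.074,  0.024]), array([ 0.7  , -0.098, -0.707]), 'tilt', np.float64(44.98))
[-0.229  0.019  2.241  0.57   0.117  0.942] [ 0.637 -0.074  0.04 ] [ 0.7   -0.098 -0.707]
[-0.229 -0.024  2.244  0.427  0.153  1.086] [ 0.637 -0.074  0.056] [ 0.7   -0.098 -0.707]
[-0.229 -0.065  2.244  0.339  0.19   1.175] [ 0.637 -0.074  0.072] [ 0.7   -0.098 -0.707]
[-0.229 -0.105  2.243  0.281  0.229  1.234] [ 0.637 -0.074  0.088] [ 0.7   -0.098 -0.707]
[-0.229 -0.142  2.24   0.24   0.268  1.276] [ 0.637 -0.074  0.104] [ 0.7   -0.098 -0.707]
[-0.229 -0.177  2.236  0.21   0.307  1.307] [ 0.637 -0.074  0.12 ] [ 0.7   -0.098 -0.707]
[-0.229 -0.21   2.229  0.187  0.345  1.332] [ 0.637 -0.074  0.136] [ 0.7   -0.098 -0.707]
[-0.229 -0.241  2.221  0.169  0.383  1.351] [ 0.637 -0.074  0.152] [ 0.7   -0.098 -0.707]
[-0.229 -0.27   2.212  0.155  0.421  1.367] [ 0.637 -0.074  0.168] [ 0.7   -0.098 -0.707]
```

Request:
play_rows:
  dp:
    - [0.005, 0, 0.008]
    - [0.015, 0, 0.015]
    - [0.03, 0, 0.015]
    - [0.045, 0, 0.015]
    - [0.06, 0, 0.015]
    - [0.075, 0, 0.015]
    - [0.088, 0, 0.015]
    - [0.1, 0, 0.015]
    - [0.1, 0, 0.015]
  yaw: [0, 0, 0, 0, 0, 0, 0, 0, 0]
  grip: [0, 0, 0, 0, 0, 0, 0, 0, 0]

```text
time: 11.38
eef_pos: [0.6142, -0.0707, 0.0526]
tcp_rot: [0.922, -0.065, -0.382, -0.027]
force: [-0.4, 0.3, 0.7]
width: -0.0003
```

Run:
```python
from h import *
from t2 import *
s=st(); M=Rn.from_quat(s['tcp_rot']).as_matrix(); print(M.round(3)); p=np.array(s['eef_pos'])-O; print('b',(p@X).round(4),(p@Y).round(4),p[2].round(4))
save('scene','s2'); save('wrist','w2')
a=cv2.imread('pics/s2.png')[180:320,200:400]; cv2.imwrite('pics/s2z.png',cv2.resize(a,None,fx=4,fy=4,interpolation=3))
```

```text
{'time': 11.3833, 'joint_positions': [-0.2354, -0.0843, 2.3138, 0.4831, 0.1448, 1.0249], 'eef_pos': [0.6142, -0.0707, 0.0526], 'tcp_rot': [0.9217, -0.0649, -0.3815, -0.0268], 'force': [-0.3723, 0.3489, 0.7121], 'width': -0.0003}
[[ 0.7   -0.14  -0.7  ]
 [-0.099 -0.99   0.099]
 [-0.707  0.    -0.707]]
b -0.078 -0.0 0.0526
```

View pics/w2.png

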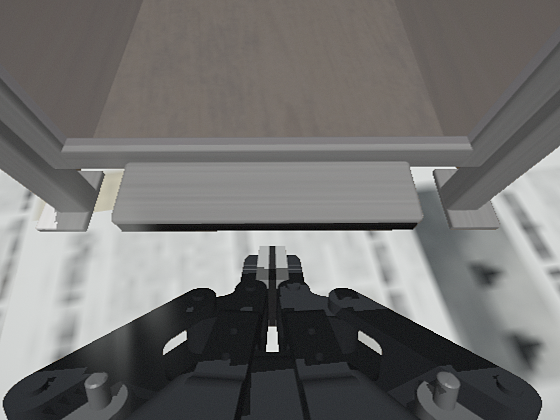

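View pics/s2z.png

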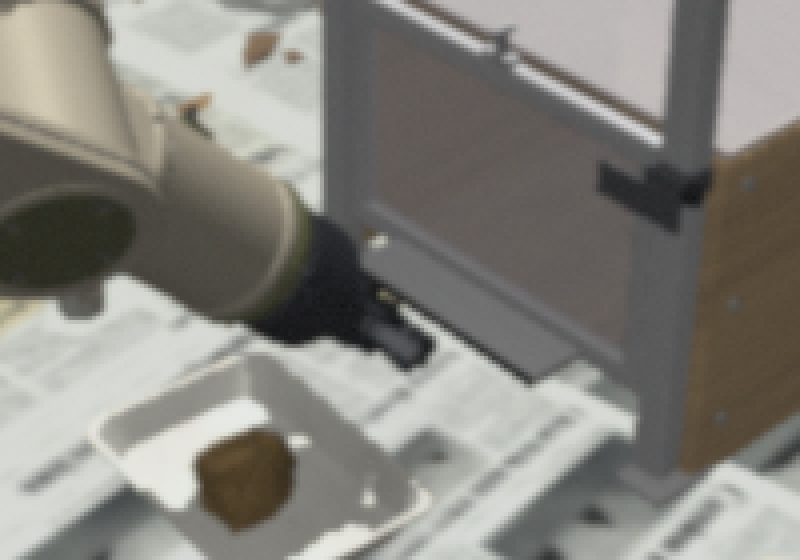

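Request:
play_rows:
  dp:
    - [0.01, 0, 0]
    - [0.02, 0, 0]
    - [0.03, 0, 0]
    - [0.037, 0, 0]
    - [0.037, 0, 0]
  yaw: [0, 0, 0, 0, 0]
  grip: [0, 0, 0, 0, 0]

```text
time: 11.9
eef_pos: [0.6404, -0.0742, 0.0286]
tcp_rot: [0.922, -0.065, -0.38, -0.028]
force: [-0.1, -0.2, 0.3]
width: 0.0001
```

Run:
```python
from h import *
from t2 import *
s=st(); M=Rn.from_quat(s['tcp_rot']).as_matrix(); print(M.round(3)); p=np.array(s['eef_pos'])-O; print('b',(p@X).round(4),(p@Y).round(4),p[2].round(4))
save('scene','s3')
a=cv2.imread('pics/s3.png')[180:320,200:400]; cv2.imwrite('pics/s3z.png',cv2.resize(a,None,fx=4,fy=4,interpolation=3))
```

```text
{'time': 11.9, 'joint_positions': [-0.2291, 0.0573, 2.2376, 0.8097, 0.0873, 0.7022], 'eef_pos': [0.6404, -0.0742, 0.0286], 'tcp_rot': [0.9222, -0.0651, -0.3803, -0.0277], 'force': [-0.0697, -0.2498, 0.2696], 'width': 0.0001}
[[ 0.702 -0.141 -0.698]
 [-0.099 -0.99   0.1  ]
 [-0.705 -0.002 -0.709]]
b -0.0516 -0.0002 0.0286
```

View pics/s3z.png

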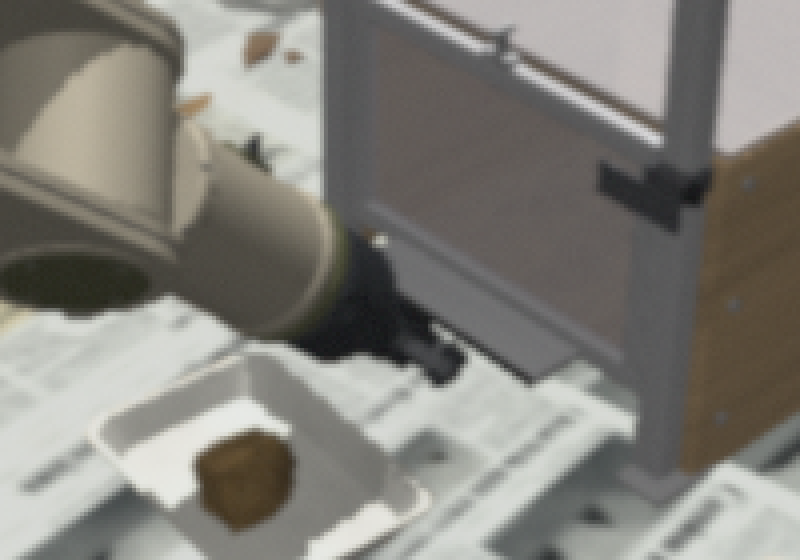

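Request:
play_rows:
  dp:
    - [0.005, 0, -0.001]
    - [0.009, 0, -0.002]
    - [0.009, 0, -0.002]
    - [0.006, 0, -0.005]
    - [0.004, 0, -0.007]
    - [0.002, 0, -0.009]
    - [0.0, 0, -0.011]
    - [-0.001, 0, -0.012]
    - [-0.001, 0, -0.012]
  yaw: [0, 0, 0, 0, 0, 0, 0, 0, 0]
  grip: [0, 0, 0, 0, 0, 0, 0, 0, 0]

```text
time: 12.7
eef_pos: [0.647, -0.075, 0.0375]
tcp_rot: [0.922, -0.065, -0.381, -0.028]
force: [-3.4, 0.4, -0.6]
width: 0.0001
```

```bash
cat > where.py <<'E'
from h import *
from t2 import *
s=st(); M=Rn.from_quat(s['tcp_rot']).as_matrix(); print(M.round(3).tolist()); p=np.array(s['eef_pos'])-O; print('b',(p@X).round(4),(p@Y).round(4),p[2].round(4)); f=np.array(s['force']); print('Fb',(f@X).round(2),(f@Y).round(2),f[2].round(2))
E
python3 where.py
```

```text
{'time': 12.7, 'joint_positions': [-0.2275, 0.0498, 2.2211, 0.6302, 0.1057, 0.884], 'eef_pos': [0.647, -0.075, 0.0375], 'tcp_rot': [0.9219, -0.065, -0.3809, -0.028], 'force': [-3.4262, 0.3715, -0.563], 'width': 0.0001}
[[0.701, -0.141, -0.699], [-0.099, -0.99, 0.101], [-0.706, -0.002, -0.708]]
b -0.0449 -0.0001 0.0375
Fb -3.45 -0.07 -0.56
```

Run:
```python
from h import *
save('scene','s4');save('wrist','w4')
a=cv2.imread('pics/s4.png')[180:320,200:400]; cv2.imwrite('pics/s4z.png',cv2.resize(a,None,fx=4,fy=4,interpolation=3))
```

```text
(no output)
```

View pics/s4z.png

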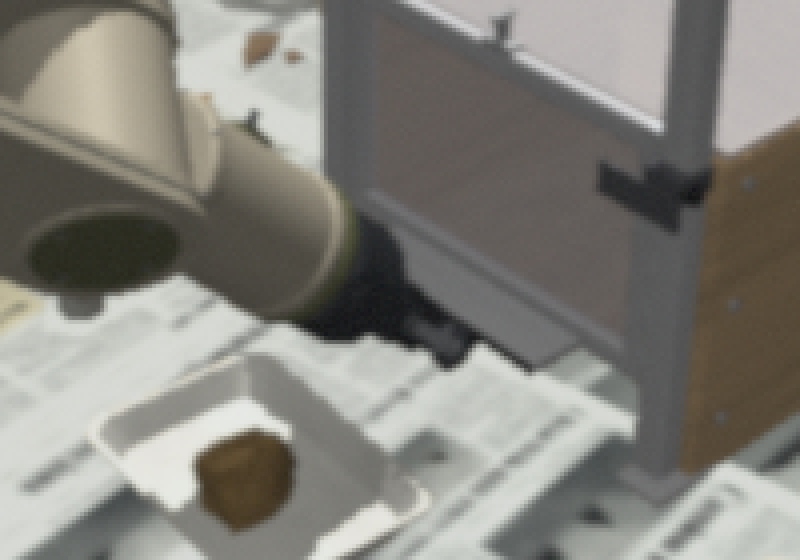

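View pics/w4.png

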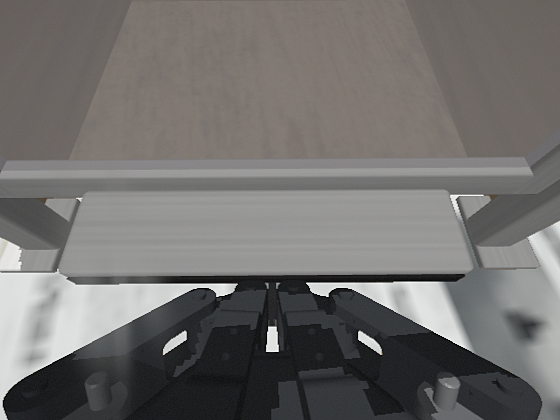

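Request:
play_rows:
  dp:
    - [-0.0021, 0, -0.0021]
    - [-0.0042, 0, -0.0042]
    - [-0.0063, 0, -0.0063]
    - [-0.0084, 0, -0.0084]
    - [-0.0105, 0, -0.0105]
  yaw: [0, 0, 0, 0, 0]
  grip: [0, 0, 0, 0, 0]

```text
time: 13.22
eef_pos: [0.6469, -0.075, 0.0515]
tcp_rot: [0.922, -0.065, -0.381, -0.028]
force: [-2.4, 0.1, -3.0]
width: -0.0001
```

```bash
python3 where.py
```

```text
{'time': 13.2167, 'joint_positions': [-0.2275, 0.0123, 2.2233, 0.4725, 0.137, 1.0433], 'eef_pos': [0.6469, -0.075, 0.0515], 'tcp_rot': [0.9217, -0.0651, -0.3815, -0.0283], 'force': [-2.3864, 0.089, -2.9733], 'width': -0.0001}
[[0.7, -0.142, -0.699], [-0.098, -0.99, 0.102], [-0.707, -0.002, -0.707]]
b -0.045 -0.0002 0.0515
Fb -2.38 -0.21 -2.97
```

Request:
play_rows:
  dp:
    - [-0.002, 0, -0.002]
    - [-0.0055, 0, -0.0055]
    - [-0.0095, 0, -0.0095]
    - [-0.014, 0, -0.014]
    - [-0.0185, 0, -0.0185]
    - [-0.023, 0, -0.023]
    - [-0.0275, 0, -0.0275]
    - [-0.0315, 0, -0.0315]
    - [-0.035, 0, -0.035]
    - [-0.037, 0, -0.037]
  yaw: [0, 0, 0, 0, 0, 0, 0, 0, 0, 0]
  grip: [0, 0, 0, 0, 0, 0, 0, 0, 0, 0]

```text
time: 14.05
eef_pos: [0.6471, -0.0751, 0.1047]
tcp_rot: [0.922, -0.065, -0.381, -0.028]
force: [-5.9, 1.7, -4.4]
width: -0.0002
```

```bash
python3 where.py
python3 - <<'E'
from h import *
save('scene','s5');save('wrist','w5')
a=cv2.imread('pics/s5.png')[90:300,240:420]; cv2.imwrite('pics/s5z.png',cv2.resize(a,None,fx=2.8,fy=2.8,interpolation=3))
E
```

```text
{'time': 14.05, 'joint_positions': [-0.2277, -0.1172, 2.2211, 0.2445, 0.2605, 1.2753], 'eef_pos': [0.6471, -0.0751, 0.1047], 'tcp_rot': [0.9218, -0.0651, -0.3811, -0.0282], 'force': [-5.9202, 1.6918, -4.4069], 'width': -0.0002}
[[0.701, -0.141, -0.699], [-0.098, -0.99, 0.102], [-0.706, -0.002, -0.708]]
b -0.0448 -0.0002 0.1047
Fb -6.09 0.93 -4.41
```

View pics/s5z.png

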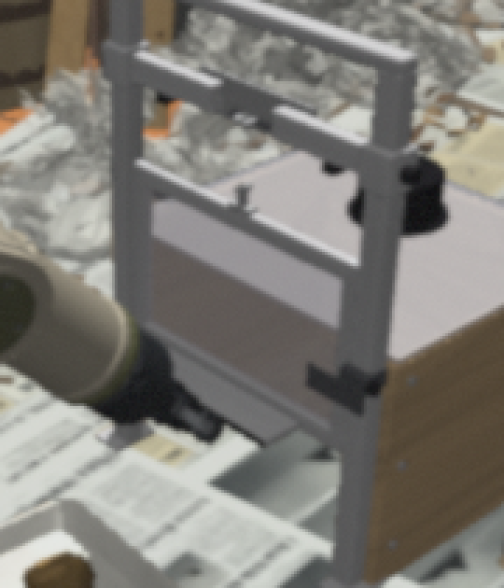

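View pics/w5.png

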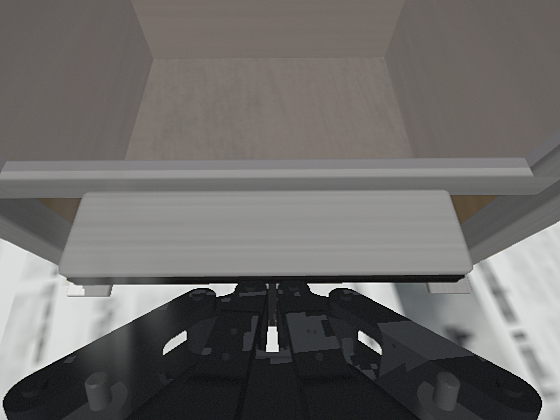

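Run:
```python
from h import *
from t2 import *
def sz(b,uv):
    from scipy.optimize import minimize_scalar
    for z in np.arange(.09,.16,.01):
        p=proj('scene',O+b[0]*X+b[1]*Y+z*Z); print(round(z,3),p.round(1),((p-[240,90])*2.8).round(0))
sz((-.05,-.08),0)
print('tongue: z, zoom px')
for z in np.arange(.26,.38,.02): print(z,((proj('scene',O-.007*X+z*Z)-[240,90])*2.8).round(0))
o=env.read_state()
for uv in ((60,275),(62,282),(466,274),(466,282)):
  for z in (.115,.125,.135):
    P=atz('wrist',uv,z)-O; print(uv,z,(P@X).round(4),(P@Y).round(4))
```

```text
0.09 [335.1 262.3] [266. 483.]
0.1 [335.3 258.8] [267. 473.]
0.11 [335.5 255.2] [267. 463.]
0.12 [335.7 251.6] [268. 453.]
0.13 [335.9 248. ] [269. 442.]
0.14 [336.2 244.3] [269. 432.]
0.15 [336.4 240.6] [270. 422.]
0.16 [336.6 236.8] [270. 411.]
tongue: z, zoom px
0.26 [241. 246.]
0.28 [242. 224.]
0.30000000000000004 [243. 201.]
0.32000000000000006 [244. 178.]
0.3400000000000001 [245. 154.]
0.3600000000000001 [246. 130.]
(60, 275) 0.115 -0.0444 0.0943
(60, 275) 0.125 -0.0473 0.0871
(60, 275) 0.135 -0.0502 0.0799
(62, 282) 0.115 -0.0476 0.0924
(62, 282) 0.125 -0.0502 0.0853
(62, 282) 0.135 -0.0528 0.0782
(466, 274) 0.115 -0.0468 -0.0869
(466, 274) 0.125 -0.0495 -0.0802
(466, 274) 0.135 -0.0522 -0.0736
(466, 282) 0.115 -0.0504 -0.0857
(466, 282) 0.125 -0.0528 -0.0792
(466, 282) 0.135 -0.0552 -0.0726
```

Request:
play_rows:
  dp:
    - [-0.0025, 0, -0.0012]
    - [-0.0047, 0, -0.0035]
    - [-0.0068, 0, -0.0055]
    - [-0.0088, 0, -0.0075]
    - [-0.0108, 0, -0.0095]
    - [-0.0128, 0, -0.0115]
    - [-0.0148, 0, -0.0135]
    - [-0.0166, 0, -0.0154]
    - [-0.0178, 0, -0.0166]
    - [-0.0182, 0, -0.017]
  yaw: [0, 0, 0, 0, 0, 0, 0, 0, 0, 0]
  grip: [0, 0, 0, 0, 0, 0, 0, 0, 0, 0]

```text
time: 14.98
eef_pos: [0.6468, -0.0753, 0.13]
tcp_rot: [0.922, -0.065, -0.381, -0.028]
force: [-5.0, 4.0, -3.9]
width: -0.0002
```

```bash
python3 where.py
```

```text
{'time': 14.9833, 'joint_positions': [-0.2281, -0.1728, 2.2154, 0.2003, 0.3191, 1.3213], 'eef_pos': [0.6468, -0.0753, 0.13], 'tcp_rot': [0.922, -0.0652, -0.3805, -0.0281], 'force': [-5.0122, 3.9867, -3.9146], 'width': -0.0002}
[[0.702, -0.142, -0.698], [-0.099, -0.99, 0.102], [-0.705, -0.002, -0.709]]
b -0.0451 -0.0004 0.13
Fb -5.48 3.32 -3.91
```

Request:
play_rows:
  dp:
    - [-0.0015, -0.0005, -0.0007]
    - [-0.0026, -0.0005, -0.0018]
    - [-0.0037, -0.0005, -0.0028]
    - [-0.0047, -0.0005, -0.0039]
    - [-0.0058, -0.0005, -0.005]
    - [-0.0068, -0.0005, -0.006]
  yaw: [0, 0, 0, 0, 0, 0]
  grip: [0, 0, 0, 0, 0, 0]

```text
time: 15.48
eef_pos: [0.6465, -0.075, 0.1393]
tcp_rot: [0.922, -0.065, -0.38, -0.028]
force: [-0.9, 0.4, -3.0]
width: 0.0003
```

```bash
python3 where.py
```

```text
{'time': 15.4833, 'joint_positions': [-0.2273, -0.1925, 2.2129, 0.1856, 0.3399, 1.3372], 'eef_pos': [0.6465, -0.075, 0.1393], 'tcp_rot': [0.9222, -0.0654, -0.3802, -0.0281], 'force': [-0.8727, 0.3587, -2.9833], 'width': 0.0003}
[[0.702, -0.142, -0.697], [-0.099, -0.99, 0.102], [-0.705, -0.002, -0.709]]
b -0.0454 -0.0002 0.1393
Fb -0.91 0.24 -2.98
```

Request:
play_rows:
  dp:
    - [-0.0011, 0, -0.0011]
    - [-0.0022, 0, -0.0022]
    - [-0.0033, 0, -0.0033]
    - [-0.0044, 0, -0.0044]
    - [-0.0055, 0, -0.0055]
  yaw: [0, 0, 0, 0, 0]
  grip: [0, 0, 0, 0, 0]

```text
time: 15.9
eef_pos: [0.6464, -0.075, 0.1469]
tcp_rot: [0.922, -0.065, -0.38, -0.028]
force: [0.0, -1.1, -4.4]
width: 0.0002
```

```bash
python3 where.py
```

```text
{'time': 15.9, 'joint_positions': [-0.2273, -0.2077, 2.2095, 0.1765, 0.3585, 1.3469], 'eef_pos': [0.6464, -0.075, 0.1469], 'tcp_rot': [0.9221, -0.0654, -0.3803, -0.0281], 'force': [0.0397, -1.1276, -4.3794], 'width': 0.0002}
[[0.702, -0.142, -0.698], [-0.099, -0.99, 0.102], [-0.705, -0.002, -0.709]]
b -0.0456 -0.0001 0.1469
Fb 0.18 -1.11 -4.38
```

Request:
play_rows:
  dp:
    - [-0.0005, 0, -0.0014]
    - [-0.0015, 0, -0.0024]
    - [-0.0025, 0, -0.0034]
    - [-0.0035, 0, -0.0044]
  yaw: [0, 0, 0, 0]
  grip: [0, 0, 0, 0]

```text
time: 16.23
eef_pos: [0.6466, -0.0749, 0.1519]
tcp_rot: [0.922, -0.065, -0.381, -0.028]
force: [-2.7, -2.3, -4.1]
width: 0.0002
```

```bash
python3 where.py
```

```text
{'time': 16.2333, 'joint_positions': [-0.2272, -0.216, 2.2055, 0.1703, 0.3716, 1.3535], 'eef_pos': [0.6466, -0.0749, 0.1519], 'tcp_rot': [0.9219, -0.0653, -0.3808, -0.0282], 'force': [-2.7425, -2.25, -4.1119], 'width': 0.0002}
[[0.701, -0.142, -0.698], [-0.099, -0.99, 0.102], [-0.706, -0.002, -0.708]]
b -0.0453 -0.0001 0.1519
Fb -2.43 -2.58 -4.11
```

Request:
play_rows:
  dp:
    - [-0.0009, 0.0003, -0.0009]
    - [-0.0018, 0.0003, -0.0018]
    - [-0.0027, 0.0003, -0.0027]
    - [-0.0036, 0.0003, -0.0036]
  yaw: [0, 0, 0, 0]
  grip: [0, 0, 0, 0]

```text
time: 16.57
eef_pos: [0.6466, -0.075, 0.1569]
tcp_rot: [0.922, -0.065, -0.381, -0.028]
force: [-1.8, -0.7, -8.1]
width: 0.0
```

```bash
python3 where.py
```

```text
{'time': 16.5667, 'joint_positions': [-0.2277, -0.2254, 2.2029, 0.1668, 0.3838, 1.3571], 'eef_pos': [0.6466, -0.075, 0.1569], 'tcp_rot': [0.9219, -0.0652, -0.3809, -0.0282], 'force': [-1.7787, -0.7021, -8.1276], 'width': 0.0}
[[0.701, -0.142, -0.699], [-0.099, -0.99, 0.102], [-0.706, -0.002, -0.708]]
b -0.0454 -0.0002 0.1569
Fb -1.68 -0.92 -8.13
```

Request:
play_rows:
  dp:
    - [-0.0008, 0, -0.0009]
    - [-0.0016, 0, -0.0017]
    - [-0.0024, 0, -0.0025]
  yaw: [0, 0, 0]
  grip: [0, 0, 0]

```text
time: 16.82
eef_pos: [0.6465, -0.0751, 0.1601]
tcp_rot: [0.922, -0.065, -0.381, -0.028]
force: [-3.8, 1.1, -5.7]
width: 0.0
```

```bash
python3 where.py
```

```text
{'time': 16.8167, 'joint_positions': [-0.2277, -0.2312, 2.2008, 0.1635, 0.3917, 1.3606], 'eef_pos': [0.6465, -0.0751, 0.1601], 'tcp_rot': [0.9219, -0.0652, -0.381, -0.0282], 'force': [-3.8401, 1.0507, -5.732], 'width': 0.0}
[[0.701, -0.142, -0.699], [-0.099, -0.99, 0.102], [-0.706, -0.002, -0.708]]
b -0.0454 -0.0003 0.1601
Fb -3.94 0.55 -5.73
```

Request:
play_rows:
  dp:
    - [-0.0009, 0, -0.0009]
    - [-0.0018, 0, -0.0017]
    - [-0.0024, 0, -0.0023]
  yaw: [0, 0, 0]
  grip: [0, 0, 0]

```text
time: 17.07
eef_pos: [0.6469, -0.0752, 0.1646]
tcp_rot: [0.922, -0.065, -0.38, -0.028]
force: [-10.6, 2.7, -1.1]
width: -0.0001
```

```bash
python3 where.py
```

```text
{'time': 17.0667, 'joint_positions': [-0.2277, -0.2384, 2.1984, 0.1605, 0.3997, 1.3639], 'eef_pos': [0.6469, -0.0752, 0.1646], 'tcp_rot': [0.9222, -0.0652, -0.3802, -0.0281], 'force': [-10.5822, 2.6583, -1.1227], 'width': -0.0001}
[[0.702, -0.142, -0.698], [-0.099, -0.99, 0.101], [-0.705, -0.002, -0.709]]
b -0.045 -0.0003 0.1646
Fb -10.83 1.29 -1.12
```

Request:
play_rows:
  dp:
    - [-0.0008, 0, 0.0006]
    - [-0.0014, 0, 0.0013]
    - [-0.0014, 0, 0.0013]
  yaw: [0, 0, 0]
  grip: [0, 0, 0]

```text
time: 17.32
eef_pos: [0.6461, -0.0753, 0.1663]
tcp_rot: [0.923, -0.065, -0.379, -0.028]
force: [-0.3, 0.8, -0.2]
width: -0.0001
```

```bash
python3 where.py;  python3 - <<'E'
from h import *
save('scene','s6')
a=cv2.imread('pics/s6.png')[90:300,240:420]; cv2.imwrite('pics/s6z.png',cv2.resize(a,None,fx=2.8,fy=2.8,interpolation=3))
E
```

```text
{'time': 17.3167, 'joint_positions': [-0.2282, -0.2451, 2.2022, 0.1609, 0.3992, 1.3633], 'eef_pos': [0.6461, -0.0753, 0.1663], 'tcp_rot': [0.9228, -0.0655, -0.3787, -0.0278], 'force': [-0.3205, 0.7783, -0.245], 'width': -0.0001}
[[0.705, -0.142, -0.695], [-0.1, -0.99, 0.101], [-0.703, -0.002, -0.712]]
b -0.0458 -0.0005 0.1663
Fb -0.42 0.73 -0.25
```

View pics/s6z.png

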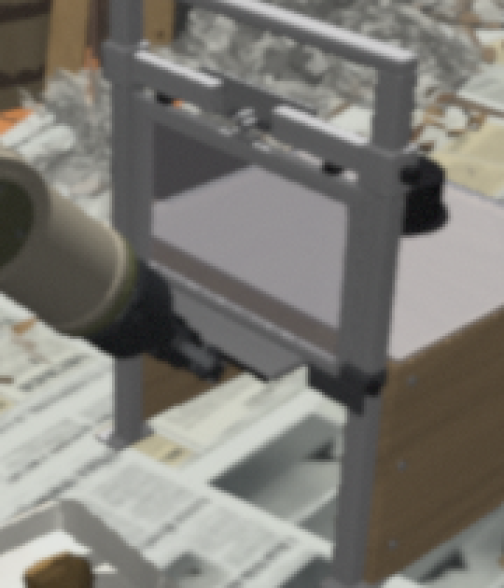

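Request:
play_rows:
  dp:
    - [0.002, 0, 0.002]
    - [0.0045, 0, 0.0045]
    - [0.007, 0, 0.008]
    - [0.0, 0, 0.01]
    - [-0.015, 0, 0.01]
    - [-0.03, 0, 0.01]
    - [-0.045, 0, 0.01]
    - [-0.06, 0, 0.01]
    - [-0.075, 0, 0.01]
    - [-0.09, 0, 0.01]
  yaw: [0, 0, 0, 0, 0, 0, 0, 0, 0, 0]
  grip: [0, 0, 0, 0, 0, 0, 0, 0, 0, 0]

```text
time: 18.2
eef_pos: [0.5742, -0.065, 0.2205]
tcp_rot: [0.922, -0.065, -0.381, -0.028]
force: [0.2, 0.2, 0.6]
width: 0.0002
```

```bash
python3 where.py;  python3 - <<'E'
from h import *
save('scene','s7'); save('top','t7')
a=cv2.imread('pics/s7.png')[90:350,200:420]; cv2.imwrite('pics/s7z.png',cv2.resize(a,None,fx=2.3,fy=2.3,interpolation=3))
a=cv2.imread('pics/t7.png')[85:280,200:420]; cv2.imwrite('pics/t7z.png',cv2.resize(a,None,fx=3,fy=3,interpolation=3))
E
```

```text
{'time': 18.2, 'joint_positions': [-0.2474, -0.5929, 2.3413, 0.1323, 0.6124, 1.3896], 'eef_pos': [0.5742, -0.065, 0.2205], 'tcp_rot': [0.922, -0.0653, -0.3805, -0.0281], 'force': [0.1616, 0.1987, 0.6375], 'width': 0.0002}
[[0.702, -0.142, -0.698], [-0.099, -0.99, 0.102], [-0.705, -0.002, -0.709]]
b -0.1184 0.0005 0.2205
Fb 0.14 0.22 0.64
```

View pics/s7z.png

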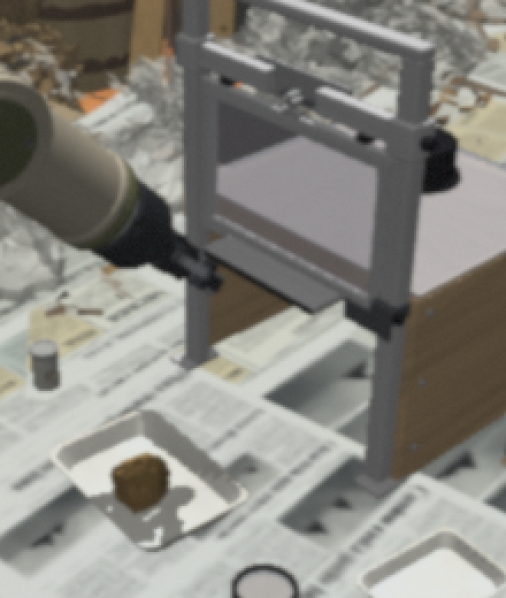

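View pics/t7z.png

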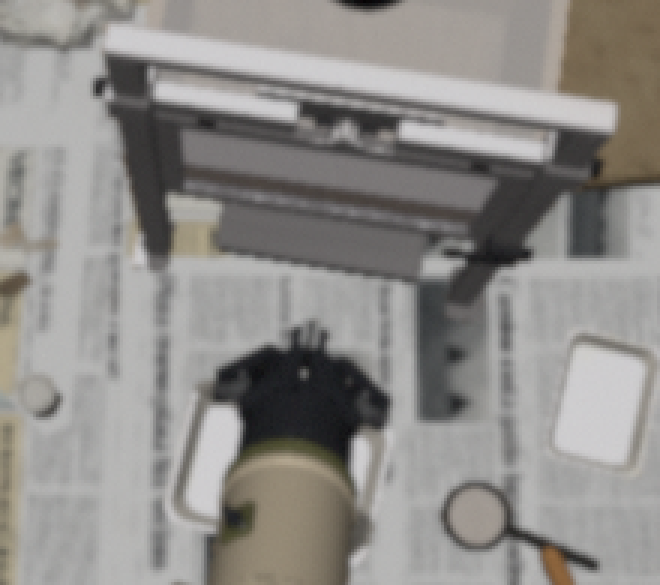

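```bash
cat > t5.py <<'E'
from opt import *
q0=np.array(env.read_state()['joint_positions'])
for dz0 in (0,-.05,.05):
  for n in (1,2,4):
    for vz in (0,-.01,.01):
      q=q0; t,M=tool(q)
      if dz0: q=call(q,[(tuple(M.T@np.array([0,0,dz0*k/2])),0) for k in (1,2)],W)
      for c in range(12//n):
        t,M=tool(q); v=np.array([-.04,.005,vz]); q=call(q,[(tuple(M.T@(v*k)),0) for k in range(1,n+1)],W)
      a=rep(q);print(dz0,n,vz,a[0],a[1],a[2],a[4])
E
OMP_NUM_THREADS=1 python3 t5.py
```

```text
0 1 0 [-0.026 -0.89   2.5   -0.14   0.97   1.754] [0.447 0.    0.175] [ 0.53  -0.129 -0.838] 33.03
0 1 -0.01 [-0.061 -0.89   2.5   -0.1    1.021  1.7  ] [ 0.432 -0.004  0.164] [ 0.483 -0.114 -0.868] 29.75
0 1 0.01 [-0.051 -0.89   2.18  -0.097  1.308  1.68 ] [ 0.439 -0.004  0.347] [ 0.51  -0.12  -0.852] 31.59
0 2 0 [-0.126 -0.89   2.5   -0.045  0.874  1.615] [ 0.475 -0.021  0.191] [ 0.602 -0.111 -0.791] 37.76
0 2 -0.01 [-0.14  -0.89   2.5   -0.03   0.913  1.594] [ 0.464 -0.022  0.183] [ 0.571 -0.105 -0.814] 35.5
0 2 0.01 [-0.132 -0.89   2.276 -0.034  1.108  1.597] [ 0.477 -0.022  0.313] [ 0.594 -0.109 -0.797] 37.16
0 4 0 [-0.168 -0.89   2.5    0.006  0.817  1.549] [ 0.491 -0.03   0.203] [ 0.647 -0.105 -0.755] 40.96
0 4 -0.01 [-0.176 -0.89   2.5    0.014  0.838  1.537] [ 0.485 -0.031  0.199] [ 0.632 -0.102 -0.769] 39.77
0 4 0.01 [-0.169 -0.89   2.334  0.007  0.983  1.548] [ 0.497 -0.031  0.295] [ 0.647 -0.104 -0.756] 40.92
-0.05 1 0 [-0.047 -0.89   2.5   -0.117  0.994  1.722] [ 0.44  -0.003  0.169] [ 0.507 -0.121 -0.853] 31.41
-0.05 1 -0.01 [-0.087 -0.89   2.5   -0.076  1.041  1.664] [
[... 1075 characters left out ...]
641] [ 0.415 -0.006  0.438] [ 0.506 -0.114 -0.855] 31.24
0.05 2 0 [-0.129 -0.89   2.371 -0.038  1.014  1.604] [ 0.478 -0.022  0.26 ] [ 0.593 -0.11  -0.797] 37.12
0.05 2 -0.01 [-0.133 -0.89   2.5   -0.037  0.891  1.604] [ 0.47  -0.021  0.187] [ 0.588 -0.108 -0.801] 36.74
0.05 2 0.01 [-0.142 -0.89   2.113 -0.024  1.284  1.581] [ 0.459 -0.022  0.4  ] [ 0.584 -0.107 -0.805] 36.38
0.05 4 0 [-0.169 -0.89   2.401  0.007  0.916  1.548] [ 0.496 -0.031  0.258] [ 0.647 -0.105 -0.755] 40.94
0.05 4 -0.01 [-0.172 -0.89   2.5    0.011  0.824  1.543] [ 0.489 -0.03   0.202] [ 0.642 -0.104 -0.76 ] 40.53
0.05 4 0.01 [-0.175 -0.89   2.183  0.011  1.142  1.543] [ 0.487 -0.031  0.377] [ 0.641 -0.103 -0.761] 40.45
```

```bash
cat > t6.py <<'E'
from opt import *
from itertools import product
q0=np.array(env.read_state()['joint_positions'])
def go(a):
    vx,vy,vz,n=a; q=q0; t0,M=tool(q)
    for c in range(n):
        t,M=tool(q); v=np.array([vx,vy,vz]); 
        if t[2]+v[2]<.13: v[2]=0
        q=call(q,[(tuple(M.T@v),0)],W)
    return q
if __name__=='__main__':
    A=[(-.04,vy,vz,22) for vy,vz in product((.005,-.005,-.012,-.02),(-.02,-.01,0,.01))]
    with Pool(4) as p: R=p.map(go,A)
    for a,q in zip(A,R):
        r=rep(q); print(a,r[0],r[1],r[2],r[4],'az',np.rad2deg(np.arctan2(r[2][1],r[2][0])).round(1))
E
OMP_NUM_THREADS=1 python3 t6.py
```

```text
(-0.04, 0.005, -0.02, 22) [ 0.576 -0.89   2.5   -0.308  1.413  2.36 ] [0.284 0.123 0.137] [ 0.264 -0.185 -0.947] 18.8 az -35.0
(-0.04, 0.005, -0.01, 22) [ 0.822 -0.885  2.5   -0.369  1.483  2.61 ] [0.244 0.156 0.141] [ 0.295 -0.21  -0.932] 21.24 az -35.4
(-0.04, 0.005, 0, 22) [ 0.879 -0.89   2.488 -0.457  1.487  2.66 ] [0.259 0.155 0.161] [ 0.376 -0.235 -0.896] 26.34 az -32.0
(-0.04, 0.005, 0.01, 22) [ 0.978 -0.89   1.834 -0.498  2.086  2.463] [0.196 0.127 0.509] [ 0.373 -0.191 -0.908] 24.76 az -27.1
(-0.04, -0.005, -0.02, 22) [-2.317 -0.367  2.241  0.385  1.668 -0.675] [-0.038 -0.306  0.141] [ 0.525  0.017 -0.851] 31.66 az 1.9
(-0.04, -0.005, -0.01, 22) [-2.421 -0.208  2.143  0.366  1.675 -0.79 ] [-0.09  -0.31   0.135] [ 0.556  0.015 -0.831] 33.8 az 1.5
(-0.04, -0.005, 0, 22) [-2.457 -0.254  2.097  0.403  1.819 -0.783] [-0.087 -0.305  0.19 ] [ 0.609  0.006 -0.793] 37.55 az 0.6
(-0.04, -0.005, 0.01, 22) [-2.444 -0.388  1.738  0.502  2.243 -0.537] [-0.081 -0.303  0.44 ] [ 0.592  0.005 -0.806] 36.32 az 0.5
(-0.04, -0.012, -0.02, 22) [-2.365  0.065  1.879  0.456  1.663 -0.74 ] [-0.127 -
[... 252 characters left out ...]
.176 -0.412  0.203] [ 0.653 -0.033 -0.757] 40.83 az -2.9
(-0.04, -0.012, 0.01, 22) [-2.414 -0.054  1.501  0.572  2.155 -0.515] [-0.146 -0.406  0.427] [ 0.645 -0.031 -0.764] 40.2 az -2.8
(-0.04, -0.02, -0.02, 22) [-2.266  0.325  1.613  0.556  1.644 -0.653] [-0.132 -0.521  0.145] [ 0.642 -0.051 -0.765] 40.13 az -4.5
(-0.04, -0.02, -0.01, 22) [-2.308  0.382  1.572  0.548  1.655 -0.694] [-0.161 -0.519  0.132] [ 0.65  -0.056 -0.758] 40.75 az -4.9
(-0.04, -0.02, 0, 22) [-2.329  0.345  1.48   0.578  1.797 -0.638] [-0.174 -0.524  0.211] [ 0.677 -0.06  -0.734] 42.81 az -5.1
(-0.04, -0.02, 0.01, 22) [-2.306  0.181  1.294  0.658  2.067 -0.404] [-0.149 -0.517  0.415] [ 0.673 -0.058 -0.738] 42.46 az -4.9
```

```bash
cat > t7.py <<'E'
from opt import *
from itertools import product
q0=np.array(env.read_state()['joint_positions'])
def go(a):
    T,n=a; q=q0; out=[]
    for c in range(n):
        t,M=tool(q); v=np.array(T)-t; v*=min(1,.0417/np.linalg.norm(v))
        q=call(q,[(tuple(M.T@v),0)],W)
        if c%6==5: out.append(q)
    return out
if __name__=='__main__':
    A=[((x,y,z),24) for x,y,z in product((.36,.3),(-.03,-.045,-.06,-.08),(.14,.22))]
    with Pool(4) as p: R=p.map(go,A)
    for a,o in zip(A,R):
        print(a)
        for q in o[1::2]:
            r=rep(q); print('   ',r[0],r[1],r[2],r[4],'az',np.rad2deg(np.arctan2(r[2][1],r[2][0])).round(1))
E
OMP_NUM_THREADS=1 python3 t7.py
```

```text
((0.36, -0.03, 0.14), 24)
    [-0.167 -0.89   2.5   -0.03   1.034  1.57 ] [ 0.429 -0.029  0.161] [ 0.467 -0.104 -0.878] 28.56 az -12.6
    [-0.151 -0.89   2.493 -0.079  1.239  1.605] [ 0.365 -0.03   0.139] [ 0.281 -0.118 -0.952] 17.73 az -22.8
((0.36, -0.03, 0.22), 24)
    [-0.121 -0.89   2.427 -0.077  1.048  1.634] [ 0.449 -0.026  0.212] [ 0.516 -0.129 -0.847] 32.13 az -14.0
    [-0.074 -0.89   2.353 -0.157  1.379  1.697] [ 0.369 -0.029  0.22 ] [ 0.281 -0.175 -0.943] 19.36 az -31.9
((0.36, -0.045, 0.14), 24)
    [-0.277 -0.89   2.5    0.057  1.04   1.427] [ 0.428 -0.051  0.16 ] [ 0.468 -0.082 -0.88 ] 28.36 az -9.9
    [-0.271 -0.89   2.491  0.009  1.246  1.452] [ 0.365 -0.045  0.139] [ 0.283 -0.07  -0.957] 16.92 az -13.9
((0.36, -0.045, 0.22), 24)
    [-0.256 -0.89   2.425  0.043  1.054  1.456] [ 0.45  -0.052  0.212] [ 0.517 -0.096 -0.85 ] 31.75 az -10.5
    [-0.239 -0.89   2.346 -0.024  1.389  1.496] [ 0.37  -0.046  0.22 ] [ 0.279 -0.092 -0.956] 17.1 az -18.2
((0.36, -0.06, 0.14), 24)
    [-0.386 -0.89   2.5    0.141  1.055  1.286] [ 0.425 -0.072  0.16 ] [ 0.471 -0.06  -0.88 ] 28.3
[... 2078 characters left out ...]
4)
    [-0.46  -0.89   2.437  0.212  1.076  1.195] [ 0.443 -0.091  0.206] [ 0.526 -0.053 -0.849] 31.89 az -5.8
    [-0.548 -0.89   2.338  0.182  1.512  1.141] [ 0.342 -0.076  0.22 ] [ 0.247  0.062 -0.967] 14.72 az 14.1
((0.3, -0.08, 0.14), 24)
    [-0.619 -0.89   2.5    0.305  1.108  1.   ] [ 0.413 -0.118  0.164] [ 0.492 -0.021 -0.871] 29.48 az -2.4
    [-0.729 -0.89   2.492  0.274  1.452  0.909] [ 0.315 -0.089  0.138] [ 0.245  0.142 -0.959] 16.43 az 30.1
((0.3, -0.08, 0.22), 24)
    [-0.655 -0.89   2.44   0.356  1.14   0.961] [ 0.428 -0.127  0.206] [ 0.538 -0.014 -0.843] 32.59 az -1.5
    [-0.818 -0.89   2.358  0.353  1.599  0.841] [ 0.324 -0.098  0.22 ] [ 0.299  0.187 -0.936] 20.63 az 32.0
```

Request:
play_rows:
  dp:
    - [-0.017, 0.003, 0.038]
  yaw: [0]
  grip: [0]

```text
time: 18.38
eef_pos: [0.5427, -0.0635, 0.2076]
tcp_rot: [0.922, -0.065, -0.381, -0.028]
force: [-2.5, -0.1, 0.5]
width: 0.0
```

Request:
play_rows:
  dp:
    - [-0.017, 0.003, 0.038]
  yaw: [0]
  grip: [0]

```text
time: 18.47
eef_pos: [0.5068, -0.0597, 0.2066]
tcp_rot: [0.915, -0.064, -0.397, -0.03]
force: [-9.9, -2.4, -41.1]
width: 0.0002
```

Request:
play_rows:
  dp:
    - [-0.017, 0.003, 0.038]
  yaw: [0]
  grip: [0]

```text
time: 18.55
eef_pos: [0.5006, -0.0618, 0.2162]
tcp_rot: [0.914, -0.065, -0.4, -0.029]
force: [0.8, -0.1, 3.0]
width: 0.0002
```

Request:
play_rows:
  dp:
    - [-0.017, 0.003, 0.038]
  yaw: [0]
  grip: [0]

```text
time: 18.63
eef_pos: [0.4927, -0.0627, 0.2068]
tcp_rot: [0.907, -0.065, -0.414, -0.03]
force: [0.0, -0.2, -0.7]
width: -0.0002
```

Request:
play_rows:
  dp:
    - [-0.017, 0.003, 0.038]
  yaw: [0]
  grip: [0]

```text
time: 18.72
eef_pos: [0.4851, -0.0636, 0.1998]
tcp_rot: [0.901, -0.065, -0.427, -0.031]
force: [0.8, 0.8, 0.1]
width: 0.0
```

Request:
play_rows:
  dp:
    - [-0.017, 0.003, 0.038]
  yaw: [0]
  grip: [0]

```text
time: 18.8
eef_pos: [0.4773, -0.0649, 0.1935]
tcp_rot: [0.895, -0.065, -0.44, -0.032]
force: [0.7, -0.4, 0.9]
width: -0.0
```

```bash
python3 where.py
cat > tow.py <<'E'
import sys
from opt import *
T=np.array([float(a) for a in sys.argv[1:4]]); s=env.read_state(); q=np.array(s['joint_positions']); t=np.array(s['eef_pos']); M=tool(q)[1]
v=T-t; v*=min(1,.0417/np.linalg.norm(v)); print('dp',(M.T@v).round(4), rep(q)[0],'tilt',rep(q)[4],'az',np.rad2deg(np.arctan2(M[1,0],M[0,0])).round(1),'dist',np.linalg.norm(T-t).round(3))
E
python3 tow.py .36 -.052 .14
```

```text
{'time': 18.8, 'joint_positions': [-0.3185, -0.8897, 2.4971, 0.1363, 0.8878, 1.3464], 'eef_pos': [0.4773, -0.0649, 0.1935], 'tcp_rot': [0.8953, -0.065, -0.4395, -0.0317], 'force': [0.7059, -0.3635, 0.8725], 'width': -0.0}
[[0.605, -0.144, -0.783], [-0.089, -0.99, 0.114], [-0.791, 0.0, -0.612]]
b -0.2146 -0.0116 0.1935
Fb 0.75 -0.27 0.87
dp [-0.0096  0.0013  0.0406] [-0.318 -0.89   2.497  0.136  0.888  1.346] tilt 37.71 az -8.3 dist 0.13
```

Request:
play_rows:
  dp:
    - [-0.009, 0.001, 0.04]
  yaw: [0]
  grip: [0.03]

```text
time: 18.88
eef_pos: [0.4692, -0.0643, 0.1874]
tcp_rot: [0.889, -0.065, -0.452, -0.033]
force: [-0.7, -0.2, 0.4]
width: 0.0108
```

Request:
play_rows:
  dp:
    - [-0.008, 0.001, 0.04]
  yaw: [0]
  grip: [0.06]

```text
time: 18.97
eef_pos: [0.4609, -0.0636, 0.1815]
tcp_rot: [0.882, -0.065, -0.465, -0.034]
force: [0.3, 0.0, 0.2]
width: 0.0233
```

Request:
play_rows:
  dp:
    - [-0.007, 0, 0.04]
  yaw: [0]
  grip: [0.06]

```text
time: 19.05
eef_pos: [0.4527, -0.0619, 0.1759]
tcp_rot: [0.875, -0.064, -0.478, -0.034]
force: [-0.2, 0.3, 0.3]
width: 0.0358
```

Request:
play_rows:
  dp:
    - [-0.006, 0, 0.04]
  yaw: [0]
  grip: [0.06]

```text
time: 19.13
eef_pos: [0.4443, -0.0599, 0.1706]
tcp_rot: [0.868, -0.064, -0.491, -0.035]
force: [-0.1, -0.5, -0.1]
width: 0.0484
```

Request:
play_rows:
  dp:
    - [-0.005, 0, 0.04]
  yaw: [0]
  grip: [0.06]

```text
time: 19.22
eef_pos: [0.4358, -0.0579, 0.1655]
tcp_rot: [0.861, -0.064, -0.503, -0.036]
force: [-0.3, -0.3, 0.4]
width: 0.0594
```

```bash
python3 where.py; python3 tow.py .36 -.052 .14;python3 tow.py .36 -.045 .14
```

```text
{'time': 19.2167, 'joint_positions': [-0.3118, -0.8893, 2.4971, 0.0919, 1.0283, 1.3776], 'eef_pos': [0.4358, -0.0579, 0.1655], 'tcp_rot': [0.861, -0.0638, -0.5033, -0.0358], 'force': [-0.2914, -0.2984, 0.3555], 'width': 0.0594}
[[0.485, -0.146, -0.862], [-0.074, -0.989, 0.126], [-0.871, 0.003, -0.491]]
b -0.2566 -0.01 0.1655
Fb -0.25 -0.33 0.36
dp [-0.0078  0.0027  0.0409] [-0.312 -0.889  2.497  0.092  1.028  1.378] tilt 29.39 az -8.6 dist 0.08
dp [-0.008  -0.0009  0.0409] [-0.312 -0.889  2.497  0.092  1.028  1.378] tilt 29.39 az -8.6 dist 0.081
```

Run:
```python
from opt import *
q0=np.array(env.read_state()['joint_positions'])
for beta in (62,65,68,70,72,75,78):
    M=Mt(beta,-1,np.deg2rad(-8.6))
    for T in ([.404,-.037,.024],[.404,-.037,.07],[.41,-.038,.024]):
        q=ik(np.array(T),M,q0,1.); t,B=tool(q); print(beta,T,(np.linalg.norm(t-T)).round(4),q.round(2))
```

```text
62 [0.404, -0.037, 0.024] 0.0562 [-0.22 -0.44  2.5   0.05  0.61  1.47]
62 [0.404, -0.037, 0.07] 0.0495 [-0.23 -0.62  2.5   0.05  0.79  1.47]
62 [0.41, -0.038, 0.024] 0.0508 [-0.22 -0.44  2.5   0.05  0.61  1.46]
65 [0.404, -0.037, 0.024] 0.041 [-0.23 -0.47  2.5   0.05  0.69  1.46]
65 [0.404, -0.037, 0.07] 0.0336 [-0.23 -0.64  2.5   0.04  0.85  1.47]
65 [0.41, -0.038, 0.024] 0.0355 [-0.23 -0.46  2.5   0.05  0.68  1.46]
68 [0.404, -0.037, 0.024] 0.0255 [-0.23 -0.48  2.5   0.04  0.75  1.46]
68 [0.404, -0.037, 0.07] 0.0177 [-0.24 -0.64  2.5   0.04  0.91  1.46]
68 [0.41, -0.038, 0.024] 0.02 [-0.23 -0.48  2.5   0.04  0.75  1.46]
70 [0.404, -0.037, 0.024] 0.015 [-0.24 -0.49  2.5   0.04  0.79  1.46]
70 [0.404, -0.037, 0.07] 0.0071 [-0.24 -0.65  2.5   0.04  0.94  1.46]
70 [0.41, -0.038, 0.024] 0.0096 [-0.24 -0.49  2.5   0.04  0.79  1.46]
72 [0.404, -0.037, 0.024] 0.0045 [-0.24 -0.5   2.5   0.04  0.83  1.46]
72 [0.404, -0.037, 0.07] 0.0 [-0.24 -0.63  2.49  0.03  0.97  1.46]
72 [0.41, -0.038, 0.024] 0.0 [-0.24 -0.49  2.5   0.04  0.83  1.46]
75 [0.404, -0.037, 0.024] 0.0 [-0.24 -0.46  2.46  0.03  0.88  1.47]
75 [0.404, -0.037, 0.07] 0.0 [-0.24 -0.56  2.44  0.03  1.01  1.47]
75 [0.41, -0.038, 0.024] 0.0 [-0.24 -0.43  2.45  0.03  0.87  1.47]
78 [0.404, -0.037, 0.024] 0.0 [-0.23 -0.4   2.41  0.02  0.92  1.48]
78 [0.404, -0.037, 0.07] 0.0 [-0.23 -0.49  2.39  0.02  1.04  1.48]
78 [0.41, -0.038, 0.024] 0.0 [-0.23 -0.37  2.4   0.02  0.91  1.48]
```

Request:
play_rows:
  dp:
    - [-0.006, -0.001, 0.041]
  yaw: [0]
  grip: [0.06]

```text
time: 19.3
eef_pos: [0.4271, -0.0547, 0.1606]
tcp_rot: [0.853, -0.064, -0.516, -0.037]
force: [-0.7, 0.4, 0.2]
width: 0.06
```

Request:
play_rows:
  dp:
    - [-0.005, -0.001, 0.041]
  yaw: [0]
  grip: [0.06]

```text
time: 19.38
eef_pos: [0.4182, -0.051, 0.156]
tcp_rot: [0.846, -0.064, -0.529, -0.037]
force: [0.1, 0.0, 1.0]
width: 0.06
```

Request:
play_rows:
  dp:
    - [-0.004, -0.001, 0.041]
  yaw: [0]
  grip: [0.06]

```text
time: 19.47
eef_pos: [0.4092, -0.047, 0.1516]
tcp_rot: [0.838, -0.064, -0.541, -0.038]
force: [0.9, 0.8, 0.7]
width: 0.06
```

Request:
play_rows:
  dp:
    - [-0.002, -0.001, 0.041]
  yaw: [0]
  grip: [0.06]

```text
time: 19.55
eef_pos: [0.4001, -0.0426, 0.1475]
tcp_rot: [0.83, -0.064, -0.553, -0.038]
force: [0.4, -1.1, 0.4]
width: 0.0602
```

Request:
play_rows:
  dp:
    - [0, -0.001, 0.041]
  yaw: [0]
  grip: [0.06]

```text
time: 19.63
eef_pos: [0.3909, -0.0378, 0.1438]
tcp_rot: [0.821, -0.064, -0.566, -0.038]
force: [-0.6, -0.2, 0.3]
width: 0.0601
```

Request:
play_rows:
  dp:
    - [0, -0.001, 0.041]
  yaw: [0]
  grip: [0.06]

```text
time: 19.72
eef_pos: [0.3816, -0.0324, 0.1403]
tcp_rot: [0.813, -0.065, -0.578, -0.038]
force: [0.1, 0.1, -0.3]
width: 0.06
```

Request:
play_rows:
  dp:
    - [0, -0.001, 0.041]
  yaw: [0]
  grip: [0.06]

```text
time: 19.8
eef_pos: [0.3721, -0.0263, 0.1371]
tcp_rot: [0.804, -0.066, -0.589, -0.038]
force: [0.3, -0.0, 0.1]
width: 0.0601
```

```bash
python3 where.py; python3 tow.py .36 -.045 .14
python3 - <<'E'
from h import *
save('wrist','w8')
E
```

```text
{'time': 19.8, 'joint_positions': [-0.2105, -0.8893, 2.497, 0.0026, 1.2263, 1.5091], 'eef_pos': [0.3721, -0.0263, 0.1371], 'tcp_rot': [0.8042, -0.0659, -0.5894, -0.0383], 'force': [0.3366, -0.0189, 0.1267], 'width': 0.0601}
[[0.297, -0.151, -0.943], [-0.061, -0.988, 0.139], [-0.953, 0.016, -0.302]]
b -0.3238 0.0133 0.1371
Fb 0.34 0.02 0.13
dp [-0.0052  0.0204  0.0079] [-0.211 -0.889  2.497  0.003  1.226  1.509] tilt 17.62 az -11.6 dist 0.022
```

View pics/w8.png

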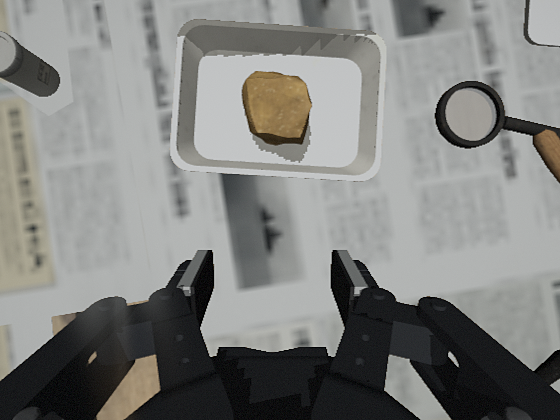

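Run:
```python
from h import *
from t2 import *
def b(P): P=P-O; return (P@X).round(4),(P@Y).round(4)
for uv in ((170,160),(180,171),(372,181),(384,170),(386,40),(372,33),(195,20),(180,30)): print(uv,b(atz('wrist',uv,.024)))
print('near edge mid',b(atz('wrist',(276,177),.024)),'left',b(atz('wrist',(190,172),.024)),'right',b(atz('wrist',(362,182),.024)))
print('tips'); 
for s in (.004,.010,.017):
    t=env.read_state(); M=Rn.from_quat(t['tcp_rot']).as_matrix(); 
    m=env.camera_model('wrist'); Mt_=np.array(m['mount']); K=np.array(m['intrinsics'])
    for yy in (.037,-.037):
        pc=np.linalg.inv(Mt_)@np.array([s,yy,-.011,1]); u=K@pc[:3]; print(s,yy,(u[:2]/u[2]).round(1))
```

```text
(170, 160) (np.float64(-0.2477), np.float64(0.0975))
(180, 171) (np.float64(-0.2574), np.float64(0.0891))
(372, 181) (np.float64(-0.2698), np.float64(-0.0759))
(384, 170) (np.float64(-0.2605), np.float64(-0.0866))
(386, 40) (np.float64(-0.1472), np.float64(-0.0918))
(372, 33) (np.float64(-0.1409), np.float64(-0.0797))
(195, 20) (np.float64(-0.1272), np.float64(0.0735))
(180, 30) (np.float64(-0.1356), np.float64(0.0866))
near edge mid (np.float64(-0.2644), np.float64(0.0071)) left (np.float64(-0.2584), np.float64(0.0806)) right (np.float64(-0.2705), np.float64(-0.0671))
tips
0.004 0.037 [348.7 252.7]
0.004 -0.037 [194.8 252.8]
0.01 0.037 [345.7 247.5]
0.01 -0.037 [197.7 247.6]
0.017 0.037 [342.5 241.9]
0.017 -0.037 [201. 242.]
```

Request:
play_rows:
  dp:
    - [0.015, 0.001, 0]
    - [0.03, 0.002, 0]
    - [0.045, 0.003, 0]
    - [0.06, 0.004, 0]
    - [0.075, 0.004, 0]
    - [0.09, 0.004, 0]
    - [0.105, 0.004, 0]
    - [0.115, 0.004, 0]
    - [0.12, 0.004, 0]
    - [0.12, 0.004, 0]
  yaw: [-0.5, -1, -1.5, -1.5, -1.5, -1.5, -1.5, -1.5, -1.5, -1.5]
  grip: [0.06, 0.06, 0.06, 0.06, 0.06, 0.06, 0.06, 0.06, 0.06, 0.06]

```text
time: 20.68
eef_pos: [0.408, -0.0377, 0.0223]
tcp_rot: [0.804, -0.058, -0.591, -0.028]
force: [0.4, 0.3, 1.2]
width: 0.0602
```

```bash
python3 where.py
python3 - <<'E'
from h import *
save('wrist','w9');save('scene','s9')
E
```

```text
{'time': 20.6833, 'joint_positions': [-0.2226, -0.4904, 2.4976, 0.0084, 0.8288, 1.4666], 'eef_pos': [0.408, -0.0377, 0.0223], 'tcp_rot': [0.8041, -0.0581, -0.591, -0.0279], 'force': [0.3976, 0.3049, 1.2451], 'width': 0.0602}
[[0.295, -0.126, -0.947], [-0.06, -0.992, 0.114], [-0.954, 0.024, -0.3]]
b -0.2867 0.0066 0.0223
Fb 0.36 0.35 1.25
```

View pics/w9.png

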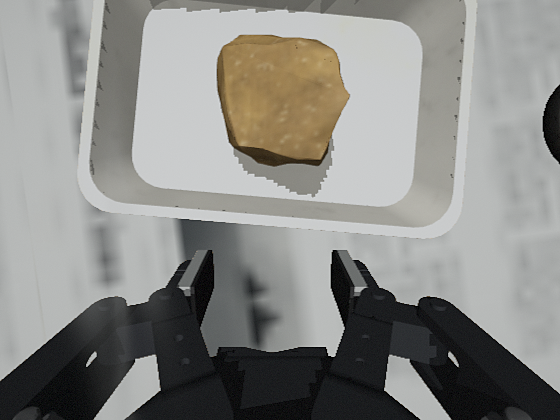

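View pics/s9.png

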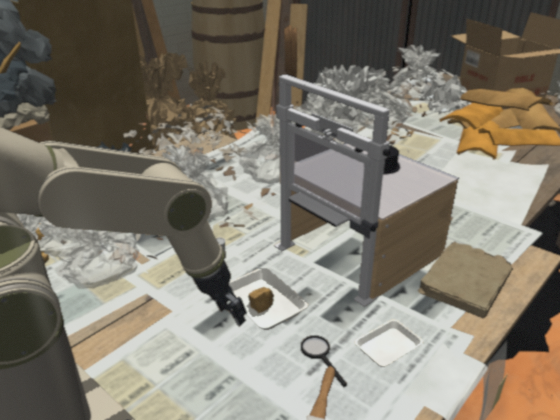

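Request:
play_rows:
  dp:
    - [0.001, 0, -0.003]
    - [0.002, 0, -0.007]
    - [0.004, 0, -0.012]
    - [0.006, 0, -0.018]
    - [0.0075, 0, -0.024]
    - [0.0095, 0, -0.03]
    - [0.0115, 0, -0.036]
    - [0.0135, 0, -0.043]
    - [0.0157, 0, -0.05]
    - [0.018, 0, -0.057]
  yaw: [0, 0, 0, 0, 0, 0, 0, 0, 0, 0]
  grip: [0.06, 0.06, 0.06, 0.06, 0.06, 0.06, 0.06, 0.06, 0.06, 0.06]

```text
time: 21.62
eef_pos: [0.4688, -0.0453, 0.024]
tcp_rot: [0.805, -0.058, -0.59, -0.028]
force: [-4.3, 2.3, 2.4]
width: 0.0597
```

Request:
play_rows:
  dp:
    - [0.0022, 0, -0.007]
    - [0.0044, 0, -0.014]
    - [0.0069, 0, -0.022]
    - [0.0094, 0, -0.03]
    - [0.0119, 0, -0.038]
    - [0.0145, 0, -0.046]
    - [0.017, 0, -0.054]
    - [0.019, 0, -0.06]
    - [0.0205, 0, -0.065]
    - [0.0215, 0, -0.068]
  yaw: [0, 0, 0, 0, 0, 0, 0, 0, 0, 0]
  grip: [0.06, 0.06, 0.06, 0.06, 0.06, 0.06, 0.06, 0.06, 0.06, 0.06]

```text
time: 22.45
eef_pos: [0.5396, -0.0545, 0.0241]
tcp_rot: [0.805, -0.058, -0.59, -0.028]
force: [-1.9, 1.2, 1.5]
width: 0.06
```

```bash
python3 where.py
python3 - <<'E'
from h import *
save('wrist','w10');save('top','t10')
E
```

```text
{'time': 22.45, 'joint_positions': [-0.1933, -0.0351, 2.1326, -0.0042, 0.7359, 1.5033], 'eef_pos': [0.5396, -0.0545, 0.0241], 'tcp_rot': [0.8049, -0.0582, -0.5899, -0.0277], 'force': [-1.8792, 1.1843, 1.4613], 'width': 0.06}
[[0.297, -0.126, -0.946], [-0.061, -0.992, 0.113], [-0.953, 0.024, -0.302]]
b -0.1541 0.0066 0.0241
Fb -2.01 0.94 1.46
```

View pics/w10.png

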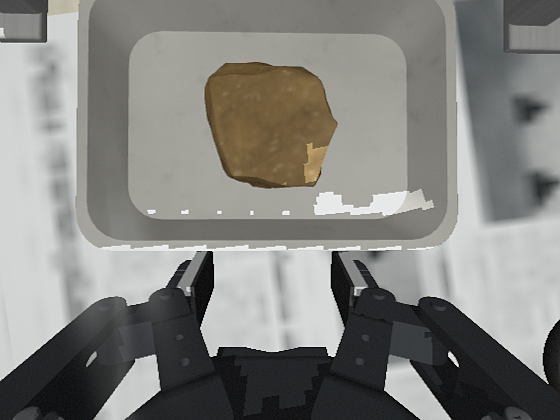

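View pics/t10.png

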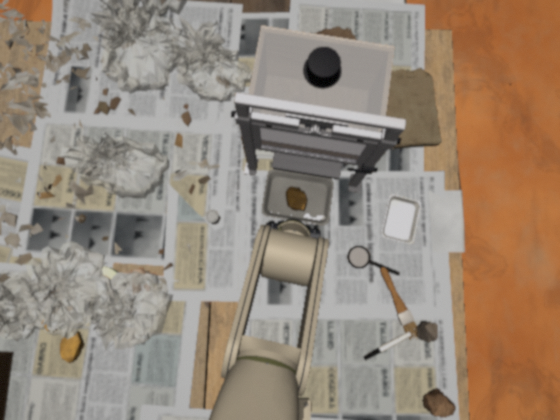

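Request:
play_rows:
  dp:
    - [0.0009, 0, -0.003]
    - [0.0022, 0, -0.007]
    - [0.004, 0, -0.0125]
    - [0.006, 0, -0.019]
    - [0.0079, 0, -0.025]
    - [0.0095, 0, -0.03]
    - [0.0107, 0, -0.034]
    - [0.0115, 0, -0.0365]
  yaw: [0, 0, 0, 0, 0, 0, 0, 0]
  grip: [0.06, 0.06, 0.06, 0.06, 0.06, 0.06, 0.06, 0.06]

```text
time: 23.22
eef_pos: [0.5775, -0.0593, 0.0242]
tcp_rot: [0.805, -0.058, -0.59, -0.028]
force: [-2.1, 0.3, 0.4]
width: 0.0601
```

```bash
python3 where.py
python3 - <<'E'
from h import *
from t2 import *
im=save('wrist','w11')
def b(P): P=P-O; return (P@X).round(4),(P@Y).round(4)
for uv in ((100,247),(440,243)): print(b(atz('wrist',uv,.024)))
E
```

```text
{'time': 23.2167, 'joint_positions': [-0.1879, 0.0678, 2.0282, -0.0066, 0.7375, 1.5102], 'eef_pos': [0.5775, -0.0593, 0.0242], 'tcp_rot': [0.8049, -0.0582, -0.5899, -0.0277], 'force': [-2.0612, 0.2668, 0.3819], 'width': 0.0601}
[[0.297, -0.126, -0.946], [-0.061, -0.992, 0.113], [-0.953, 0.024, -0.302]]
b -0.1159 0.0066 0.0242
Fb -2.08 0.0 0.38
(np.float64(-0.1009), np.float64(0.088))
(np.float64(-0.0994), np.float64(-0.0754))
```

View pics/w11.png

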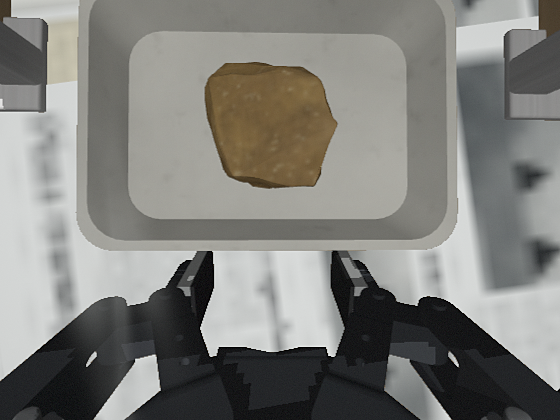

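```bash
python3 seqv.py "[((-.06,-.05,.22),20,8),((-.04,-.27,.06),70,10),((.3,.2,.1),90,9),((.3,.2,.1),90,9)]"; OMP_NUM_THREADS=1 python3 seq.py "[[((-.06,-.05,.22),20,8),((-.04,-.20,.06),70,10),((.3,.2,.1),90,9)],[((-.06,-.05,.22),20,8),((-.0,-.27,.06),70,10),((.3,.0,.1),90,9)],[((-.06,-.05,.22),20,8),((-.08,-.34,.06),70,10),((.3,.0,.1),90,9)],[((-.06,-.05,.22),20,8),((-.08,-.34,.02),70,10),((.3,.0,.2),90,9)]]"
```

```text
(-0.06, -0.05, 0.22) 20 8 dp [-0.224  0.062 -0.016] -> [-0.331 -0.358  1.977  0.041  1.217  1.704] t [ 0.517 -0.109  0.244] err 0.0005 x [ 0.298 -0.061 -0.953] y [-0.442 -0.893 -0.081]
(-0.04, -0.27, 0.06) 70 10 dp [-0.053  0.254 -0.104] -> [-0.862 -0.106  1.655  0.192  1.35   2.383] t [ 0.477 -0.379  0.304] err 0.0005 x [ 0.298 -0.061 -0.953] y [-0.946  0.113 -0.303]
(0.3, 0.2, 0.1) 90 9 dp [-0.018 -0.292  0.234] -> [-1.041 -0.111  1.805  0.565  1.231  2.66 ] t [ 0.487 -0.388  0.266] err 0.3828 x [ 0.553  0.054 -0.831] y [-0.651  0.65  -0.391]
(0.3, 0.2, 0.1) 90 9 dp [ 0.094 -0.104  0.347] -> [-1.042  0.03   2.127  1.194  0.877  2.66 ] t [ 0.542 -0.34   0.123] err 0.3771 x [ 0.807  0.037 -0.589] y [-0.158  0.975 -0.156]
[((-0.06, -0.05, 0.22), 20, 8), ((-0.04, -0.2, 0.06), 70, 10), ((0.3, 0.2, 0.1), 90, 9)] -> [-1.031 -0.209  1.904  0.57   1.24   2.66 ] [ 0.473 -0.348  0.26 ] x [ 0.553  0.07  -0.83 ] y [-0.66  0.65 -0.38] 33.88 az 7.2
[((-0.06, -0.05, 0.22), 20, 8), ((-0.0, -0.27, 0.06), 70, 10), ((0.3, 0.0, 0.1), 90, 9)] -> [-1.005  0.164  1.508  0.559  1.211  2.66 ] [ 0.561 -0.47   0.277] x [ 0.563  0.038 -0.825] y [-0.66  0.62 -0.42] 34.38 az 3.9
[((-0.06, -0.05, 0.22), 20, 8), ((-0.08, -0.34, 0.06), 70, 10), ((0.3, 0.0, 0.1), 90, 9)] -> [-1.11   0.154  1.482  0.529  1.279  2.66 ] [ 0.499 -0.517  0.291] x [ 0.537  0.006 -0.844] y [-0.63  0.66 -0.4 ] 32.45 az 0.6
[((-0.06, -0.05, 0.22), 20, 8), ((-0.08, -0.34, 0.02), 70, 10), ((0.3, 0.0, 0.2), 90, 9)] -> [-1.132  0.132  1.462  0.521  1.325  2.66 ] [ 0.484 -0.521  0.314] x [ 0.532  0.003 -0.847] y [-0.64  0.66 -0.4 ] 32.11 az 0.3
```

```bash
OMP_NUM_THREADS=1 python3 seq.py "[[((-.06,-.05,.22),20,8),((-.15,-.36,.06),70,10),((.3,.0,.1),90,9)],[((-.06,-.05,.22),20,8),((-.2,-.36,.04),70,10),((.3,.0,.1),90,9)],[((-.06,-.05,.22),20,8),((-.15,-.36,.06),70,10),((.3,.0,.15),90,9),((.3,0,.15),60,6)],[((-.06,-.05,.22),20,8),((-.2,-.36,.04),70,10),((.3,.0,.15),90,9),((.3,0,.15),60,6)],[((-.06,-.05,.22),20,8),((-.2,-.36,.04),70,10),((.3,-.2,.15),90,9),((.3,-.2,.15),60,6)],[((-.06,-.05,.22),20,8),((-.24,-.36,.04),70,10),((.3,-.2,.15),90,9),((.3,-.2,.15),60,6)]]"
```

```text
[((-0.06, -0.05, 0.22), 20, 8), ((-0.15, -0.36, 0.06), 70, 10), ((0.3, 0.0, 0.1), 90, 9)] -> [-1.19   0.093  1.521  0.51   1.331  2.66 ] [ 0.441 -0.527  0.301] x [ 0.515 -0.01  -0.857] y [-0.61  0.7  -0.37] 31.0 az -1.1
[((-0.06, -0.05, 0.22), 20, 8), ((-0.2, -0.36, 0.04), 70, 10), ((0.3, 0.0, 0.1), 90, 9)] -> [-1.234  0.042  1.591  0.505  1.334  2.66 ] [ 0.408 -0.521  0.29 ] x [ 0.504 -0.016 -0.863] y [-0.58  0.73 -0.35] 30.29 az -1.8
[((-0.06, -0.05, 0.22), 20, 8), ((-0.15, -0.36, 0.06), 70, 10), ((0.3, 0.0, 0.15), 90, 9), ((0.3, 0, 0.15), 60, 6)] -> [-1.345  0.117  1.646  0.789  1.257  2.66 ] [ 0.418 -0.555  0.268] x [ 0.697 -0.019 -0.717] y [-0.34  0.87 -0.35] 44.23 az -1.6
[((-0.06, -0.05, 0.22), 20, 8), ((-0.2, -0.36, 0.04), 70, 10), ((0.3, 0.0, 0.15), 90, 9), ((0.3, 0, 0.15), 60, 6)] -> [-1.403  0.068  1.708  0.776  1.279  2.66 ] [ 0.378 -0.548  0.259] x [ 0.685 -0.029 -0.728] y [-0.31  0.9  -0.32] 43.3 az -2.4
[((-0.06, -0.05, 0.22), 20, 8), ((-0.2, -0.36, 0.04), 70, 10), ((0.3, -0.2, 0.15), 90, 9), ((0.3, -0.2, 0.15), 60, 6)] -> [-1.422  0.411  1.295  0.737  1.272  2.66 ] [ 0.38  -0.707  0.262] x [ 0.664 -0.1   -0.741] y [-0.3   0.87 -0.39] 42.18 az -8.6
[((-0.06, -0.05, 0.22), 20, 8), ((-0.24, -0.36, 0.04), 70, 10), ((0.3, -0.2, 0.15), 90, 9), ((0.3, -0.2, 0.15), 60, 6)] -> [-1.455  0.369  1.338  0.728  1.293  2.66 ] [ 0.354 -0.697  0.265] x [ 0.655 -0.099 -0.749] y [-0.29  0.88 -0.37] 41.52 az -8.6
```

```bash
OMP_NUM_THREADS=1 python3 seq.py "[[((-.06,-.05,.22),20,8),((-.2,-.30,.04),70,10),((.3,-.2,.15),90,9),((.3,-.2,.15),60,6)],[((-.06,-.05,.22),20,8),((-.2,-.24,.04),70,10),((.3,-.2,.15),90,9),((.3,-.2,.15),60,6)],[((-.06,-.05,.22),20,8),((-.24,-.24,.04),70,10),((.3,-.2,.1),90,9),((.3,-.2,.1),60,6)],[((-.06,-.05,.22),20,8),((-.24,-.24,.0),70,10),((.3,-.2,.1),90,9),((.3,-.2,.1),60,6)]]"
python3 - <<'E'
import sys; sys.path.insert(0,'.')
from h import *
for P in ((.38,-.6,.25),(.38,-.7,.25),(.4,-.6,0)): print(P,proj('scene',P).round(0),proj('top',P).round(0))
E
```

```text
[((-0.06, -0.05, 0.22), 20, 8), ((-0.2, -0.3, 0.04), 70, 10), ((0.3, -0.2, 0.15), 90, 9), ((0.3, -0.2, 0.15), 60, 6)] -> [-1.422  0.34   1.389  0.75   1.278  2.66 ] [ 0.379 -0.671  0.26 ] x [ 0.671 -0.076 -0.737] y [-0.3   0.88 -0.36] 42.49 az -6.5
[((-0.06, -0.05, 0.22), 20, 8), ((-0.2, -0.24, 0.04), 70, 10), ((0.3, -0.2, 0.15), 90, 9), ((0.3, -0.2, 0.15), 60, 6)] -> [-1.426  0.265  1.484  0.758  1.289  2.66 ] [ 0.373 -0.635  0.258] x [ 0.675 -0.053 -0.736] y [-0.3   0.89 -0.34] 42.64 az -4.5
[((-0.06, -0.05, 0.22), 20, 8), ((-0.24, -0.24, 0.04), 70, 10), ((0.3, -0.2, 0.1), 90, 9), ((0.3, -0.2, 0.1), 60, 6)] -> [-1.424  0.291  1.533  0.777  1.223  2.66 ] [ 0.374 -0.634  0.217] x [ 0.676 -0.064 -0.734] y [-0.25  0.91 -0.31] 42.77 az -5.4
[((-0.06, -0.05, 0.22), 20, 8), ((-0.24, -0.24, 0.0), 70, 10), ((0.3, -0.2, 0.1), 90, 9), ((0.3, -0.2, 0.1), 60, 6)] -> [-1.396  0.331  1.563  0.816  1.151  2.66 ] [ 0.395 -0.631  0.18 ] x [ 0.688 -0.07  -0.723] y [-0.22  0.93 -0.3 ] 43.74 az -5.8
(0.38, -0.6, 0.25) [498. 383.] [558. 296.]
(0.38, -0.7, 0.25) [579. 426.] [606. 297.]
(0.4, -0.6, 0) [470. 482.] [498. 285.]
```

Request:
play_rows:
  dp:
    - [-0.01, 0.002, 0.004]
    - [-0.03, 0.006, 0.004]
    - [-0.06, 0.015, 0]
    - [-0.1, 0.025, -0.004]
    - [-0.135, 0.035, -0.008]
    - [-0.17, 0.045, -0.011]
    - [-0.2, 0.055, -0.014]
    - [-0.224, 0.062, -0.016]
  yaw: [0, 0, 2, 5, 9, 13, 17, 20]
  grip: [0.06, 0.06, 0.06, 0.06, 0.06, 0.06, 0.06, 0.06]

```text
time: 23.93
eef_pos: [0.5182, -0.1097, 0.2482]
tcp_rot: [0.789, -0.161, -0.569, -0.168]
force: [0.2, -0.3, 0.6]
width: 0.0602
```

```bash
python3 where.py; OMP_NUM_THREADS=1 python3 seqv.py "[((-.2,-.24,.04),70,10),((.3,-.2,.15),90,9),((.3,-.2,.15),60,6)]"; python3 -c "
from h import *
save('wrist','w12')"
```

```text
{'time': 23.9333, 'joint_positions': [-0.331, -0.3629, 1.9744, 0.0412, 1.2194, 1.7075], 'eef_pos': [0.5182, -0.1097, 0.2482], 'tcp_rot': [0.789, -0.161, -0.5685, -0.1682], 'force': [0.1871, -0.349, 0.5713], 'width': 0.0602}
[[0.302, -0.445, -0.843], [-0.063, -0.892, 0.449], [-0.951, -0.082, -0.297]]
b -0.1683 -0.0509 0.2482
Fb 0.23 -0.32 0.57
(-0.2, -0.24, 0.04) 70 10 dp [-0.083  0.3    0.049] -> [-1.126 -0.473  1.983  0.25   1.443  2.134] t [ 0.317 -0.349  0.288] err 0.0005 x [ 0.302 -0.063 -0.951] y [-0.944  0.117 -0.307]
(0.3, -0.2, 0.15) 90 9 dp [-0.04  -0.353 -0.163] -> [-1.265  0.075  1.487  0.493  1.406  2.66 ] t [ 0.395 -0.547  0.327] err 0.248 x [ 0.497 -0.024 -0.867] y [-0.585  0.729 -0.355]
(0.3, -0.2, 0.15) 60 6 dp [ 0.024 -0.375  0.108] -> [-1.428  0.262  1.486  0.763  1.289  2.66 ] t [ 0.373 -0.635  0.26 ] err 0.4038 x [ 0.679 -0.055 -0.732] y [-0.294  0.893 -0.34 ]
```

View pics/w12.png

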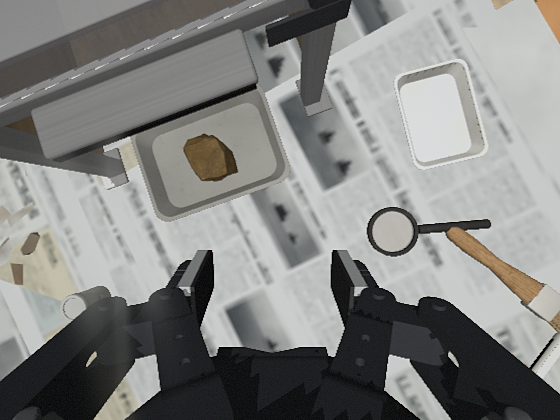

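Request:
play_rows:
  dp:
    - [-0.008, 0.03, 0.005]
    - [-0.017, 0.06, 0.01]
    - [-0.025, 0.09, 0.015]
    - [-0.033, 0.12, 0.02]
    - [-0.042, 0.15, 0.025]
    - [-0.05, 0.18, 0.029]
    - [-0.058, 0.21, 0.034]
    - [-0.066, 0.24, 0.039]
    - [-0.075, 0.27, 0.044]
    - [-0.083, 0.3, 0.049]
  yaw: [7, 14, 21, 28, 35, 42, 49, 56, 63, 70]
  grip: [0.06, 0.06, 0.06, 0.06, 0.06, 0.06, 0.06, 0.06, 0.06, 0.06]

```text
time: 24.82
eef_pos: [0.3178, -0.3513, 0.2853]
tcp_rot: [-0.549, 0.46, 0.374, 0.59]
force: [-0.2, -0.9, -0.1]
width: 0.0599
```

Request:
play_rows:
  dp:
    - [-0.004, -0.039, -0.018]
    - [-0.009, -0.078, -0.036]
    - [-0.013, -0.118, -0.054]
    - [-0.018, -0.157, -0.072]
    - [-0.022, -0.196, -0.09]
    - [-0.027, -0.235, -0.109]
    - [-0.031, -0.275, -0.127]
    - [-0.036, -0.314, -0.145]
    - [-0.04, -0.353, -0.163]
  yaw: [10, 20, 30, 40, 50, 60, 70, 80, 90]
  grip: [0.06, 0.06, 0.06, 0.06, 0.06, 0.06, 0.06, 0.06, 0.06]

```text
time: 25.57
eef_pos: [0.4074, -0.5481, 0.3272]
tcp_rot: [-0.329, 0.466, 0.178, 0.802]
force: [0.7, -0.2, -0.5]
width: 0.0601
```

```bash
python3 where.py; OMP_NUM_THREADS=1 python3 opt2.py "[((.3,-.2,.15),60,6),((.3,-.1,.1),60,6),((.3,-.2,.1),50,5),((.3,-.2,.1),70,7)]"
```

```text
{'time': 25.5667, 'joint_positions': [-1.2515, 0.0888, 1.4752, 0.4978, 1.3984, 2.6567], 'eef_pos': [0.4074, -0.5481, 0.3272], 'tcp_rot': [-0.3293, 0.4659, 0.1784, 0.8017], 'force': [0.7303, -0.249, -0.5039], 'width': 0.0601}
[[0.502, -0.593, 0.629], [-0.021, 0.719, 0.694], [-0.864, -0.362, 0.349]]
b -0.2225 -0.4998 0.3272
Fb 0.76 -0.15 -0.5
((0.3, -0.2, 0.15), 60, 6) dp [ 0.025 -0.376  0.102] -> [-1.411  0.276  1.473  0.77   1.28   2.66 ] [ 0.386 -0.636  0.26 ] x [ 0.684 -0.052 -0.728] y [-0.3   0.89 -0.35] 43.3 az -4.3
((0.3, -0.1, 0.1), 60, 6) dp [ 0.066 -0.286  0.154] -> [-1.375  0.226  1.563  0.788  1.234  2.66 ] [ 0.406 -0.603  0.246] x [ 0.691 -0.045 -0.722] y [-0.3   0.89 -0.34] 43.81 az -3.7
((0.3, -0.2, 0.1), 50, 5) dp [ 0.068 -0.358  0.085] -> [-1.381  0.292  1.444  0.73   1.283  2.66 ] [ 0.397 -0.634  0.257] x [ 0.658 -0.039 -0.752] y [-0.35  0.87 -0.35] 41.26 az -3.4
((0.3, -0.2, 0.1), 70, 7) dp [ 0.068 -0.358  0.085] -> [-1.403  0.307  1.509  0.828  1.212  2.66 ] [ 0.4   -0.64   0.231] x [ 0.711 -0.07  -0.699] y [-0.24  0.91 -0.33] 45.63 az -5.6
```

Request:
play_rows:
  dp:
    - [0.01, -0.051, 0.012]
    - [0.019, -0.102, 0.024]
    - [0.029, -0.153, 0.036]
    - [0.039, -0.205, 0.049]
    - [0.049, -0.256, 0.061]
    - [0.058, -0.307, 0.073]
    - [0.068, -0.358, 0.085]
  yaw: [10, 20, 30, 40, 50, 60, 70]
  grip: [0.06, 0.06, 0.06, 0.06, 0.06, 0.06, 0.06]

```text
time: 26.15
eef_pos: [0.4129, -0.6418, 0.2385]
tcp_rot: [-0.212, 0.373, 0.048, 0.902]
force: [0.9, 1.0, 0.8]
width: 0.0599
```

```bash
python3 where.py
python3 - <<'E'
from opt import *
s=env.read_state(); q=np.array(s['joint_positions']); t,M=tool(q); x=M[:,0]
print(rep(q)[4],'az',np.rad2deg(np.arctan2(x[1],x[0])))
for f,n in ((1,'flip+'),(-1,'flip-')):
    h=np.cross([0,0,1],x); h/=np.linalg.norm(h); h*=f   # horizontal left
    print(n,'yaw', np.rad2deg(np.arctan2(h@M[:,2],h@M[:,1])).round(1))
beta=90-rep(q)[4]; az=np.arctan2(x[1],x[0])
for f in (1,-1):
  for bx in (-.13,-.125,-.1,-.05,0,.01):
    B=Mt(beta,f,az); tcp=O+bx*X+.007*Y+.02*Z-.008*B[:,0]
    for q0 in ([-.2,0,2.3,.5,.2,1.],[-.2,0,2.3,.5,.2,-2.2],[-.2,0,2.3,2.,.2,-2.],[-.2,0,2.3,2.,.2,-.2]):
        qq=ik(tcp,B,np.array(q0),1.); tt,BB=tool(qq); e=np.linalg.norm(tt-tcp)+np.linalg.norm(BB-B)
        if e<1e-3: print(f,bx,qq.round(2)); break
    else: print(f,bx,'fail',round(e,4))
E
```

```text
{'time': 26.15, 'joint_positions': [-1.3925, 0.3108, 1.4974, 0.836, 1.2082, 2.6568], 'eef_pos': [0.4129, -0.6418, 0.2385], 'tcp_rot': [-0.2116, 0.3726, 0.048, 0.9023], 'force': [0.8668, 0.9992, 0.8232], 'width': 0.0599}
[[0.718, -0.244, 0.652], [-0.071, 0.906, 0.417], [-0.693, -0.346, 0.633]]
b -0.2052 -0.5921 0.2385
Fb 0.73 1.1 0.82
46.15 az -5.660208614815614
flip+ yaw 28.7
flip- yaw -151.3
1 -0.13 fail 0.0364
1 -0.125 fail 0.0357
1 -0.1 fail 0.0339
1 -0.05 fail 0.0705
1 0 fail 0.0733
1 0.01 fail 0.0743
-1 -0.13 [-0.27 -0.17  2.47  1.21  0.13  0.25]
-1 -0.125 [-0.26 -0.16  2.46  1.23  0.13  0.23]
-1 -0.1 [-0.25 -0.08  2.39  1.29  0.12  0.18]
-1 -0.05 [-0.24  0.06  2.25  1.28  0.11  0.2 ]
-1 0 [-0.23  0.18  2.11  1.12  0.1   0.36]
-1 0.01 [-0.22  0.2   2.09  1.08  0.1   0.41]
```

```bash
OMP_NUM_THREADS=1 python3 seqv.py "[((.052,.195,-.013),-50,8),((.052,.195,-.013),-50,8),((.048,.195,-.013),-51,8),((0,0,-.1),0,6),((0,0,-.08),0,5)]"
```

```text
(0.052, 0.195, -0.013) -50 8 dp [0.032 0.168 0.107] -> [-1.208 -0.111  1.974  0.847  1.039  1.871] t [ 0.462 -0.447  0.224] err 0.0005 x [ 0.718 -0.071 -0.693] y [-0.657  0.262 -0.707]
(0.052, 0.195, -0.013) -50 8 dp [0.032 0.026 0.198] -> [-0.851 -0.499  2.305  0.73   0.832  1.35 ] t [ 0.514 -0.252  0.211] err 0.0005 x [ 0.718 -0.071 -0.693] y [-0.6   -0.568 -0.563]
(0.048, 0.195, -0.013) -51 8 dp [ 0.03  -0.132  0.149] -> [-0.264 -0.621  2.406  0.222  0.569  1.274] t [ 0.562 -0.057  0.198] err 0.0005 x [ 0.718 -0.071 -0.693] y [-0.103 -0.995 -0.004]
(0, 0, -0.1) 0 6 dp [0.069 0.    0.072] -> [-0.264 -0.403  2.469  0.412  0.301  1.066] t [ 0.562 -0.057  0.098] err 0.0005 x [ 0.718 -0.071 -0.693] y [-0.103 -0.995 -0.004]
(0, 0, -0.08) 0 5 dp [0.055 0.    0.058] -> [-0.264 -0.132  2.457  1.415  0.12   0.047] t [ 0.562 -0.057  0.018] err 0.0005 x [ 0.718 -0.071 -0.693] y [-0.103 -0.995 -0.004]
```

Request:
play_rows:
  dp:
    - [0.004, 0.021, 0.013]
    - [0.008, 0.042, 0.027]
    - [0.012, 0.063, 0.04]
    - [0.016, 0.084, 0.053]
    - [0.02, 0.105, 0.067]
    - [0.024, 0.126, 0.08]
    - [0.028, 0.147, 0.094]
    - [0.032, 0.168, 0.107]
  yaw: [-6, -12.5, -19, -25, -31, -37.5, -44, -50]
  grip: [0.06, 0.06, 0.06, 0.06, 0.06, 0.06, 0.06, 0.06]

```text
time: 26.82
eef_pos: [0.4647, -0.4447, 0.2266]
tcp_rot: [-0.576, 0.317, 0.203, 0.726]
force: [0.6, 0.3, -0.5]
width: 0.0601
```

Request:
play_rows:
  dp:
    - [0.004, 0.003, 0.025]
    - [0.008, 0.006, 0.05]
    - [0.012, 0.01, 0.074]
    - [0.016, 0.013, 0.099]
    - [0.02, 0.016, 0.124]
    - [0.024, 0.02, 0.148]
    - [0.028, 0.023, 0.173]
    - [0.032, 0.026, 0.198]
  yaw: [-6, -12.5, -19, -25, -31, -37.5, -44, -50]
  grip: [0.06, 0.06, 0.06, 0.06, 0.06, 0.06, 0.06, 0.06]

```text
time: 27.48
eef_pos: [0.5157, -0.2495, 0.2142]
tcp_rot: [0.829, -0.201, -0.318, -0.415]
force: [0.1, 0.4, 0.2]
width: 0.0598
```

Request:
play_rows:
  dp:
    - [0.004, -0.016, 0.019]
    - [0.008, -0.033, 0.037]
    - [0.011, -0.05, 0.056]
    - [0.015, -0.066, 0.075]
    - [0.019, -0.082, 0.093]
    - [0.022, -0.099, 0.112]
    - [0.026, -0.116, 0.13]
    - [0.03, -0.132, 0.149]
  yaw: [-6, -12.5, -19, -25, -31, -37.5, -44, -51]
  grip: [0.06, 0.06, 0.06, 0.06, 0.06, 0.06, 0.06, 0.06]

```text
time: 28.15
eef_pos: [0.5635, -0.0539, 0.2016]
tcp_rot: [0.927, -0.044, -0.372, -0.018]
force: [0.4, -1.3, 0.1]
width: 0.0599
```

```bash
python3 where.py
python3 - <<'E'
from h import *
save('wrist','w13');save('scene','s13')
E
```

```text
{'time': 28.15, 'joint_positions': [-0.2589, -0.6334, 2.4102, 0.2183, 0.5753, 1.2727], 'eef_pos': [0.5635, -0.0539, 0.2016], 'tcp_rot': [0.9269, -0.044, -0.3722, -0.0176], 'force': [0.4423, -1.2856, 0.0568], 'width': 0.0599}
[[0.719, -0.095, -0.688], [-0.069, -0.995, 0.065], [-0.692, 0.0, -0.722]]
b -0.1305 0.0102 0.2016
Fb 0.6 -1.22 0.06
```

View pics/w13.png

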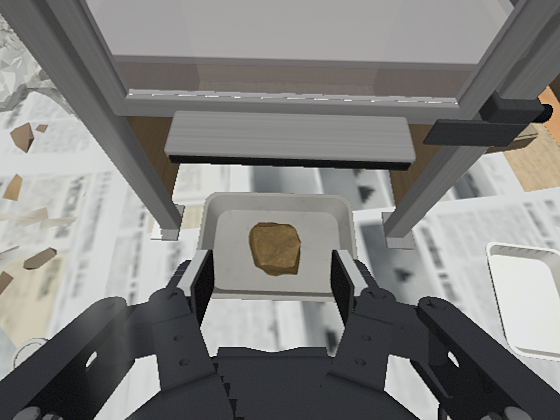

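View pics/s13.png

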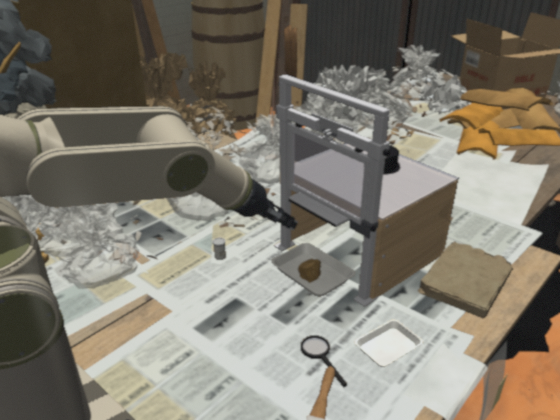

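Run:
```python
from h import *
from t2 import *
def b(P): P=P-O; return (P@X).round(4),(P@Y).round(4)
for uv in ((225,296),(330,300),(206,200),(352,200),(275,298)): print(uv,b(atz('wrist',uv,.024)))
```

```text
(225, 296) (np.float64(-0.1016), np.float64(0.0629))
(330, 300) (np.float64(-0.1018), np.float64(-0.0467))
(206, 200) (np.float64(0.0141), np.float64(0.0997))
(352, 200) (np.float64(0.0204), np.float64(-0.0812))
(275, 298) (np.float64(-0.1018), np.float64(0.0106))
```

Request:
play_rows:
  dp:
    - [0.01, 0, 0.01]
    - [0.026, 0, 0.027]
    - [0.043, 0, 0.045]
    - [0.06, 0, 0.063]
    - [0.075, 0, 0.078]
    - [0.088, 0, 0.092]
    - [0.099, 0, 0.103]
    - [0.108, 0, 0.113]
    - [0.116, 0, 0.121]
    - [0.122, 0, 0.127]
  yaw: [0.5, 1, 1.5, 2, 2.5, 2.5, 2.5, 2.5, 2.5, 2.5]
  grip: [0.06, 0.06, 0.06, 0.06, 0.06, 0.06, 0.06, 0.06, 0.06, 0.06]

```text
time: 29.08
eef_pos: [0.5621, -0.0554, 0.025]
tcp_rot: [0.925, -0.054, -0.373, -0.042]
force: [-0.3, 0.3, 0.4]
width: 0.0597
```

Request:
play_rows:
  dp:
    - [0, 0, 0]
    - [0, 0, 0]
  yaw: [0, 0]
  grip: [0.06, 0.06]

```text
time: 29.25
eef_pos: [0.5623, -0.0548, 0.0257]
tcp_rot: [0.925, -0.054, -0.373, -0.042]
force: [-0.2, 0.3, 0.4]
width: 0.0601
```

```bash
python3 where.py
python3 - <<'E'
from h import *
save('wrist','w14')
E
```

```text
{'time': 29.25, 'joint_positions': [-0.2621, -0.1656, 2.4663, 1.2151, 0.1279, 0.2942], 'eef_pos': [0.5623, -0.0548, 0.0257], 'tcp_rot': [0.9254, -0.0539, -0.3728, -0.042], 'force': [-0.224, 0.2789, 0.3502], 'width': 0.0601}
[[0.716, -0.131, -0.685], [-0.068, -0.991, 0.118], [-0.694, -0.038, -0.719]]
b -0.1315 0.0092 0.0257
Fb -0.26 0.25 0.35
```

View pics/w14.png

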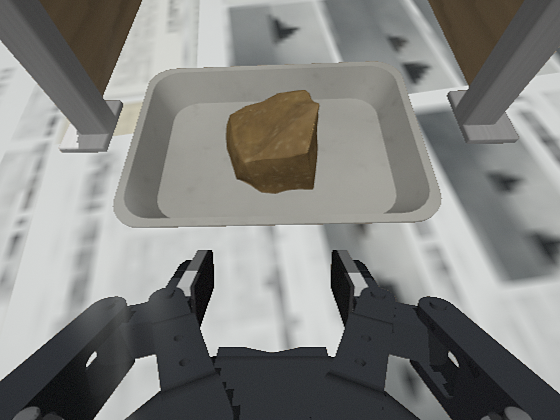

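Request:
play_rows:
  dp:
    - [0.003, 0, 0.003]
    - [0.0056, 0, 0.0058]
    - [0.0056, 0, 0.0058]
    - [0.0085, 0, 0.003]
    - [0.0114, 0, 0.0002]
    - [0.0144, 0, -0.0026]
    - [0.018, 0, -0.006]
    - [0.0222, 0, -0.0102]
    - [0.0272, 0, -0.015]
    - [0.0322, 0, -0.02]
  yaw: [0, 0, 0, 0, 0, 0, 0, 0, 0, 0]
  grip: [0.06, 0.06, 0.06, 0.06, 0.06, 0.06, 0.06, 0.06, 0.06, 0.06]

```text
time: 30.13
eef_pos: [0.6001, -0.0586, 0.0182]
tcp_rot: [0.926, -0.053, -0.372, -0.041]
force: [-2.2, -0.3, 1.8]
width: 0.0602
```

```bash
python3 where.py
python3 - <<'E'
from h import *
save('wrist','w15')
E
```

```text
{'time': 30.1333, 'joint_positions': [-0.2456, -0.0212, 2.3571, 1.5041, 0.1093, 0.0117], 'eef_pos': [0.6001, -0.0586, 0.0182], 'tcp_rot': [0.9257, -0.0529, -0.3723, -0.0408], 'force': [-2.1768, -0.259, 1.8122], 'width': 0.0602}
[[0.717, -0.128, -0.685], [-0.068, -0.991, 0.115], [-0.694, -0.036, -0.719]]
b -0.0935 0.0102 0.0182
Fb -2.13 -0.53 1.81
```

View pics/w15.png

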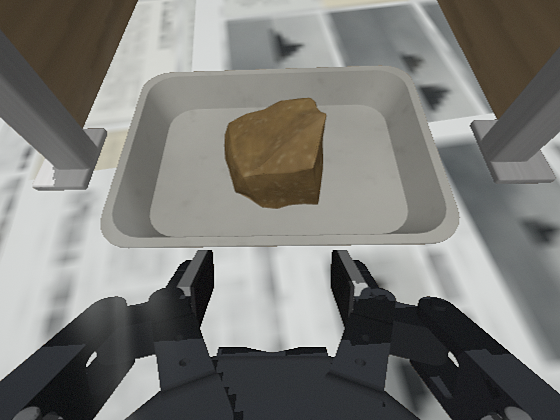

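Request:
play_rows:
  dp:
    - [0.004, 0, -0.004]
    - [0.009, 0, -0.0087]
    - [0.014, 0, -0.0135]
    - [0.019, 0, -0.0184]
    - [0.024, 0, -0.0232]
    - [0.029, 0, -0.028]
    - [0.034, 0, -0.0328]
    - [0.039, 0, -0.0377]
    - [0.043, 0, -0.0415]
    - [0.046, 0, -0.0444]
  yaw: [0, 0, 0, 0, 0, 0, 0, 0, 0, 0]
  grip: [0.06, 0.06, 0.06, 0.06, 0.06, 0.06, 0.06, 0.06, 0.06, 0.06]

```text
time: 31.02
eef_pos: [0.6637, -0.0669, 0.0184]
tcp_rot: [0.926, -0.053, -0.372, -0.041]
force: [-2.8, -0.2, 0.7]
width: 0.0604
```

```bash
python3 where.py
python3 - <<'E'
from h import *
save('wrist','w16'); save('scene','s16')
E
```

```text
{'time': 31.0167, 'joint_positions': [-0.2276, 0.1419, 2.1833, 1.4046, 0.0975, 0.1242], 'eef_pos': [0.6637, -0.0669, 0.0184], 'tcp_rot': [0.9258, -0.0529, -0.3722, -0.0408], 'force': [-2.8405, -0.1641, 0.6655], 'width': 0.0604}
[[0.717, -0.128, -0.685], [-0.068, -0.991, 0.115], [-0.693, -0.036, -0.72]]
b -0.0295 0.0101 0.0184
Fb -2.8 -0.52 0.67
```

View pics/w16.png

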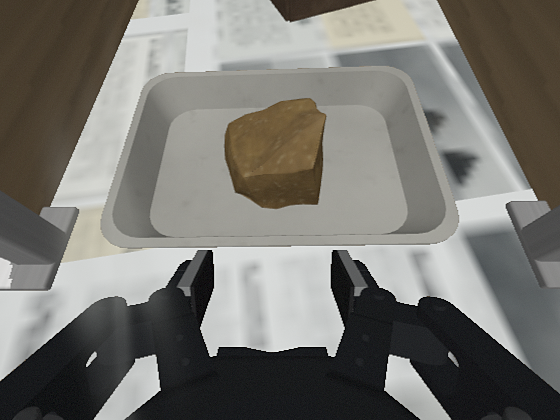

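View pics/s16.png

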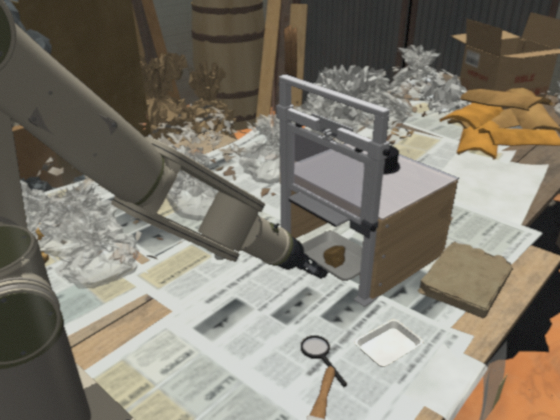

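```bash
python3 - <<'E'
from h import *
from t2 import *
def b(P): P=P-O; return (P@X).round(4),(P@Y).round(4)
for uv in ((290,22),(380,2),(272,2)): print(uv,b(atz('wrist',uv,.0)))
for uv in ((110,240),(450,240)): print(uv,b(atz('wrist',uv,.024)))
E
cd pics; python3 -c "
import cv2;a=cv2.imread('w16.png')[0:120,150:450];cv2.imwrite('w16z.png',cv2.resize(a,None,fx=2.5,fy=2.5))"
```

```text
(290, 22) (np.float64(0.221), np.float64(-0.007))
(380, 2) (np.float64(0.2498), np.float64(-0.0964))
(272, 2) (np.float64(0.258), np.float64(0.01))
(110, 240) (np.float64(-0.0102), np.float64(0.0912))
(450, 240) (np.float64(-0.0131), np.float64(-0.0759))
```

View pics/w16z.png

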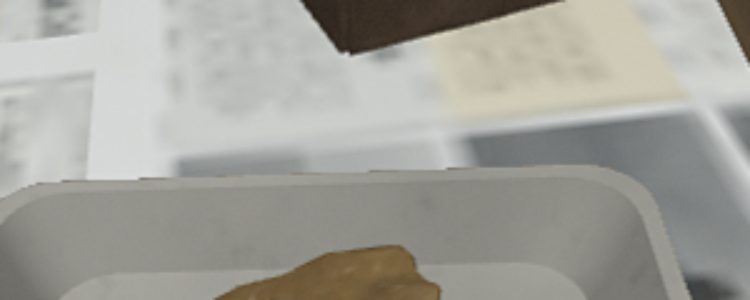

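Request:
play_rows:
  dp:
    - [0.003, 0, -0.003]
    - [0.007, 0, -0.0068]
    - [0.011, 0, -0.0106]
    - [0.015, 0, -0.0145]
    - [0.019, 0, -0.0183]
    - [0.0225, 0, -0.0217]
    - [0.0245, 0, -0.0236]
    - [0.0252, 0, -0.0243]
  yaw: [0, 0, 0, 0, 0, 0, 0, 0]
  grip: [0.06, 0.06, 0.06, 0.06, 0.06, 0.06, 0.06, 0.06]

```text
time: 31.78
eef_pos: [0.6982, -0.0713, 0.0184]
tcp_rot: [0.926, -0.053, -0.372, -0.041]
force: [-3.8, 0.7, 2.5]
width: 0.0601
```

```bash
python3 where.py
python3 - <<'E'
from h import *
from t2 import *
save('wrist','w17')
def b(P): P=P-O; return (P@X).round(4),(P@Y).round(4)
for uv in ((110,240),(450,240)): print(uv,b(atz('wrist',uv,.024)))
E
```

```text
{'time': 31.7833, 'joint_positions': [-0.2199, 0.2215, 2.0892, 1.2497, 0.0956, 0.285], 'eef_pos': [0.6982, -0.0713, 0.0184], 'tcp_rot': [0.9258, -0.0529, -0.3721, -0.0408], 'force': [-3.761, 0.676, 2.4914], 'width': 0.0601}
[[0.717, -0.128, -0.685], [-0.068, -0.991, 0.115], [-0.693, -0.036, -0.72]]
b 0.0053 0.01 0.0184
Fb -3.82 0.19 2.49
(110, 240) (np.float64(0.024), np.float64(0.0908))
(450, 240) (np.float64(0.0211), np.float64(-0.0757))
```

View pics/w17.png

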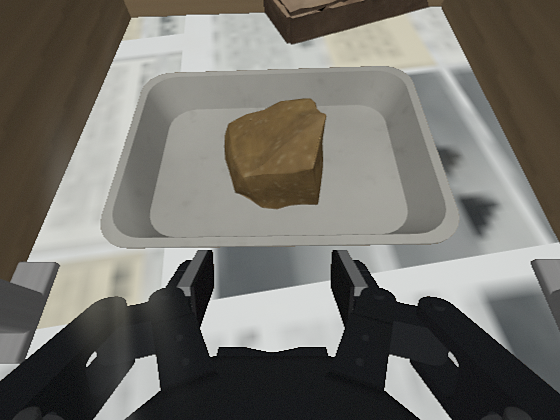

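Request:
play_rows:
  dp:
    - [-0.003, 0, 0.003]
    - [-0.009, 0, 0.0087]
    - [-0.017, 0, 0.0164]
    - [-0.026, 0, 0.025]
    - [-0.035, 0, 0.0338]
    - [-0.044, 0, 0.0425]
    - [-0.053, 0, 0.0512]
    - [-0.061, 0, 0.059]
    - [-0.067, 0, 0.0647]
    - [-0.07, 0, 0.0676]
  yaw: [0, 0, 0, 0, 0, 0, 0, 0, 0, 0]
  grip: [0.06, 0.06, 0.06, 0.06, 0.06, 0.06, 0.06, 0.06, 0.06, 0.06]

```text
time: 32.67
eef_pos: [0.5998, -0.0585, 0.0179]
tcp_rot: [0.926, -0.053, -0.372, -0.041]
force: [0.5, -0.7, -0.4]
width: 0.0602
```

Request:
play_rows:
  dp:
    - [-0.003, 0, -0.003]
    - [-0.008, 0, -0.008]
    - [-0.014, 0, -0.014]
    - [-0.021, 0, -0.021]
    - [-0.028, 0, -0.028]
    - [-0.033, 0, -0.033]
    - [-0.035, 0, -0.035]
    - [-0.035, 0, -0.035]
  yaw: [0, 0, 0, 0, 0, 0, 0, 0]
  grip: [0.06, 0.06, 0.06, 0.06, 0.06, 0.06, 0.06, 0.06]

```text
time: 33.33
eef_pos: [0.601, -0.0607, 0.0695]
tcp_rot: [0.926, -0.053, -0.371, -0.04]
force: [0.1, -0.3, -0.2]
width: 0.0601
```

```bash
python3 where.py
python3 - <<'E'
from h import *
from t2 import *
save('wrist','w18');save('scene','s18');save('top','t18')
a=cv2.imread('pics/s18.png')[70:330,200:460]; cv2.imwrite('pics/s18z.png',cv2.resize(a,None,fx=2.3,fy=2.3,interpolation=3))
E
```

```text
{'time': 33.3333, 'joint_positions': [-0.2507, -0.1796, 2.3692, 0.645, 0.1881, 0.8751], 'eef_pos': [0.601, -0.0607, 0.0695], 'tcp_rot': [0.9262, -0.053, -0.371, -0.0404], 'force': [0.1026, -0.3055, -0.1885], 'width': 0.0601}
[[0.719, -0.128, -0.683], [-0.068, -0.991, 0.114], [-0.692, -0.036, -0.721]]
b -0.0924 0.0082 0.0695
Fb 0.14 -0.29 -0.19
```

View pics/w18.png

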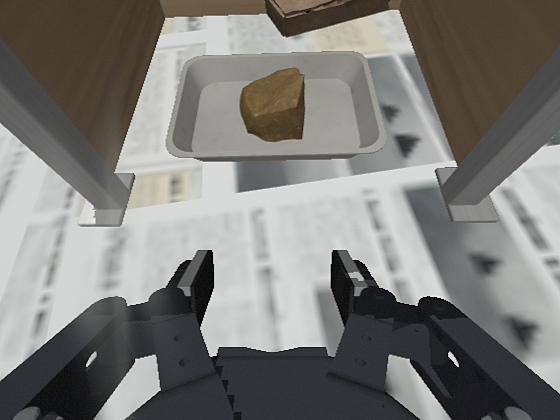

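View pics/s18z.png

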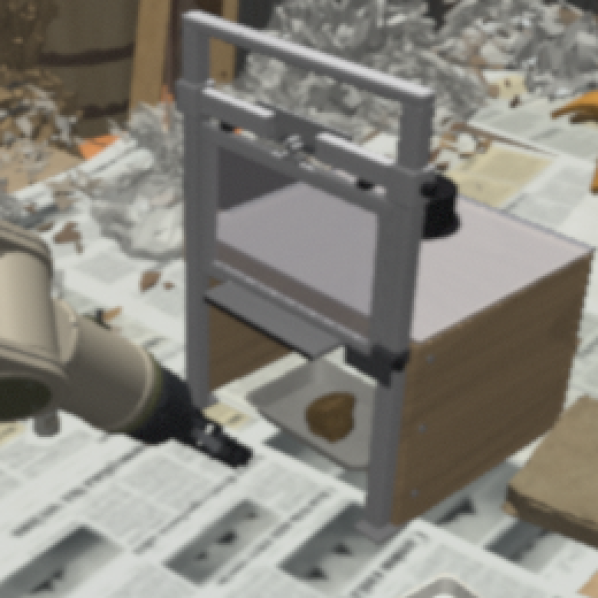

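View pics/t18.png

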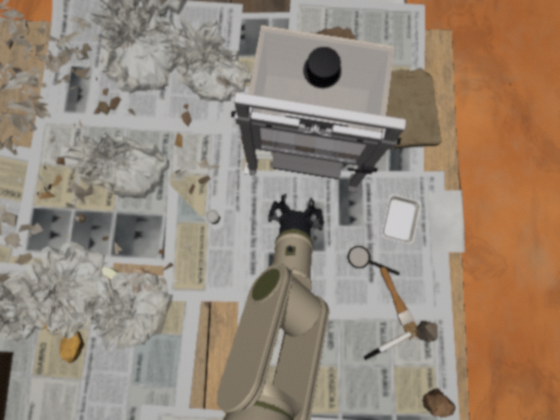

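Run:
```python
from h import *
from t2 import *
def b(P): P=P-O; return (P@X).round(4),(P@Y).round(4)
for uv in ((185,155),(275,160),(370,153)): print(uv,b(atz('wrist',uv,.024)))
tz=lambda u,v:(200+u/3,85+v/3)
for z in (.17,.18,.19,.2):
    print(z,[((proj('scene',O-.05*X+y*Y+z*Z)-[200,70])*2.3).round(0) for y in (.08,-.08)])
print(atz('top',(212.5,216.5),.051).round(3),atz('top',(358.5,256.5),.01).round(3))
env.finish_job()
```

```text
(185, 155) (np.float64(0.0192), np.float64(0.0792))
(275, 160) (np.float64(0.0119), np.float64(0.0073))
(370, 153) (np.float64(0.0165), np.float64(-0.0668))
0.17 [array([203., 312.]), array([315., 375.])]
0.18 [array([203., 303.]), array([315., 366.])]
0.19 [array([203., 295.]), array([316., 357.])]
0.2 [array([203., 287.]), array([316., 348.])]
[0.553 0.155 0.051] [ 0.465 -0.23   0.01 ]
the job is handed in; nothing more can be done
```

I pushed the sash up by the lip until it snapped through the catch, then slid the dish with its stone into the booth. I handed the job in at about 33.5 s of the 72 s. The hand-in gave no verdict.

**How it was done:** The moves only allow shifts and a turn about the tool's own axis, so a tool pointing down could not get under the lip. I used commands that ran past reach or joint limits to tilt it to about 45°. It was tipped up to about 72° for the first dish push, then back to about 44° for the last push under the raised sash.

**Last checks:**
- **Sash:** It hung in the catch from release at about 17.3 s, through the dish work, to the last picture. The lip underside measured about 0.188 m against the mark at about 0.176 m. That is about 12 mm above the mark, inside the 17 mm limit but only measured to a few millimetres.
- **Push force on the sash:** The highest I read was about 11 N, though I only read it at the end of each move.
- **Dish:** The near rim is about 12–20 mm inside the front plane, and the dish looked level and nearly square to the booth. The stone is in the middle of the dish.
- **Bystanders:** The film can and hand lens measured within about 1 mm of where they started.
- **Robot:** It stood clear of everything, and the force read about zero.

**One odd reading:** The wrist force jumped once to about 41 N, at 18.5 s, as the arm ran into a joint limit while tipping the tool back up. Nothing was within reach of the gripper then, so I take it as the arm braking rather than a touch, but I did not confirm that.

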